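Pack, screw down and scan an insect transit box

ROBOT

A 7-joint arm with a two-finger parallel gripper is mounted at the origin on the work surface. World frame = base frame: x ahead of the robot, y to its left, z up, the work surface at z = 0. Lengths are in mm, angles in rad, forces in N, time in s.
With the tool pointing down it reaches from about 400 to 875 mm from the base axis. Payload 4.4 kg.
Tool frame: the origin (TCP) lies at the very end of the fingers, on their centre line; the grasp point (between the pads) lies 19 mm behind it; z points along the fingers, x is the direction in which the jaws open and shut, and the axes are right-handed (so a half turn about z gives the same grasp; the last joint's range is limited). The gripper opens to 85 mm and grips with 20 to 120 N. Pads are 22 mm wide; open, the fingers measure 114 mm over their backs; the gripper's body (76 mm by 85 mm) begins 54 mm behind the grasp point. The pads swing forward as they close: fully open they stand 13 mm farther back than shut.
Start: joints at [-0.066, 0.628, 0.038, 1.517, -0.027, 0.996, -0.02], TCP at [650.014, 0.027, 231.313] pointing down, gripper open.
Joint ranges: [-3.06, 3.06], [-0.37, 2.12], [-1.25, 1.32], [0.18, 2.47], [-1.1, 4.24], [0.23, 1.98], [-2.94, 2.94]. Speed limits (rad/s): [2.57, 2.57, 3.14, 3.14, 3.14, 3.14, 3.14].

INTERFACE

Orientations are given as [roll, pitch, yaw] about the fixed x, y, z axes, in that order (R = Rz(yaw) Ry(pitch) Rx(roll)).
In Python, from cell import telemetry, get_image, get_calibration, ctrl gives the robot as it stands. The module is installed in compiled form; this text tells all that it offers.
- The arm moves only by the tool arm_command, never from a script. Its arguments are lists of equal length, an entry for each row: "rot": the turn, a rotation vector about the world's x, y, z in degrees, a list of three; "slide": the shift along the world's x, y, z in mm, a list of three; "gripper": the finger opening in mm, from 0 to 85.4. A call has 1 to 5 rows; each row shifts and turns the pose as measured when the row begins; what a row does not reach is not made up. A row lasts 1/12 s, in which the tool goes at most 41.7 mm and 7.16 degrees, less where a joint would pass 70% of its speed; a pose out of reach is approached as far as the arm can. A call with a gripper value outside its range is refused whole. The fingers move at their own pace and stop on an object; the grip force is fixed at half the most. Time passes only in rows, so rows that do not move let the fingers close. It gives the time, the measured TCP pose, the force and the opening at its end, in the units of the state.
- telemetry.read_state(): the state, without advancing time (a new reading comes with each control period).
- get_image(name): name is "scene" or "side" or "wrist"; returns (picture, depth): 420x560x3 uint8, red, green, blue; 420x560 float32, mm along the optical axis (not along the pixel's ray), 0 where there is no reading.
- get_calibration(name): a dict with "fx", "fy", "cx", "cy" (pixels), "D" ([k1, k2, p1, p2, k3] as OpenCV has them; the pictures are not rectified), "xyz" and "attitude" of the camera in the world. Camera axes: x right, y up, looking along -z (the intrinsics and any distortion apply to the point x, -y, -z); pixel columns grow to the right and rows downward; lengths in mm; the calibration is good to about 2 mm. A picture is of the moment at which its call begins: read the wrist's pose just before it. get_calibration takes no time and is no camera call; for the wrist camera it gives the pose at the moment of the call.
- ctrl.finish_job(): hands the job in, once; it reports no verdict.
The state is a dict: "clock": time; "qpos": joint angles; "qd": joint speeds; "tau": joint torques, N m; "eef_pos": TCP position; "tool_rot": TCP orientation; "force": force on the tool from outside, world axes, zero at the start; "torque": the same for the moment, N m; "width": finger opening in mm.
Only numpy, scipy, OpenCV 4.12 (cv2) and the standard library are available. Lean on these libraries where they do the work, as an engineer would, in place of code of your own. Each camera call takes 0.05 s, during which the arm holds its last target.

TASK

Make the transit box ready for dispatch: stand every lidded stock tub upright in a bay of its own, shut the lid, then take the box key from its stand, set it square on the axis of each lid screw before the first turn and screw both fully home with it. Then hold the scanner steady above the label on the lid, looking straight down at the label's middle, for a good second so that it reads, and leave the box key and the scanner standing in their own stands and the other things on the table where they are.

Things in the scene. Friction and masses are not known exactly. Their poses are not given: they have to be found in the camera images.
- tub_1: closed stock tub, a round clear tub with a white lid, 50 mm across, 44 mm tall, 70 g; origin at the centre of its underside, z up. 2 or 3 of the four tubs are there, the others are absent
- tub_2: closed stock tub, a round clear tub with a white lid, 50 mm across, 44 mm tall, 70 g; origin at the centre of its underside, z up. 2 or 3 of the four tubs are there, the others are absent
- tub_3: closed stock tub, a round clear tub with a white lid, 50 mm across, 44 mm tall, 70 g; origin at the centre of its underside, z up. 2 or 3 of the four tubs are there, the others are absent
- tub_4: closed stock tub, a round clear tub with a white lid, 50 mm across, 44 mm tall, 70 g; origin at the centre of its underside, z up. 2 or 3 of the four tubs are there, the others are absent
- box: grey transit box fixed to the table, 110 (x) x 318 (y) x 62 mm tall outside, walls and floor 5 mm; origin under its centre, its front (-x) faces the robot. Two cross ribs at y = +-52 mm, 15 mm above the floor, part it into three bays, centres at y = -104, 0, +104 mm, each 100 x 100 mm; floor at z = 5 mm. Two round screw posts stand in front of it at x = -71, y = +-110 mm
- lid (a joint): lid angle, rad: 0 shut, 2.0 as far back as it goes. The lid is a 110 x 318 x 6 mm clear plate in a grey frame, hinged on the box's far (+x) upper rim, with two ears over the screw posts; its stiff hinge holds it at any angle and takes about 5 N at the front edge to move. Shut, its top lies 68.5 mm above the table
- hinge (a point): on the lid's hinge line at its middle, at box x = +55, y = 0, z = 62.5 mm; turns with the lid: x from the lid's front edge to the hinge, z out of the lid's outer face; the front edge is at x = -110 mm, the outer face at z = +6 mm
- label (a point): centre of the bar-code label, 46 x 70 mm white paper with black bars, flat on the lid's outer face 55 mm in front of the hinge line; z points out of the label
- screw_left (a joint): turning angle of the captive lid screw in the left (+y) ear, rad: 0 standing unstarted, grows clockwise seen from above, 4.71 (three quarters of a turn, a hard stop) fully home. Coarse thread: it goes down 0.95 mm per rad, 4.5 mm in all; takes about 0.1 N m to turn and stays where it is left; once started its thread holds the lid down
- screw_right (a joint): the same for the screw in the right (-y) ear
- head_left: square steel head of the left screw, 16 x 16 mm for its lower 5 mm, then tapered to 9 x 9 mm at the top so that a socket finds its way on, 10 mm tall; origin at the centre of its underside, z along the screw's axis out of the lid, x and y square to its flats; turns with the screw. Unstarted, its underside stands 4.5 mm above the lid; it lies 126 mm in front of the hinge line and 110 mm left of the middle
- head_right: the same for the right screw, 110 mm right of the middle
- driver: box key standing in its stand, socket down, 150 mm tall, 160 g: square socket 17.5 mm wide inside and 12 mm deep, 23.5 mm square outside, its mouth down; round shaft; black square handle 28 x 28 mm from 70 to 150 mm above the mouth. Origin at the centre of the socket's mouth, z up the handle, x and y square to the flats of both socket and handle
- driver_stand: fixed stand of the box key: square pot 36 mm wide inside, 50 mm tall, on a 75 mm foot plate; origin under its centre, inner floor at z = 5 mm
- scanner: in-line hand scanner standing in its cradle window down, 130 mm tall, 150 g: head 44 x 40 x 42 mm at the foot, black grip 34 (x) x 30 (y) mm from 42 to 130 mm up. Origin at the centre of the underside, which is the window; z up the grip, it looks along -z. It reads by itself when it is held still with its window 50 to 180 mm from the label and looking at the label's middle
- window (a point): centre of the scanner's window, same axes as the scanner
- scanner_cradle: fixed cradle of the scanner: pot 56 (x) x 52 (y) mm inside, 48 mm tall, on an 85 x 80 mm foot; origin under its centre, inner floor at z = 6 mm
- forceps: bystander: long steel forceps lying flat, 200 mm
- brush: bystander: small brush lying flat, 170 mm
- label_roll: bystander: roll of paper labels, 84 mm across, 35 mm tall, standing flat
- slab_phone: bystander: flat black phone, 150 x 72 x 9 mm

How it is judged (in metres and radians):
On the way, in this order (a step that is already met when the one before it is completed fails the run):
1. every tub that is there stands upright in the box, a bay each, and is let go (x of tub_1 in the frame of box between -0.035 and 0.035 m and y of tub_1 in the frame of box between -0.145 and 0.145 m and z of each of tub_1, tub_2, tub_3, tub_4 in the frame of box below 0.01 m and angle between each of tub_1, tub_2, tub_3, tub_4's own z axis and vertical below 0.15 rad and linear speed of each of tub_1, tub_2, tub_3, tub_4 below 0.03 m/s and x of tub_2 in the frame of box between -0.035 and 0.035 m and y of tub_2 in the frame of box between -0.145 and 0.145 m and x of tub_3 in the frame of box between -0.035 and 0.035 m and y of tub_3 in the frame of box between -0.145 and 0.145 m and x of tub_4 in the frame of box between -0.035 and 0.035 m and y of tub_4 in the frame of box between -0.145 and 0.145 m and ((y of tub_1 in the frame of box above 0.052 m and y of tub_2 in the frame of box between -0.052 and 0.052 m) or (y of tub_1 in the frame of box above 0.052 m and y of tub_2 in the frame of box below -0.052 m) or (y of tub_1 in the frame of box between -0.052 and 0.052 m and y of tub_2 in the frame of box above 0.052 m) or (y of tub_1 in the frame of box between -0.052 and 0.052 m and y of tub_2 in the frame of box below -0.052 m) or (y of tub_1 in the frame of box below -0.052 m and y of tub_2 in the frame of box above 0.052 m) or (y of tub_1 in the frame of box below -0.052 m and y of tub_2 in the frame of box between -0.052 and 0.052 m)) and ((y of tub_1 in the frame of box above 0.052 m and y of tub_3 in the frame of box between -0.052 and 0.052 m) or (y of tub_1 in the frame of box above 0.052 m and y of tub_3 in the frame of box below -0.052 m) or (y of tub_1 in the frame of box between -0.052 and 0.052 m and y of tub_3 in the frame of box above 0.052 m) or (y of tub_1 in the frame of box between -0.052 and 0.052 m and y of tub_3 in the frame of box below -0.052 m) or (y of tub_1 in the frame of box below -0.052 m and y of tub_3 in the frame of box above 0.052 m) or (y of tub_1 in the frame of box below -0.052 m and y of tub_3 in the frame of box between -0.052 and 0.052 m)) and ((y of tub_1 in the frame of box above 0.052 m and y of tub_4 in the frame of box between -0.052 and 0.052 m) or (y of tub_1 in the frame of box above 0.052 m and y of tub_4 in the frame of box below -0.052 m) or (y of tub_1 in the frame of box between -0.052 and 0.052 m and y of tub_4 in the frame of box above 0.052 m) or (y of tub_1 in the frame of box between -0.052 and 0.052 m and y of tub_4 in the frame of box below -0.052 m) or (y of tub_1 in the frame of box below -0.052 m and y of tub_4 in the frame of box above 0.052 m) or (y of tub_1 in the frame of box below -0.052 m and y of tub_4 in the frame of box between -0.052 and 0.052 m)) and ((y of tub_2 in the frame of box above 0.052 m and y of tub_3 in the frame of box between -0.052 and 0.052 m) or (y of tub_2 in the frame of box above 0.052 m and y of tub_3 in the frame of box below -0.052 m) or (y of tub_2 in the frame of box between -0.052 and 0.052 m and y of tub_3 in the frame of box above 0.052 m) or (y of tub_2 in the frame of box between -0.052 and 0.052 m and y of tub_3 in the frame of box below -0.052 m) or (y of tub_2 in the frame of box below -0.052 m and y of tub_3 in the frame of box above 0.052 m) or (y of tub_2 in the frame of box below -0.052 m and y of tub_3 in the frame of box between -0.052 and 0.052 m)) and ((y of tub_2 in the frame of box above 0.052 m and y of tub_4 in the frame of box between -0.052 and 0.052 m) or (y of tub_2 in the frame of box above 0.052 m and y of tub_4 in the frame of box below -0.052 m) or (y of tub_2 in the frame of box between -0.052 and 0.052 m and y of tub_4 in the frame of box above 0.052 m) or (y of tub_2 in the frame of box between -0.052 and 0.052 m and y of tub_4 in the frame of box below -0.052 m) or (y of tub_2 in the frame of box below -0.052 m and y of tub_4 in the frame of box above 0.052 m) or (y of tub_2 in the frame of box below -0.052 m and y of tub_4 in the frame of box between -0.052 and 0.052 m)) and ((y of tub_3 in the frame of box above 0.052 m and y of tub_4 in the frame of box between -0.052 and 0.052 m) or (y of tub_3 in the frame of box above 0.052 m and y of tub_4 in the frame of box below -0.052 m) or (y of tub_3 in the frame of box between -0.052 and 0.052 m and y of tub_4 in the frame of box above 0.052 m) or (y of tub_3 in the frame of box between -0.052 and 0.052 m and y of tub_4 in the frame of box below -0.052 m) or (y of tub_3 in the frame of box below -0.052 m and y of tub_4 in the frame of box above 0.052 m) or (y of tub_3 in the frame of box below -0.052 m and y of tub_4 in the frame of box between -0.052 and 0.052 m))), for 0.2 s.
2. the lid is shut (value of joint lid below 0.04 rad), for 0.2 s.
3. the box key sits square on one unstarted screw, in line with its axis (((horizontal distance between driver and head_left below 0.004 m and angle between the z axis of driver and the z axis of head_left, either way round below 0.1 rad and z of driver in the frame of head_left between -0.006 and 0.005 m and value of joint screw_left below 0.3 rad) or (horizontal distance between driver and head_right below 0.004 m and angle between the z axis of driver and the z axis of head_right, either way round below 0.1 rad and z of driver in the frame of head_right between -0.006 and 0.005 m and value of joint screw_right below 0.3 rad))), for 0.2 s.
4. both screws are fully home, the lid shut (value of joint each of screw_left, screw_right above 4.4 rad and value of joint lid below 0.04 rad), for 0.2 s.
5. the scanner is held still, looking at the middle of the label from 50 to 180 mm, for a second (x of label in the frame of window between -0.015 and 0.015 m and y of label in the frame of window between -0.015 and 0.015 m and z of label in the frame of window between -0.18 and -0.05 m and angle between the z axis of window and the z axis of label, either way round below 0.4 rad and linear speed of scanner below 0.04 m/s), for 1 s.
At the end, for the whole second after the job is handed in: Each tub that is there stands upright (within 9 degrees) on the floor of a bay of the box, no two in one bay, the lid is shut (below 0.04 rad), both screws are home (above 4.4 of 4.71 rad), the box key and the scanner stand upright on the floor of their own stands, everything at rest (all of step 1 and all of step 4 and horizontal distance between driver and driver_stand below 0.016 m and z of driver in the frame of driver_stand below 0.012 m and angle between each of driver, scanner's own z axis and vertical below 0.2 rad and linear speed of each of driver, scanner below 0.03 m/s and horizontal distance between scanner and scanner_cradle below 0.016 m and z of scanner in the frame of scanner_cradle below 0.012 m); the robot touches nothing.
It fails at once if a screw is turned while the lid is not shut ((value of joint screw_left above 0.3 rad and value of joint lid above 0.06 rad) or (value of joint screw_right above 0.3 rad and value of joint lid above 0.06 rad)).
It fails at once if a screw is started (its first 70 degrees) with the driver off its axis by more than 5 mm or out of square by more than 6 degrees ((value of joint screw_left between 0.06 and 1.2 rad and velocity of joint screw_left above 0.1 rad/s and (horizontal distance between driver and head_left above 0.005 m or angle between the z axis of driver and the z axis of head_left, either way round above 0.105 rad)) or (value of joint screw_right between 0.06 and 1.2 rad and velocity of joint screw_right above 0.1 rad/s and (horizontal distance between driver and head_right above 0.005 m or angle between the z axis of driver and the z axis of head_right, either way round above 0.105 rad))).
It fails at once if the fingers work on a screw instead of the driver (contact force between the fingers and head_left above 2 N or contact force between the fingers and head_right above 2 N).
It fails at once if something else on the table is shifted by more than 4 cm (distance of any of forceps, brush, label_roll, slab_phone from where it was at the start of the episode above 0.04 m).
Of tub_1, tub_2, tub_3, tub_4 only 2 to 3 are there at a start; the rules pass over those that are not, and their reading is None.
At some moment in a run one of tub_1, tub_2, tub_3, tub_4 may be knocked a few centimetres aside while the robot is not near it.
It also fails if it takes over 210 s, if anything falls off the work surface, if the arm or the gripper's body presses on something with over 40 N, if the wrist force passes 120 N, or if a joint passes its speed limit or range.

## Working session

There is one attempt and no reset: what is moved stays moved. The work goes in short steps, Python scripts to look and compute and a tool call to move; the robot and the scene stay as the last step left them, time stands still between calls to the robot, and variables do not carry over. Pictures are saved under pics/ and viewed, and the job is handed in when it is done.

Besides the shell and the picture viewer there is one more tool, called after "Emit:" by a JSON object that holds its "method" and its "body", one argument or row to a line. arm_command: Moves the arm, as the interface text tells. Its arguments: {"type":"object","properties":{"rot":{"type":"array"},"slide":{"type":"array"},"gripper":{"type":"array"}},"required":["rot","slide","gripper"]}

```bash
mkdir -p pics; ls
cat > h.py <<'E'
import numpy as np, cv2
from cell import telemetry, get_image, get_calibration, ctrl
from scipy.spatial.transform import Rotation as R
def cam(name):
    c=get_calibration(name); im,d=get_image(name); return im,d,c
def K(c): return np.array([[c['fx'],0,c['cx']],[0,c['fy'],c['cy']],[0,0,1.]])
def rot(c):
    a=np.array(c['attitude'],float)
    return R.from_euler('xyz',a).as_matrix() if a.shape==(3,) else (a if a.shape==(3,3) else None)
def ray(c,uv):
    uv=np.array(uv,float).reshape(-1,1,2)
    n=cv2.undistortPoints(uv,K(c),np.array(c['D'],float)).reshape(-1,2)
    d=np.c_[n[:,0],-n[:,1],-np.ones(len(n))]
    return np.array(c['xyz'],float), d@rot(c).T
def onplane(c,uv,z):
    o,d=ray(c,uv); t=(z-o[2])/d[:,2]; return o+d*t[:,None]
def pts(c,d,uv):
    o,r=ray(c,uv); uv=np.array(uv,int).reshape(-1,2); return o+r*d[uv[:,1],uv[:,0]][:,None]
def cloud(c,d):
    h,w=d.shape; u,v=np.meshgrid(np.arange(w),np.arange(h))
    return pts(c,d,np.c_[u.ravel(),v.ravel()]).reshape(h,w,3)
def proj(c,P):
    q=(np.array(P,float).reshape(-1,3)-np.array(c['xyz']))@rot(c); q=q*[1,-1,-1]
    return cv2.projectPoints(q,np.zeros(3),np.zeros(3),K(c),np.array(c['D'],float))[0].reshape(-1,2)
def save(n,im): cv2.imwrite('pics/'+n+'.png',cv2.cvtColor(im,cv2.COLOR_RGB2BGR))
E
python3 - <<'E'
from h import *
for n in ['scene','side','wrist']:
    im,d,c=cam(n); save(n+'0',im); np.savez(f'/tmp/{n}0.npz',im=im,d=d); print(n,c, (d>0).mean())
print(telemetry.read_state())
E
```

```text
pics
scene {'fx': 482.203534605231, 'fy': 482.203534605231, 'cx': 293.74130650396717, 'cy': 212.7199856355219, 'D': array([-0.13910805,  0.        ,  0.        ,  0.        ,  0.        ]), 'xyz': array([1332.44691483, -395.55914028,  692.44867945]), 'attitude': array([0.96171981, 0.02248037, 1.08190196])} 0.9957695578231293
side {'fx': 519.2708805915431, 'fy': 519.2708805915431, 'cx': 276.7874182516718, 'cy': 204.21062583261207, 'D': array([0.01643764, 0.        , 0.        , 0.        , 0.        ]), 'xyz': array([-72.7580638 , 831.59006869, 724.64838835]), 'attitude': array([ 0.98860452, -0.0171241 , -2.48707942])} 0.9960331632653061
wrist {'fx': 342.21600437456, 'fy': 342.21600437456, 'cx': 281.7041264041675, 'cy': 207.49851501030898, 'D': array([0.00480208, 0.        , 0.        , 0.        , 0.        ]), 'xyz': array([649.519925  ,  81.68503772, 372.64451279]), 'attitude': array([-3.23663708e-01,  2.11352570e-03, -2.34562813e-04])} 0.9957312925170068
{'clock': 0.15, 'qpos': array([-0.06577935,  0.6291609 ,  0.03844127,  1.51810004, -0.02702172,
        0.99630578, -0.0199938 ]), 'qd': array([-0.00069267, -0.00290003,  0.00109777, -0.00299417,  0.00058231,
       -0.00073156, -0.00063224]), 'tau': array([ 2.19518879e-03, -5.63800478e+01,  1.22790758e+00, -1.93650573e+01,
        1.11919764e-02,  7.40401709e-03, -1.44664841e-05]), 'eef_pos': array([6.49540797e+02, 3.06442407e-02, 2.30594795e+02]), 'tool_rot': array([-3.14157785e+00,  1.45691032e-03, -1.96302667e-05]), 'force': array([-0.60927109, -0.07189573,  0.08955519]), 'torque': array([ 0.01899767, -0.01408204,  0.00462294]), 'width': 85.35387206564405}
```

View pics/scene0.png

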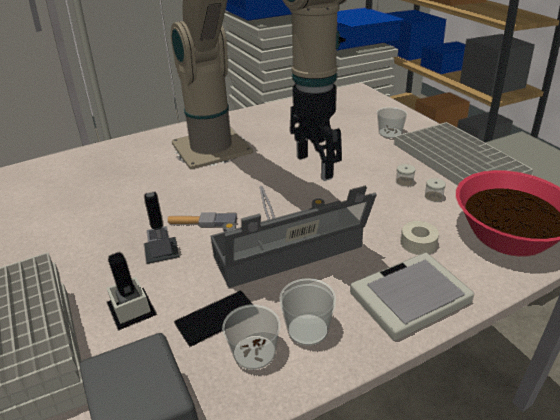

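View pics/side0.png

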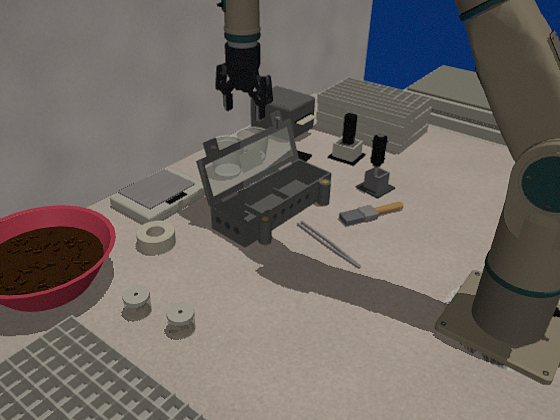

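View pics/wrist0.png

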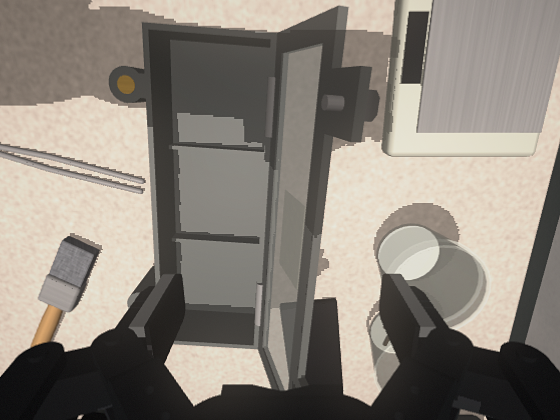

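Run:
```python
from h import *
a=np.load('/tmp/scene0.npz')['im'];b=np.load('/tmp/side0.npz')['im']
def z(im,x,y,w,h,s,n): save(n,cv2.resize(im[y:y+h,x:x+w],None,fx=s,fy=s,interpolation=cv2.INTER_CUBIC))
z(a,360,90,110,120,5,'zs1'); z(b,90,200,300,140,2.6,'zb1'); z(a,90,160,290,190,2.7,'zs2')
for n in ['scene','side']:
    f=np.load(f'/tmp/{n}0.npz'); c=get_calibration(n); P=cloud(c,f['d'])
    L={'scene':[(405,171),(435,184),(390,115),(155,197),(120,258),(155,250),(420,232),(215,300),(128,305),(300,170)],'side':[(137,295),(180,313),(155,233),(350,118),(379,140),(347,150),(376,180),(265,217),(325,181)]}[n]
    for p in L: print(n,p,P[p[1],p[0]].round(1))
```

```text
scene (405, 171) [477.4 382.2  41.5]
scene (435, 184) [569.6 406.8  42.2]
scene (390, 115) [164.3 572.   45.2]
scene (155, 197) [ 449.5 -269.4  154.2]
scene (120, 258) [ 591.4 -376.5  135.9]
scene (155, 250) [ 449.5 -295.    21.1]
scene (420, 232) [685.1 262.7  17.4]
scene (215, 300) [ 639.1 -224.9   -1.9]
scene (128, 305) [ 617.5 -388.7   43.3]
scene (300, 170) [2.681e+02 1.734e+02 2.000e-01]
side (137, 295) [561.7 414.1  45.2]
side (180, 313) [466.7 395.7  43.4]
side (155, 233) [716.3 238.3  15.6]
side (350, 118) [ 579.1 -372.4  128. ]
side (379, 140) [ 431.8 -262.6  147.9]
side (347, 150) [ 565.9 -349.7   40.9]
side (376, 180) [ 421.1 -255.    39.1]
side (265, 217) [519.9  83.9  62. ]
side (325, 181) [ 502.  -134.1   61.6]
```

View pics/zs1.png

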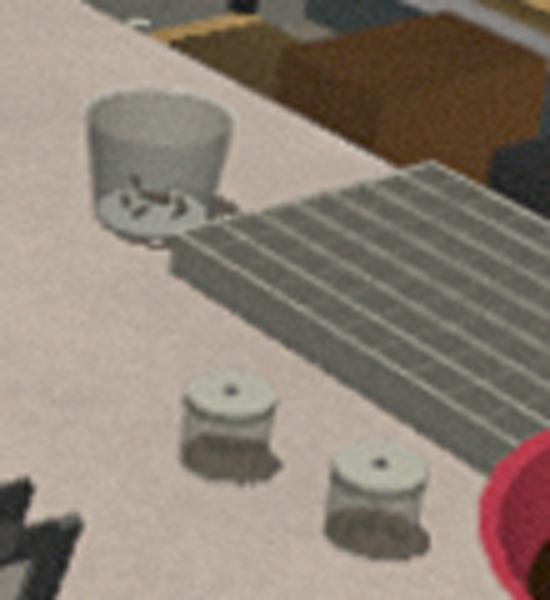

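View pics/zb1.png

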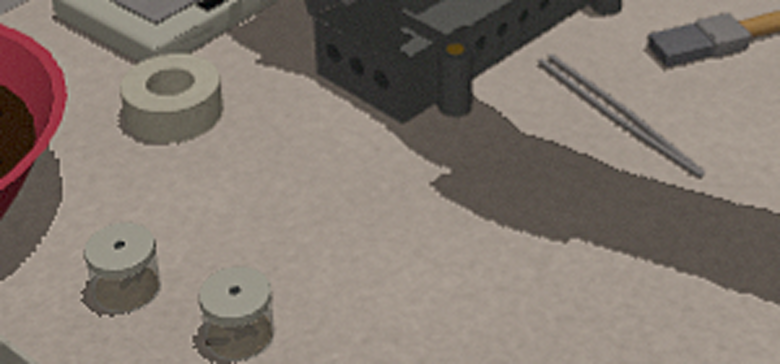

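View pics/zs2.png

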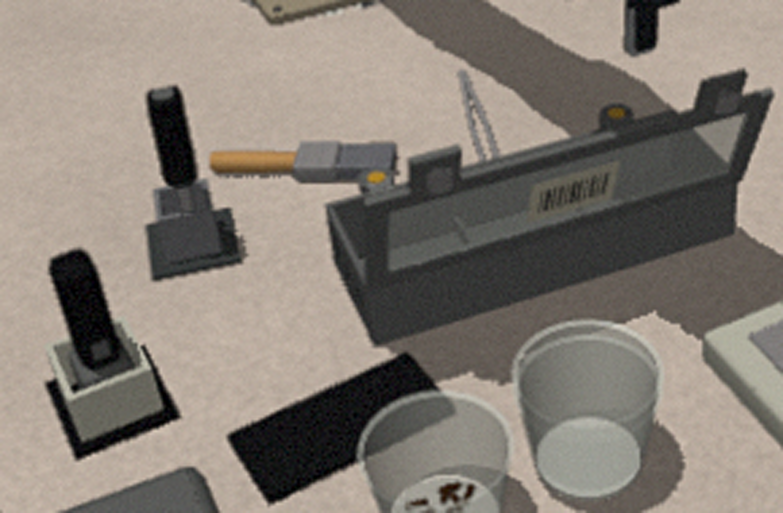

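Emit:
{"method": "arm_command", "body": {
  "rot": [
    [0,0,0],
    [0,0,0],
    [0,0,0],
    [0,0,0],
    [0,0,0]
  ],
  "slide": [
    [-13,37,0],
    [-13,37,0],
    [-13,37,0],
    [-13,37,0],
    [-13,37,0]
  ],
  "gripper": [85,85,85,85,85]
}}

```text
clock: 0.57
eef_pos: [584.4, 174.4, 228.6]
tool_rot: [3.131, 0.001, -0.024]
force: [1.2, 0.4, -0.3]
width: 84.7
```

Emit:
{"method": "arm_command", "body": {
  "rot": [
    [0,0,0],
    [0,0,0],
    [0,0,0],
    [0,0,0],
    [0,0,0]
  ],
  "slide": [
    [-13,37,0],
    [-13,37,0],
    [-13,37,0],
    [-13,37,0],
    [0,0,0]
  ],
  "gripper": [85,85,85,85,85]
}}

```text
clock: 0.98
eef_pos: [522.4, 339.6, 227.3]
tool_rot: [3.137, 0.006, -0.012]
force: [-0.7, 1.7, -0.1]
width: 85.2
```

Run:
```python
from h import *
im,d,c=cam('wrist'); save('w1',im); np.savez('/tmp/w1.npz',im=im,d=d)
print(telemetry.read_state()['eef_pos'],c['xyz'],c['attitude'])
im,d,c=cam('side'); save('side1',im)
```

```text
[524.18659355 335.19879179 227.16205657] [524.06755796 421.88387626 369.06695637] [-0.32825196  0.00657789 -0.01226702]
```

View pics/w1.png

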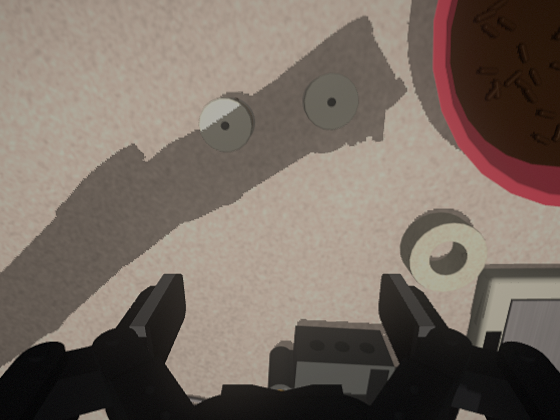

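View pics/side1.png

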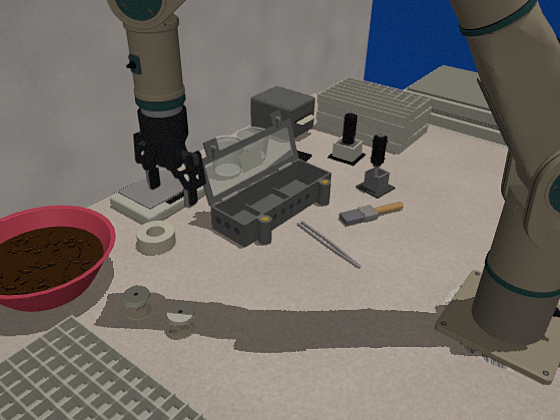

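Run:
```python
from h import *
c=get_calibration('wrist'); print(c['xyz'],telemetry.read_state()['eef_pos'])
print(onplane(c,[(226,124),(331,101),(448,257)],44).round(1))
a=get_calibration('scene');s=get_calibration('side')
print(onplane(a,[(405.5,168.5),(435.5,183)],44).round(1)); print(onplane(s,[(137,294),(180,312)],44).round(1))
```

```text
[528.22070977 414.35352027 368.43515225] [526.23071389 331.07759869 227.22224477]
[[474.7 384.2  44. ]
 [571.3 402.6  44. ]
 [698.7 243.   44. ]]
[[470.7 389.   44. ]
 [568.6 409.1  44. ]]
[[564.9 411.6  44. ]
 [468.1 394.3  44. ]]
```

Emit:
{"method": "arm_command", "body": {
  "rot": [
    [0,0,0],
    [0,0,0],
    [0,0,0],
    [0,0,0],
    [0,0,0]
  ],
  "slide": [
    [-26,28,-10],
    [-26,28,-20],
    [-2,2,-38],
    [0,0,-38],
    [0,0,0]
  ],
  "gripper": [85,85,85,85,85]
}}

```text
clock: 1.5
eef_pos: [478.9, 381.8, 121.2]
tool_rot: [3.129, -0.007, -0.033]
force: [-0.7, -0.7, -0.5]
width: 85.1
```

Run:
```python
from h import *
im,d,c=cam('wrist'); save('w2',im); np.savez('/tmp/w2.npz',im=im,d=d)
s=telemetry.read_state();print(s['eef_pos'],s['tool_rot'],c['xyz'],c['attitude'])
m=(im.min(2)>0)
print(proj(c,[[470,391,44],[s['eef_pos'][0],s['eef_pos'][1],44]]))
```

```text
[481.13440261 382.16230531 124.35448325] [ 3.13147545 -0.01053079 -0.03439355] [480.53364381 465.19853066 262.29375922] [-0.33601034 -0.00642317 -0.033311  ]
[[267.6672415  205.09965213]
 [284.58267183 216.80391102]]
```

View pics/w2.png

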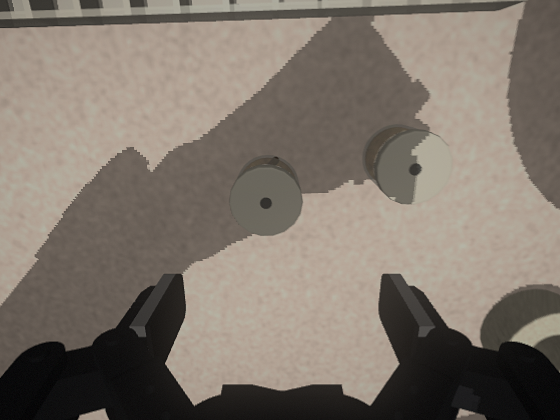

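Emit:
{"method": "arm_command", "body": {
  "rot": [
    [0,0,2],
    [0,0,0],
    [0,0,0],
    [0,0,0],
    [0,0,0]
  ],
  "slide": [
    [-12,11,-10],
    [0,0,-30],
    [0,0,-30],
    [0,0,-15],
    [0,0,0]
  ],
  "gripper": [85,85,85,85,85]
}}

```text
clock: 1.97
eef_pos: [477.4, 395.4, 46.6]
tool_rot: [-3.141, -0.026, -0.001]
force: [-0.1, -0.1, 0.9]
width: 85.0
```

Emit:
{"method": "arm_command", "body": {
  "rot": [
    [0,1.5,0],
    [0,0,0],
    [0,0,0],
    [0,0,0],
    [0,0,0]
  ],
  "slide": [
    [-8,-2,-12],
    [0,0,-12],
    [0,0,-10],
    [0,0,0],
    [0,0,0]
  ],
  "gripper": [85,85,85,85,85]
}}

```text
clock: 2.38
eef_pos: [472.6, 395.5, 15.6]
tool_rot: [-3.135, -0.005, -0.001]
force: [-0.2, -0.4, -0.6]
width: 85.0
```

Emit:
{"method": "arm_command", "body": {
  "rot": [
    [0,0,0],
    [0,0,0],
    [0,0,0],
    [0,0,0],
    [0,0,0]
  ],
  "slide": [
    [-3,-2,-5],
    [0,0,0],
    [0,0,0],
    [0,0,0],
    [0,0,0]
  ],
  "gripper": [85,45,45,45,45]
}}

```text
clock: 2.8
eef_pos: [470.2, 394.2, 12.1]
tool_rot: [-3.133, -0.007, -0.001]
force: [0.8, 0.1, -0.6]
width: 48.1
```

Emit:
{"method": "arm_command", "body": {
  "rot": [
    [0,0,0],
    [0,0,0],
    [0,0,0],
    [0,0,0],
    [0,0,0]
  ],
  "slide": [
    [0,0,0],
    [0,0,10],
    [0,0,20],
    [0,0,30],
    [0,0,30]
  ],
  "gripper": [45,45,45,45,45]
}}

```text
clock: 3.22
eef_pos: [465.7, 390.5, 99.8]
tool_rot: [3.141, 0.003, -0.001]
force: [0.9, 0.4, -1.1]
width: 48.4
```

Run:
```python
from h import *
for n in ['scene','side','wrist']:
    f=np.load(f'/tmp/{n}0.npz'); im=f['im']; c=get_calibration(n)
    if n=='wrist': c['xyz']=np.array([649.52,81.685,372.645]); c['attitude']=np.array([-0.32366,0.00211,-0.00023])
    hsv=cv2.cvtColor(im,cv2.COLOR_RGB2HSV); m=((hsv[...,0]>12)&(hsv[...,0]<28)&(hsv[...,1]>150)&(hsv[...,2]>70)).astype(np.uint8)
    k,l,st,ce=cv2.connectedComponentsWithStats(m)
    for i in range(1,k):
        if 8<st[i,4]<800:
            print(n,st[i],ce[i].round(1),onplane(c,ce[i],62)[0].round(1), np.median(cloud(c,f['d'])[l==i],axis=0).round(1))
```

```text
scene [448   0   9   6  20] [452.2   2.2] [-1119.9  2095.9    62. ] [-613.2 1584.3  193.6]
scene [457   0  21   5  41] [466.    1.4] [-1105.1  2210.5    62. ] [-607.9 1678.3  190.4]
scene [480   0   6   3  10] [482.7   0.7] [-1080.9  2350.     62. ] [-607.6 1809.3  185. ]
scene [423  93  46  33 449] [447.4 107.2] [236.3 759.1  62. ] [-621.8 1698.3 -428.3]
scene [417 105   7   3   9] [419.7 106.3] [185.3 680.3  62. ] [-747.  1554.6 -454.9]
scene [316 200   5   4  16] [318.  201.1] [513.9  88.8  62. ] [514.6  88.5  62.7]
scene [226 224   6   4  17] [228.8 225.2] [ 498.4 -131.5   62. ] [ 498.7 -131.9   62.7]
side [322 181   6   3  12] [324.8 181.6] [ 500.6 -130.7   62. ] [ 500.8 -129.8   62. ]
side [262 217   6   4  21] [264.6 218.4] [517.1  88.7  62. ] [516.1  88.8  61.8]
wrist [118  76  17  17 205] [125.5  83.7] [515.5  88.8  62. ] [515.6  88.6  62.3]
```

Emit:
{"method": "arm_command", "body": {
  "rot": [
    [0,0,0],
    [0,0,0],
    [0,0,0],
    [0,0,-2],
    [0,0,-2]
  ],
  "slide": [
    [5,-10,25],
    [15,-38,10],
    [15,-38,0],
    [15,-38,0],
    [15,-38,0]
  ],
  "gripper": [45,45,45,45,45]
}}

```text
clock: 3.63
eef_pos: [530.0, 241.3, 148.7]
tool_rot: [-3.122, -0.009, -0.049]
force: [0.7, -0.4, -1.3]
width: 48.2
```

Emit:
{"method": "arm_command", "body": {
  "rot": [
    [0,0,0],
    [0,0,0],
    [0,0,0],
    [0,0,0],
    [0,0,0]
  ],
  "slide": [
    [15,-38,0],
    [15,-38,0],
    [15,-38,0],
    [15,-36,0],
    [0,0,0]
  ],
  "gripper": [45,45,45,45,45]
}}

```text
clock: 4.05
eef_pos: [594.8, 73.6, 154.1]
tool_rot: [-3.128, -0.018, -0.062]
force: [0.5, -2.5, -0.8]
width: 48.0
```

Emit:
{"method": "arm_command", "body": {
  "rot": [
    [-0.7,1,-0.6],
    [0,0,0],
    [0,0,0],
    [0,0,0],
    [0,0,0]
  ],
  "slide": [
    [-9,3,-20],
    [0,0,-35],
    [0,0,-30],
    [0,0,-15],
    [0,0,0]
  ],
  "gripper": [45,45,45,45,45]
}}

```text
clock: 4.47
eef_pos: [590.1, 69.9, 57.0]
tool_rot: [-3.141, -0.013, -0.086]
force: [-0.4, -1.1, -1.1]
width: 48.2
```

Run:
```python
from h import *
im,d,c=cam('side'); save('s2',im[130:270,160:360].repeat(3,0).repeat(3,1))
im,d,c=cam('wrist'); save('w3',im)
```

```text
(no output)
```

View pics/s2.png

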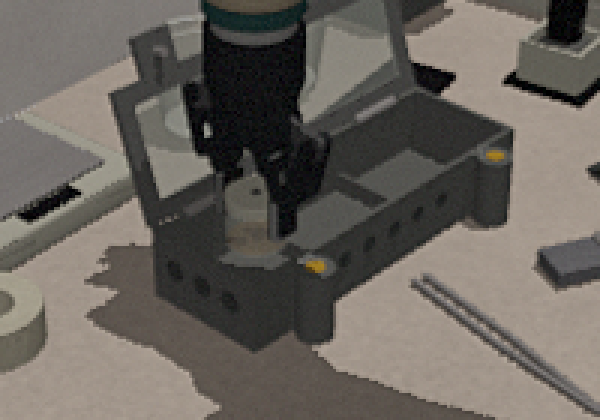

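View pics/w3.png

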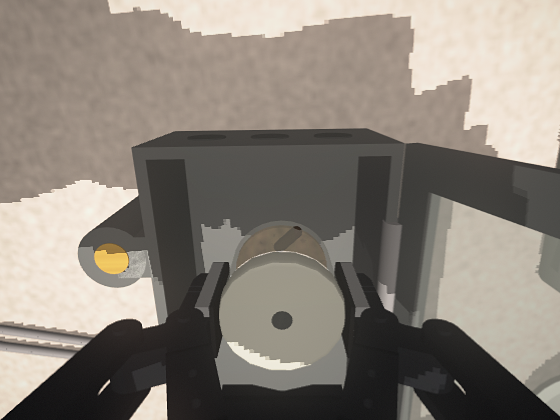

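Emit:
{"method": "arm_command", "body": {
  "rot": [
    [0,0.7,0],
    [0,0,0],
    [0,0,0],
    [0,0,0],
    [0,0,0]
  ],
  "slide": [
    [-4,5,-14],
    [0,0,-14],
    [0,0,-8],
    [0,0,-2],
    [0,0,0]
  ],
  "gripper": [45,45,45,45,45]
}}

```text
clock: 4.98
eef_pos: [590.5, 78.7, 25.0]
tool_rot: [-3.138, -0.011, -0.084]
force: [0.4, -0.4, -1.8]
width: 48.5
```

Emit:
{"method": "arm_command", "body": {
  "rot": [
    [0,0.5,0],
    [0,0,0],
    [0,0,0],
    [0,0,0],
    [0,0,0]
  ],
  "slide": [
    [-3,0,-4],
    [0,0,-3],
    [0,0,0],
    [0,0,0],
    [0,0,0]
  ],
  "gripper": [45,45,45,62,62]
}}

```text
clock: 5.4
eef_pos: [581.2, 79.8, 17.9]
tool_rot: [-3.14, 0.01, -0.082]
force: [1.7, -0.7, 2.6]
width: 62.3
```

Emit:
{"method": "arm_command", "body": {
  "rot": [
    [0,0,0],
    [0,0,0],
    [0,0,0],
    [0,0,0],
    [0,0,0]
  ],
  "slide": [
    [0,0,0],
    [0,0,8],
    [0,0,25],
    [0,0,35],
    [0,0,35]
  ],
  "gripper": [64,64,64,64,85]
}}

```text
clock: 5.82
eef_pos: [581.1, 78.6, 119.6]
tool_rot: [3.141, 0.014, -0.083]
force: [1.2, -0.7, -0.5]
width: 74.3
```

Run:
```python
from h import *
im,d,c=cam('side'); save('s3',im[130:270,160:360].repeat(3,0).repeat(3,1))
for n,p in [('scene',[(405,171),(435,183)])]:
    im,d,c=cam(n); save('sc3',im)
print(telemetry.read_state()['eef_pos'])
```

```text
[586.00730216  79.25582364 124.65495799]
```

View pics/s3.png

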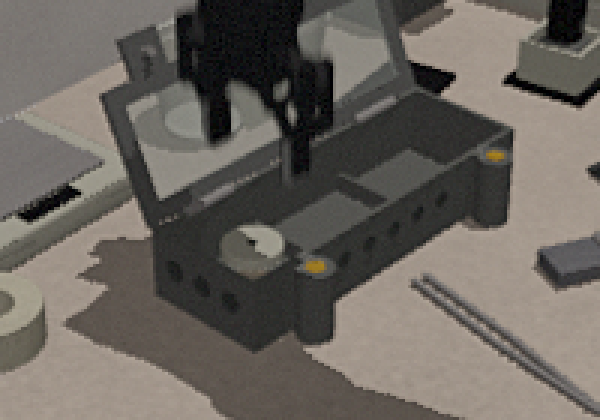

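View pics/sc3.png

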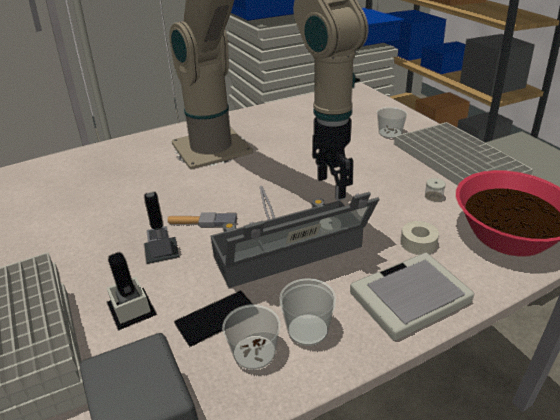

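Emit:
{"method": "arm_command", "body": {
  "rot": [
    [0,0,1],
    [0,0,1],
    [0,0,1],
    [0,0,1],
    [0,0,0]
  ],
  "slide": [
    [0,25,25],
    [-2,40,0],
    [-2,40,0],
    [-2,40,0],
    [-2,40,0]
  ],
  "gripper": [75,75,75,75,75]
}}

```text
clock: 6.33
eef_pos: [584.3, 254.4, 158.5]
tool_rot: [3.139, -0.013, -0.037]
force: [-0.2, -0.2, -0.3]
width: 74.8
```

Emit:
{"method": "arm_command", "body": {
  "rot": [
    [0,0,0],
    [0,0,0],
    [0,0,0],
    [0,0,0],
    [0,0,0]
  ],
  "slide": [
    [-2,40,0],
    [-2,40,0],
    [-2,40,0],
    [-2,15,0],
    [0,0,0]
  ],
  "gripper": [75,75,75,75,75]
}}

```text
clock: 6.75
eef_pos: [573.0, 409.1, 162.3]
tool_rot: [-3.131, -0.018, -0.027]
force: [-0.0, -1.3, -0.1]
width: 75.3
```

Run:
```python
from h import *
im,d,c=cam('wrist'); save('w4',im)
s=telemetry.read_state();print(s['eef_pos'],s['tool_rot'],c['xyz'],c['attitude'])
print(proj(c,[[567,410,44]]))
```

```text
[573.15992901 407.71614427 162.2656422 ] [-3.13203154 -0.0175775  -0.02759841] [572.50914    489.31327058 305.25274796] [-0.31353069 -0.01738107 -0.02726568]
[[271.81719411 201.24955571]]
```

View pics/w4.png

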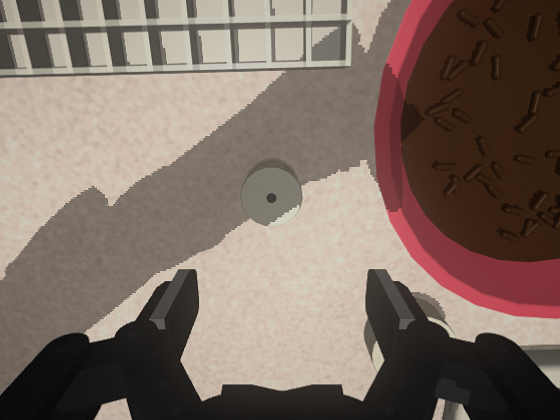

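Emit:
{"method": "arm_command", "body": {
  "rot": [
    [-0.5,1,1.5],
    [0,0,0],
    [0,0,0],
    [0,0,0],
    [0,0,0]
  ],
  "slide": [
    [-7,5,-15],
    [0,0,-35],
    [0,0,-35],
    [0,0,-20],
    [0,0,0]
  ],
  "gripper": [68,68,68,68,68]
}}

```text
clock: 7.22
eef_pos: [569.7, 401.0, 54.0]
tool_rot: [3.136, -0.002, -0.007]
force: [-0.9, -0.9, -0.1]
width: 68.2
```

Emit:
{"method": "arm_command", "body": {
  "rot": [
    [0,0,0],
    [0,0,0],
    [0,0,0],
    [0,0,0],
    [0,0,0]
  ],
  "slide": [
    [-3,11,0],
    [0,0,-10],
    [0,0,-12],
    [0,0,-8],
    [0,0,0]
  ],
  "gripper": [68,68,68,68,68]
}}

```text
clock: 7.63
eef_pos: [569.7, 407.4, 23.2]
tool_rot: [3.133, -0.003, -0.012]
force: [-0.9, 0.4, 1.1]
width: 67.8
```

Run:
```python
from h import *
im,d,c=cam('wrist'); save('w5',im)
s=telemetry.read_state();print(s['eef_pos'],s['tool_rot'],c['xyz'],c['attitude'])
print(proj(c,[[567,413,44]]))
```

```text
[569.95891606 407.72375849  23.97215254] [ 3.13383753 -0.00393061 -0.01233122] [570.07215565 490.21400442 164.70789556] [-0.33202769 -0.00288367 -0.01260846]
[[275.6917509  290.27911824]]
```

View pics/w5.png

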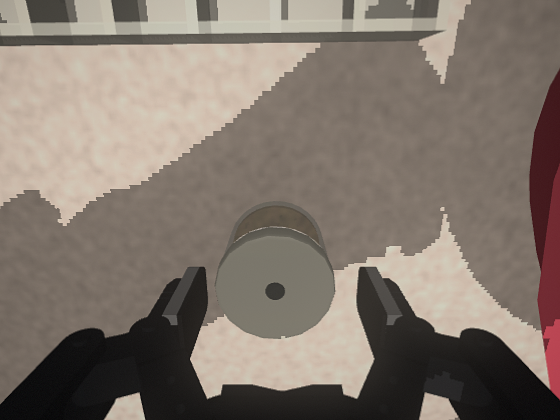

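Emit:
{"method": "arm_command", "body": {
  "rot": [
    [0,0,0],
    [0,0,0],
    [0,0,0],
    [0,0,0],
    [0,0,0]
  ],
  "slide": [
    [-2,7,-7],
    [0,0,-4],
    [0,0,0],
    [0,0,0],
    [0,0,0]
  ],
  "gripper": [68,68,45,45,45]
}}

```text
clock: 8.1
eef_pos: [568.9, 417.4, 14.6]
tool_rot: [3.137, -0.007, -0.011]
force: [0.6, -0.1, -1.3]
width: 48.4
```

Emit:
{"method": "arm_command", "body": {
  "rot": [
    [0,0,0],
    [0,0,0],
    [0,0,0],
    [0,0,0],
    [0,0,0]
  ],
  "slide": [
    [0,0,0],
    [0,0,10],
    [-5,0,30],
    [-5,0,35],
    [0,-10,35]
  ],
  "gripper": [45,45,45,45,45]
}}

```text
clock: 8.52
eef_pos: [552.0, 405.2, 119.9]
tool_rot: [3.128, 0.007, -0.009]
force: [-0.3, 1.5, -1.2]
width: 48.5
```

Emit:
{"method": "arm_command", "body": {
  "rot": [
    [0,0,0],
    [0,0,-1],
    [0,0,-1],
    [0,0,-1],
    [0,0,-1]
  ],
  "slide": [
    [0,-25,30],
    [2,-40,5],
    [2,-40,0],
    [2,-40,0],
    [2,-40,0]
  ],
  "gripper": [45,45,45,45,45]
}}

```text
clock: 8.93
eef_pos: [561.5, 230.0, 171.6]
tool_rot: [-3.134, -0.012, -0.064]
force: [0.5, -0.9, -1.3]
width: 47.9
```

Emit:
{"method": "arm_command", "body": {
  "rot": [
    [0,0,0],
    [0,0,0],
    [0,0,0],
    [0,0,0],
    [0,0,0]
  ],
  "slide": [
    [3,-40,0],
    [3,-40,0],
    [3,-40,0],
    [3,-40,0],
    [3,-30,0]
  ],
  "gripper": [45,45,45,45,45]
}}

```text
clock: 9.35
eef_pos: [576.2, 28.8, 177.8]
tool_rot: [-3.134, -0.019, -0.067]
force: [0.3, 0.6, -0.4]
width: 47.9
```

Emit:
{"method": "arm_command", "body": {
  "rot": [
    [0,1,0],
    [0,0,0],
    [0,0,0],
    [0,0,0],
    [0,0,0]
  ],
  "slide": [
    [1,-35,0],
    [1,-15,-10],
    [0,0,-35],
    [0,0,-30],
    [0,0,-15]
  ],
  "gripper": [45,45,45,45,45]
}}

```text
clock: 9.77
eef_pos: [583.6, -40.4, 95.6]
tool_rot: [3.141, -0.021, -0.087]
force: [0.0, -0.1, -0.6]
width: 48.2
```

Emit:
{"method": "arm_command", "body": {
  "rot": [
    [0,0,0],
    [0,0,0],
    [0,0,0],
    [0,0,0],
    [0,0,0]
  ],
  "slide": [
    [0,0,0],
    [0,0,0],
    [0,0,0],
    [0,0,0],
    [0,0,0]
  ],
  "gripper": [45,45,45,45,45]
}}

```text
clock: 10.18
eef_pos: [583.1, -41.0, 97.2]
tool_rot: [3.141, -0.021, -0.088]
force: [0.4, 0.6, -0.3]
width: 48.2
```

Emit:
{"method": "arm_command", "body": {
  "rot": [
    [0,1.2,0.8],
    [0,0,0],
    [0,0,0],
    [0,0,0],
    [0,0,0]
  ],
  "slide": [
    [-5,13,-10],
    [0,2,-18],
    [0,0,-18],
    [0,0,-12],
    [0,0,0]
  ],
  "gripper": [45,45,45,45,45]
}}

```text
clock: 10.6
eef_pos: [581.2, -19.7, 40.7]
tool_rot: [-3.141, -0.006, -0.067]
force: [-0.7, 0.2, -0.4]
width: 47.8
```

Emit:
{"method": "arm_command", "body": {
  "rot": [
    [0,0,0],
    [0,0,0],
    [0,0,0],
    [0,0,0],
    [0,0,0]
  ],
  "slide": [
    [-2,-5,-8],
    [0,0,-8],
    [0,0,-4],
    [0,0,0],
    [0,0,0]
  ],
  "gripper": [45,45,45,45,45]
}}

```text
clock: 11.02
eef_pos: [579.5, -23.8, 19.4]
tool_rot: [-3.141, -0.006, -0.065]
force: [0.6, 0.9, -0.8]
width: 48.5
```

Emit:
{"method": "arm_command", "body": {
  "rot": [
    [0,0,0],
    [0,0,0],
    [0,0,0],
    [0,0,0],
    [0,0,0]
  ],
  "slide": [
    [0,0,-1],
    [0,0,0],
    [0,0,0],
    [0,0,0],
    [0,0,0]
  ],
  "gripper": [45,62,62,62,62]
}}

```text
clock: 11.43
eef_pos: [576.5, -23.8, 20.2]
tool_rot: [-3.141, -0.001, -0.066]
force: [-1.5, -0.3, 1.3]
width: 61.8
```

Emit:
{"method": "arm_command", "body": {
  "rot": [
    [0,0,0],
    [0,0,0],
    [0,0,0],
    [0,0,0],
    [0,0,0]
  ],
  "slide": [
    [0,0,8],
    [0,0,25],
    [0,0,38],
    [-10,0,38],
    [-20,0,35]
  ],
  "gripper": [64,64,64,64,64]
}}

```text
clock: 11.85
eef_pos: [547.2, -23.9, 164.5]
tool_rot: [-3.141, 0.002, -0.066]
force: [1.4, -1.0, 1.6]
width: 63.9
```

Emit:
{"method": "arm_command", "body": {
  "rot": [
    [0,0,0],
    [0,0,0],
    [0,0,0],
    [0,0,0],
    [0,0,0]
  ],
  "slide": [
    [-10,0,35],
    [-10,0,35],
    [0,0,0],
    [0,0,0],
    [0,0,0]
  ],
  "gripper": [64,64,64,64,64]
}}

```text
clock: 12.27
eef_pos: [530.1, -24.8, 250.8]
tool_rot: [-3.14, -0.021, -0.067]
force: [-1.2, 0.2, -0.3]
width: 63.9
```

Run:
```python
from h import *
for n in ['scene','side','wrist']:
    im,d,c=cam(n); save('t4'+n,im); np.savez(f'/tmp/t4{n}.npz',im=im,d=d,xyz=c['xyz'],att=c['attitude'])
s=telemetry.read_state();print(s['eef_pos'],s['tool_rot'])
```

```text
[528.92027931 -24.70269943 248.56355043] [-3.14004108 -0.01650556 -0.06716673]
```

View pics/t4wrist.png

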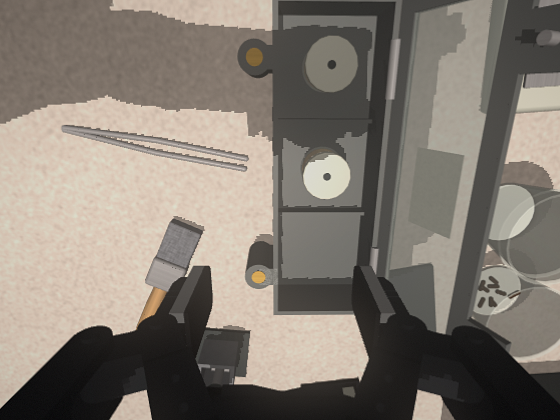

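View pics/t4side.png

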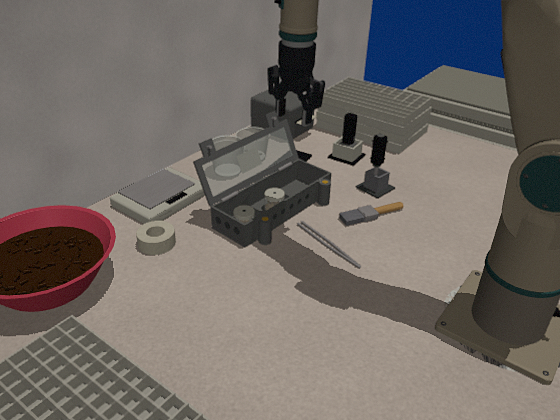

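View pics/t4scene.png

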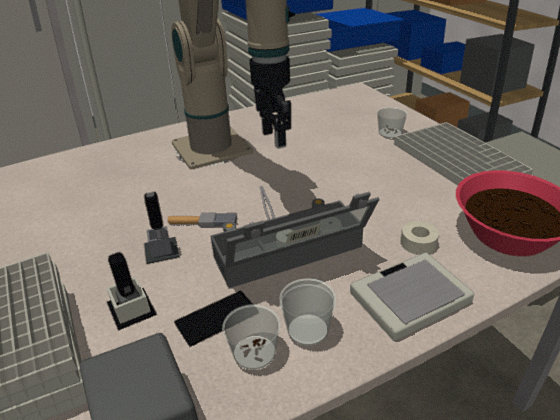

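Run:
```python
from h import *
f=np.load('/tmp/t4wrist.npz'); c=get_calibration('wrist'); c['xyz']=f['xyz'];c['attitude']=f['att']
P=cloud(c,f['d'])
for p in [(480,230),(485,200),(510,60),(465,300),(430,190),(520,200),(495,240),(505,190),(475,280),(480,340),(398,190),(259,277),(255,57),(332,64),(327,177)]: print(p,P[p[1],p[0]].round(0))
print(onplane(c,[(259,277),(255,57)],62).round(1),onplane(c,[(332,64),(327,177)],49).round(1))
f=np.load('/tmp/t4scene.npz'); c=get_calibration('scene'); P=cloud(c,f['d'])
for p in [(308,285),(290,300),(250,312),(300,215),(230,246),(360,200),(300,209),(282,300),(333,292)]: print(p,P[p[1],p[0]].round(0))
Q=P.reshape(-1,3); b=(np.array([578.3,-26.3])); e=np.array([.9974,-.0726]); n=np.array([.0726,.9974])
X=(Q[:,:2]-b)@e; Y=(Q[:,:2]-b)@n
for z in range(70,180,10):
    m=(abs(Y)<140)&(abs(Q[:,2]-z)<3)&(X>40)&(X<140); print(z,m.sum(),np.percentile(X[m],[5,50,95]).round(0) if m.sum()>3 else '')
for z in (20,60,90):
    m=(Y<100)&(Y>-140)&(abs(Q[:,2]-z)<5)&(X>145)&(X<330); print('b',z,m.sum(),X[m].min() if m.any() else '')
```

```text
(480, 230) [677. -50. 158.]
(485, 200) [679. -27. 156.]
(510, 60) [683.  66. 156.]
(465, 300) [ 672. -110.  158.]
(430, 190) [657. -30. 113.]
(520, 200) [772. -63.  63.]
(495, 240) [ 754. -107.   61.]
(505, 190) [781. -63.  25.]
(475, 280) [675. -90. 162.]
(480, 340) [587. -16. 309.]
(398, 190) [642. -38.  79.]
(259, 277) [ 500. -131.   62.]
(255, 57) [516.  88.  62.]
(332, 64) [586.  79.  48.]
(327, 177) [579. -28.  50.]
[[ 500.4 -131.1   62. ]
 [ 516.3   88.1   62. ]] [[586.3  78.7  49. ]
 [579.  -28.3  49. ]]
(308, 285) [762. -78.  73.]
(290, 300) [ 761. -115.   52.]
(250, 312) [ 757. -195.   57.]
(300, 215) [533.  30.  54.]
(230, 246) [ 663. -186.  140.]
(360, 200) [701.  73. 177.]
(300, 209) [444.  78.   2.]
(282, 300) [ 774. -138.   75.]
(333, 292) [808. -52.  82.]
70 181 [62. 64. 66.]
80 179 [65. 67. 69.]
90 155 [70. 72. 75.]
100 181 [75. 77. 80.]
110 202 [79. 81. 84.]
120 190 [84. 86. 89.]
130 226 [88. 90. 93.]
140 199 [93. 94. 96.]
150 182 [ 99. 101. 103.]
160 372 [100. 104. 106.]
170 73 [106. 111. 126.]
b 20 562 174.8891328438804
b 60 466 180.08184792326074
b 90 121 176.06551844556463
```

Emit:
{"method": "arm_command", "body": {
  "rot": [
    [0,1,0],
    [0,0,0],
    [0,0,0],
    [0,0,0],
    [0,0,0]
  ],
  "slide": [
    [30,-2,5],
    [40,-3,0],
    [40,-3,0],
    [40,-2,0],
    [32,0,0]
  ],
  "gripper": [10,0,0,0,0]
}}

```text
clock: 12.83
eef_pos: [703.3, -35.2, 243.9]
tool_rot: [3.14, 0.03, -0.067]
force: [0.7, 0.0, 0.3]
width: 3.1
```

Emit:
{"method": "arm_command", "body": {
  "rot": [
    [0,0,0],
    [0,0,0],
    [0,0,0],
    [0,0,0],
    [0,0,0]
  ],
  "slide": [
    [0,0,0],
    [0,0,-10],
    [0,0,-30],
    [0,0,-30],
    [0,0,-15]
  ],
  "gripper": [0,0,0,0,0]
}}

```text
clock: 13.25
eef_pos: [707.0, -34.8, 146.7]
tool_rot: [3.14, 0.032, -0.066]
force: [0.0, 0.1, -0.6]
width: -0.1
```

Emit:
{"method": "arm_command", "body": {
  "rot": [
    [0,-1.7,0],
    [0,0,0],
    [0,0,0],
    [0,0,0],
    [0,0,0]
  ],
  "slide": [
    [-12,0,0],
    [-12,0,0],
    [-12,0,0],
    [-12,0,0],
    [-12,0,0]
  ],
  "gripper": [0,0,0,0,0]
}}

```text
clock: 13.67
eef_pos: [649.1, -33.1, 138.2]
tool_rot: [-3.139, -0.012, -0.065]
force: [5.7, 0.4, 2.9]
width: 0.0
```

Emit:
{"method": "arm_command", "body": {
  "rot": [
    [0,0,0],
    [0,0,0],
    [0,0,0],
    [0,0,0],
    [0,0,0]
  ],
  "slide": [
    [-15,0,0],
    [-15,0,0],
    [-15,0,0],
    [-15,0,0],
    [-15,0,0]
  ],
  "gripper": [0,0,0,0,0]
}}

```text
clock: 14.08
eef_pos: [571.7, -31.2, 135.3]
tool_rot: [-3.136, -0.023, -0.064]
force: [2.9, -0.1, -0.1]
width: 0.0
```

Run:
```python
from h import *
im,d,c=cam('side'); save('s5',im[90:290,130:390].repeat(3,0).repeat(3,1))
print(telemetry.read_state()['eef_pos'],telemetry.read_state()['force'])
```

```text
[566.84304063 -31.3093159  134.756086  ] [-5.26240282 -0.42201    -1.09789201]
```

View pics/s5.png

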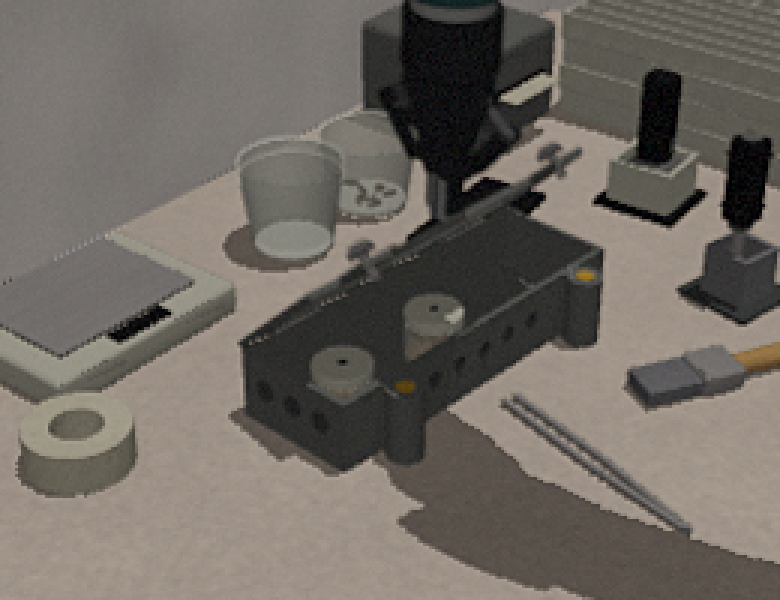

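Emit:
{"method": "arm_command", "body": {
  "rot": [
    [0,0,0],
    [0,0,0],
    [0,0,0],
    [0,0,0],
    [0,0,0]
  ],
  "slide": [
    [-6,0,-12],
    [-6,0,-12],
    [-5,0,-12],
    [-3,0,-12],
    [0,0,-8]
  ],
  "gripper": [0,0,0,0,0]
}}

```text
clock: 14.55
eef_pos: [540.1, -30.5, 76.4]
tool_rot: [-3.136, -0.012, -0.064]
force: [-0.3, 0.7, 0.6]
width: -0.0
```

Emit:
{"method": "arm_command", "body": {
  "rot": [
    [0,0,0],
    [0,0,0],
    [0,0,0],
    [0,0,0],
    [0,0,0]
  ],
  "slide": [
    [0,0,-6],
    [0,0,-6],
    [0,0,-4],
    [0,0,-3],
    [0,0,-3]
  ],
  "gripper": [0,0,0,0,0]
}}

```text
clock: 14.97
eef_pos: [538.8, -30.5, 68.4]
tool_rot: [-3.136, -0.013, -0.064]
force: [-5.4, 0.7, 27.6]
width: 0.1
```

Emit:
{"method": "arm_command", "body": {
  "rot": [
    [0,0,0],
    [0,0,0],
    [0,0,0],
    [0,0,0],
    [0,0,0]
  ],
  "slide": [
    [-3,0,20],
    [-8,-8,35],
    [-8,-8,40],
    [-8,-8,40],
    [-3,-8,30]
  ],
  "gripper": [40,85,85,85,85]
}}

```text
clock: 15.38
eef_pos: [502.4, -60.4, 233.4]
tool_rot: [-3.135, 0.001, -0.059]
force: [0.7, -0.1, -0.8]
width: 60.8
```

Emit:
{"method": "arm_command", "body": {
  "rot": [
    [0,0,0],
    [0,0,0],
    [0,0,0],
    [0,0,0],
    [0,0,0]
  ],
  "slide": [
    [-5,-20,20],
    [0,-20,0],
    [0,0,0],
    [0,0,0],
    [0,0,0]
  ],
  "gripper": [85,85,85,85,85]
}}

```text
clock: 15.8
eef_pos: [499.7, -103.9, 262.1]
tool_rot: [-3.137, -0.013, -0.062]
force: [-0.3, 0.2, 0.4]
width: 84.8
```

Run:
```python
from h import *
for n in ['scene','side','wrist']:
    im,d,c=cam(n); save('t6'+n,im); np.savez(f'/tmp/t6{n}.npz',im=im,d=d,xyz=c['xyz'],att=c['attitude'])
s=telemetry.read_state();print(s['eef_pos'],s['tool_rot'],s['qpos'])
a=np.load('/tmp/t6wrist.npz')['im']
a=np.load('/tmp/t6side.npz')['im'];save('t6z',cv2.resize(a[80:250,180:420],None,fx=3,fy=3,interpolation=cv2.INTER_CUBIC))
```

```text
[ 499.63352581 -102.81388826  261.61288558] [-3.13598282 -0.01141439 -0.05972923] [ 0.15536415  0.38597428 -0.00398116  1.87285498 -0.00670809  0.87192621
  0.09627464]
```

View pics/t6wrist.png

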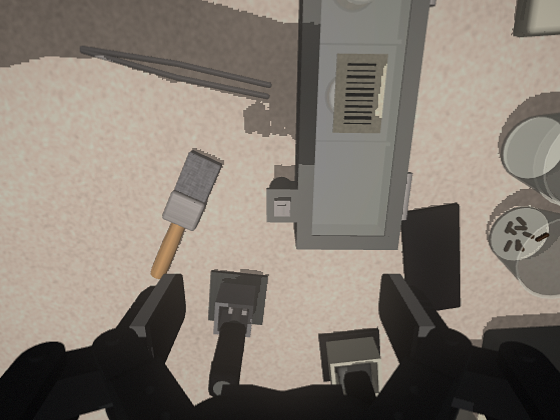

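View pics/t6z.png

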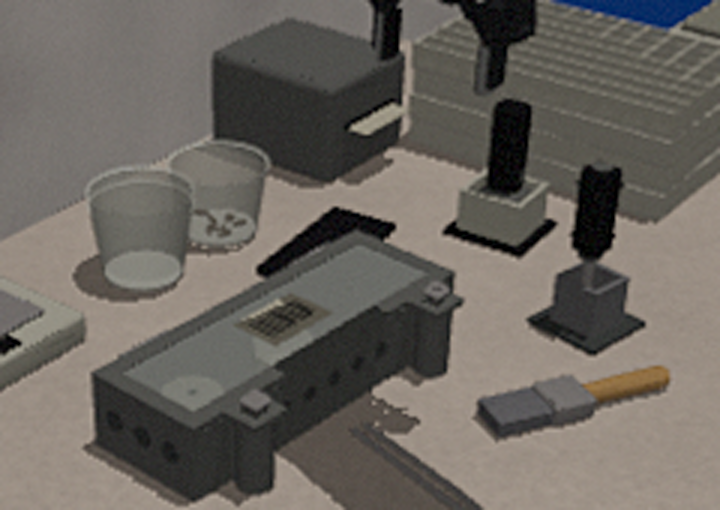

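Emit:
{"method": "arm_command", "body": {
  "rot": [
    [0,0.7,0],
    [0,0,0],
    [0,0,0],
    [0,0,0],
    [0,0,0]
  ],
  "slide": [
    [-14,-30,18],
    [-16,-30,18],
    [-16,-32,18],
    [-12,-30,14],
    [0,0,0]
  ],
  "gripper": [85,85,85,85,85]
}}

```text
clock: 16.37
eef_pos: [439.2, -220.9, 327.4]
tool_rot: [-3.132, 0.011, -0.043]
force: [0.2, -1.2, -0.1]
width: 84.9
```

Run:
```python
from h import *
n='wrist'
im,d,c=cam(n); save('t7'+n,im); np.savez(f'/tmp/t7{n}.npz',im=im,d=d,xyz=c['xyz'],att=c['attitude'])
s=telemetry.read_state();print(s['eef_pos'],s['tool_rot'],s['qpos'])
save('t7z',cv2.resize(im[130:330,180:420],None,fx=3,fy=3,interpolation=cv2.INTER_CUBIC))
P=cloud(c,d); m=(P[...,2]>140)&(P[...,2]<165)&(abs(P[...,0]-445)<60)&(abs(P[...,1]+265)<60); print(m.sum(),P[m].mean(0)); v,u=np.nonzero(m); print(cv2.minAreaRect(np.c_[u,v].astype(np.float32)), cv2.minAreaRect(P[m][:,:2].astype(np.float32)))
```

```text
[ 440.12633682 -217.48860201  326.23015947] [-3.12895895  0.01209683 -0.04014636] [ 0.38272088  0.30237559  0.03250419  1.80113467 -0.01957936  1.05418989
  0.38341237]
793 [ 435.17062264 -272.79186343  152.43526679]
((282.2699890136719, 235.1099853515625), (28.001432418823242, 29.274221420288086), 8.130102157592773) ((434.8908996582031, -275.6224060058594), (28.00263786315918, 28.252426147460938), 79.34263610839844)
```

View pics/t7wrist.png

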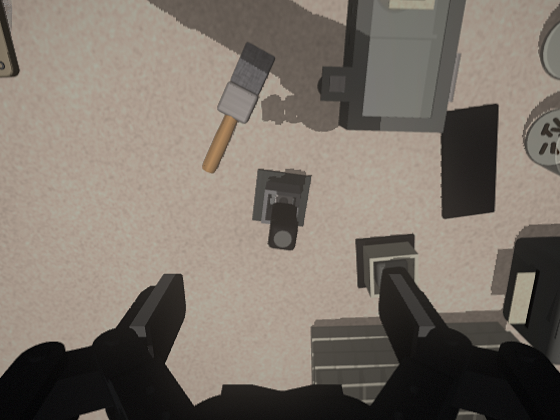

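Run:
```python
from h import *
f=np.load('/tmp/t7wrist.npz'); c=get_calibration('wrist'); c['xyz']=f['xyz'];c['attitude']=f['att']; im=f['im']
save('t7z',cv2.resize(im[150:270,230:330],None,fx=6,fy=6,interpolation=cv2.INTER_CUBIC))
P=cloud(c,f['d']); 
def near(z0,z1,cx=440,cy=-265,r=60):
    m=(P[...,2]>z0)&(P[...,2]<z1)&(np.hypot(P[...,0]-cx,P[...,1]-cy)<r); q=P[m]; 
    print(z0,z1,m.sum(),q.mean(0).round(1),q.min(0).round(0),q.max(0).round(0),cv2.minAreaRect(q[:,:2].astype(np.float32)))
near(152,160); near(100,140); near(35,65); near(4,15); near(2,3.5)
# foot corners by eye at z~5
print(onplane(c,[(260,169),(311,176),(252,224),(304,231)],5))
for p in [(282,240),(282,225),(285,170),(270,185),(262,180)]: print(p,P[p[1],p[0]].round(1))
```

```text
152 160 579 [ 435.  -275.2  154.4] [ 420. -290.  152.] [ 449. -262.  157.] ((434.8482971191406, -275.69903564453125), (26.431222915649414, 26.04034996032715), 79.35711669921875)
100 140 286 [ 436.9 -262.8  120.3] [ 423. -270.  100.] [ 451. -260.  140.] ((436.8707275390625, -264.4648132324219), (5.684150695800781, 27.82402992248535), 80.64971160888672)
35 65 479 [ 428.8 -268.8   47.1] [ 405. -299.   35.] [ 457. -252.   54.] ((430.84576416015625, -278.86090087890625), (46.365577697753906, 45.972686767578125), 79.92501831054688)
4 15 984 [ 431.  -267.7    5.2] [ 390. -321.    4.] [ 473. -236.   15.] ((430.72198486328125, -278.58111572265625), (74.53314208984375, 74.91826629638672), 79.74825286865234)
2 3.5 188 [ 432.9 -267.8    3.1] [ 393. -321.    2.] [ 493. -223.    3.] ((443.0684509277344, -267.99981689453125), (95.46607208251953, 96.66697692871094), 73.0346450805664)
[[ 404.59563568 -234.62334927    5.        ]
 [ 474.7003058  -247.32553808    5.        ]
 [ 387.88301562 -315.13223527    5.        ]
 [ 463.13001126 -328.96722446    5.        ]]
(282, 240) [ 434.8 -277.4  154.3]
(282, 225) [ 435.4 -262.7  150.8]
(285, 170) [ 438.9 -238.8   -1.4]
(270, 185) [ 418.2 -253.2   23.5]
(262, 180) [ 444.1 -140.8  470.3]
```

View pics/t7z.png

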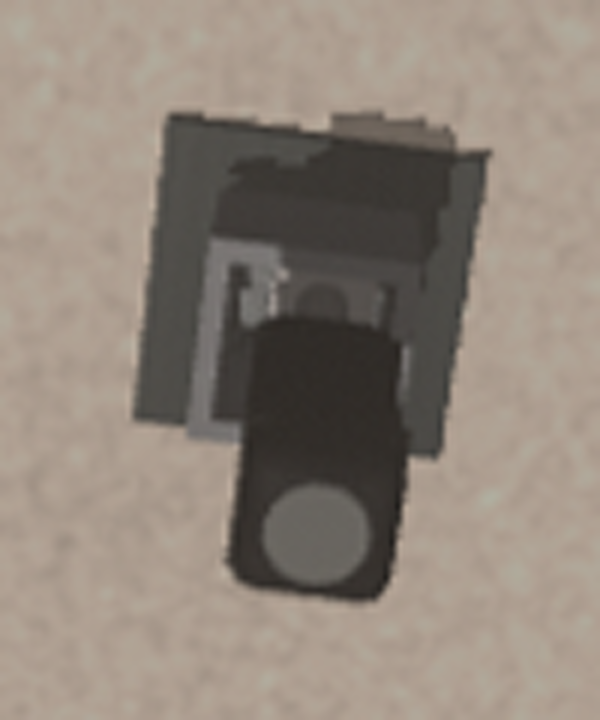

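Run:
```python
from h import *
for t in ['t6wrist','t7wrist','t6side','t6scene']:
    f=np.load(f'/tmp/{t}.npz'); c=get_calibration(t[2:]); c['xyz']=f['xyz'];c['attitude']=f['att']; im=f['im']
    P=cloud(c,f['d'])
    for cx,cy in [(499.7,-131.1),(516,88.6)]:
        for z0,z1 in [(81,86),(72.5,79),(72.5,86),(66,71)]:
            r=22 if z0<70 else 14
            m=(P[...,2]>z0)&(P[...,2]<z1)&(np.hypot(P[...,0]-cx,P[...,1]-cy)<r); q=P[m]
            if m.sum()>8: print(t,cy,z0,m.sum(),q.mean(0).round(1),cv2.minAreaRect(q[:,:2].astype(np.float32)))
    if t=='t6wrist': save('hz',cv2.resize(im[180:230,255:310],None,fx=10,fy=10,interpolation=cv2.INTER_CUBIC))
```

```text
t6wrist -131.1 81 117 [ 499.6 -130.4   82.3] ((499.9761962890625, -130.6443328857422), (11.783750534057617, 11.98238468170166), 87.39598846435547)
t6wrist -131.1 72.5 90 [ 500.  -128.    77.2] ((499.5378112792969, -130.98056030273438), (16.627199172973633, 15.182605743408203), 86.45171356201172)
t6wrist -131.1 72.5 268 [ 499.7 -129.4   80.1] ((499.5378112792969, -130.98056030273438), (16.627199172973633, 15.182605743408203), 86.45171356201172)
t6wrist -131.1 66 868 [ 501.8 -129.7   67.9] ((502.2452697753906, -131.11410522460938), (36.80644989013672, 37.34528732299805), 85.66966247558594)
t7wrist -131.1 81 112 [ 499.2 -130.6   82.4] ((499.59674072265625, -130.79568481445312), (12.438650131225586, 11.944229125976562), 89.37525177001953)
t7wrist -131.1 72.5 59 [ 497.2 -132.6   77.5] ((499.3207702636719, -131.1836395263672), (15.233949661254883, 16.232877731323242), 87.47431182861328)
t7wrist -131.1 72.5 244 [ 498.7 -131.2   80.5] ((499.3207702636719, -131.1836395263672), (15.233949661254883, 16.232877731323242), 87.47431182861328)
t7wrist -131.1 66 858 [ 501.5 -130.8   68.1] ((502.36840
[... 1687 characters left out ...]
131.1 66 117 [ 505.  -133.1   68.7] ((502.07867431640625, -132.77810668945312), (35.830467224121094, 38.457908630371094), 85.46510314941406)
t6scene 88.6 81 19 [517.4  86.1  82.5] ((517.0993041992188, 85.23881530761719), (12.29140853881836, 15.115395545959473), 4.043211460113525)
t6scene 88.6 72.5 18 [519.3  84.3  76.1] ((518.9630737304688, 83.89785766601562), (19.4899959564209, 11.745661735534668), 44.06248092651367)
t6scene 88.6 72.5 43 [518.3  85.2  79.5] ((516.861572265625, 87.16738891601562), (16.585054397583008, 16.379798889160156), 82.8480224609375)
t6scene 88.6 66 94 [520.6  85.9  68.7] ((517.9545288085938, 87.3324966430664), (37.10391616821289, 35.770896911621094), 81.8270492553711)
```

View pics/hz.png

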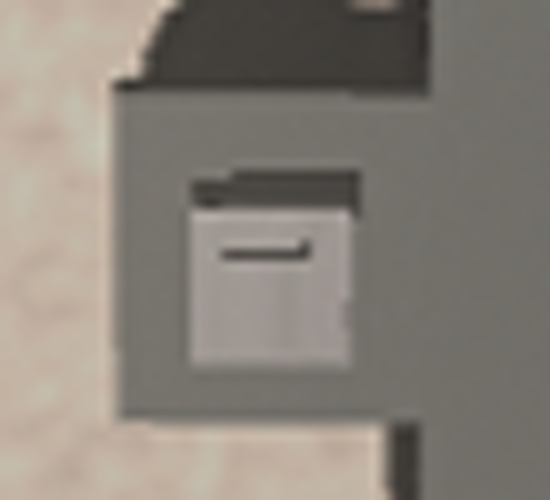

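Emit:
{"method": "arm_command", "body": {
  "rot": [
    [0,0,7],
    [0,0,7],
    [0,0,7],
    [0,0,7],
    [0,0,7]
  ],
  "slide": [
    [-1,-15,0],
    [-1,-15,0],
    [-1,-10,0],
    [-1,-10,0],
    [-1,-8,0]
  ],
  "gripper": [85,85,85,85,85]
}}

```text
clock: 16.83
eef_pos: [437.8, -267.2, 321.8]
tool_rot: [-3.119, 0.014, 0.59]
force: [-0.3, -0.1, -0.5]
width: 85.1
```

Emit:
{"method": "arm_command", "body": {
  "rot": [
    [0,0,7],
    [0,0,7],
    [0,0,7],
    [0,0,7],
    [0,0,7]
  ],
  "slide": [
    [0,0,0],
    [0,0,-10],
    [0,0,-10],
    [0,0,-10],
    [0,0,-10]
  ],
  "gripper": [85,85,85,85,85]
}}

```text
clock: 17.25
eef_pos: [442.0, -260.0, 276.6]
tool_rot: [-3.114, 0.009, 1.216]
force: [0.1, -0.1, -0.6]
width: 85.2
```

Emit:
{"method": "arm_command", "body": {
  "rot": [
    [0,0,7],
    [0,0,5],
    [0,0,0],
    [0,0,0],
    [0,0,0]
  ],
  "slide": [
    [0,0,-10],
    [0,0,-10],
    [0,0,-10],
    [0,0,0],
    [0,0,0]
  ],
  "gripper": [85,85,85,85,85]
}}

```text
clock: 17.67
eef_pos: [443.4, -248.4, 238.4]
tool_rot: [-3.104, -0.002, 1.449]
force: [-0.0, 0.4, 0.5]
width: 85.0
```

Run:
```python
from h import *
n='wrist'
im,d,c=cam(n); save('t8'+n,im); np.savez(f'/tmp/t8{n}.npz',im=im,d=d,xyz=c['xyz'],att=c['attitude'])
s=telemetry.read_state();print(s['eef_pos'],s['tool_rot'],s['qpos'])
P=cloud(c,d)
m=(P[...,2]>150)&(P[...,2]<160)&(np.hypot(P[...,0]-435,P[...,1]+276)<30); print(m.sum(),cv2.minAreaRect(P[m][:,:2].astype(np.float32)))
```

```text
[ 443.30993676 -248.24358875  238.41406713] [-3.10345076e+00 -2.34295186e-03  1.44932539e+00] [ 0.64093299  0.4456249  -0.27505523  1.86167766  0.16095887  0.89305352
  1.73493823]
1369 ((434.90179443359375, -276.5753173828125), (27.6730899810791, 27.7332763671875), 78.99568939208984)
```

View pics/t8wrist.png

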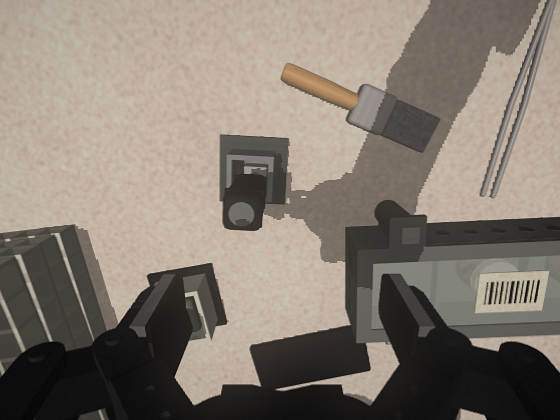

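Emit:
{"method": "arm_command", "body": {
  "rot": [
    [-0.3,-2.2,-4],
    [0,0,0],
    [0,0,0],
    [0,0,0],
    [0,0,0]
  ],
  "slide": [
    [-8,-14,-5],
    [0,-14,-15],
    [0,0,-15],
    [0,0,-15],
    [0,0,0]
  ],
  "gripper": [85,85,85,85,85]
}}

```text
clock: 18.13
eef_pos: [439.3, -275.4, 189.8]
tool_rot: [3.132, -0.002, 1.379]
force: [-0.6, 0.1, -0.0]
width: 85.2
```

Emit:
{"method": "arm_command", "body": {
  "rot": [
    [0,0,0],
    [0,0,0],
    [0,0,0],
    [0,0,0],
    [0,0,0]
  ],
  "slide": [
    [0,0,0],
    [0,0,0],
    [0,0,0],
    [0,0,0],
    [0,0,0]
  ],
  "gripper": [85,85,85,85,85]
}}

```text
clock: 18.55
eef_pos: [442.1, -274.7, 193.3]
tool_rot: [3.128, -0.001, 1.381]
force: [-0.3, -0.7, -0.4]
width: 85.1
```

Emit:
{"method": "arm_command", "body": {
  "rot": [
    [0.1,0.8,0],
    [0,0,0],
    [0,0,0],
    [0,0,0],
    [0,0,0]
  ],
  "slide": [
    [-7,-1,0],
    [0,0,-12],
    [0,0,-15],
    [0,0,-10],
    [0,0,0]
  ],
  "gripper": [85,85,85,85,85]
}}

```text
clock: 18.97
eef_pos: [435.0, -276.9, 157.9]
tool_rot: [3.14, 0.002, 1.381]
force: [0.2, 0.2, -0.2]
width: 85.3
```

Run:
```python
from h import *
n='wrist'
im,d,c=cam(n); save('t9'+n,im)
s=telemetry.read_state();print(s['eef_pos'],s['tool_rot'])
P=cloud(c,d)
m=(P[...,2]>150)&(P[...,2]<160)&(np.hypot(P[...,0]-435,P[...,1]+276)<30); print(m.sum(),cv2.minAreaRect(P[m][:,:2].astype(np.float32)))
```

```text
[ 435.37916292 -277.13089208  158.53623804] [3.13872754e+00 2.68557826e-03 1.38045162e+00]
2755 ((434.4842529296875, -276.63177490234375), (27.590171813964844, 27.862089157104492), 80.60231018066406)
```

View pics/t9wrist.png

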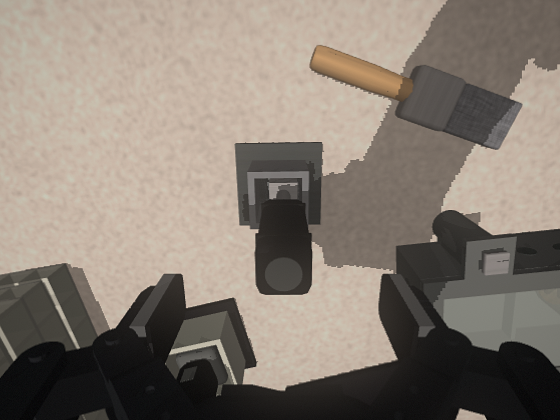

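Emit:
{"method": "arm_command", "body": {
  "rot": [
    [0,0,0.8],
    [0,0,0],
    [0,0,0],
    [0,0,0],
    [0,0,0]
  ],
  "slide": [
    [-1,0,-12],
    [0,0,-15],
    [0,0,-15],
    [0,0,-8],
    [0,0,0]
  ],
  "gripper": [85,85,85,85,85]
}}

```text
clock: 19.43
eef_pos: [436.4, -278.8, 110.2]
tool_rot: [3.134, 0.005, 1.395]
force: [-0.1, -0.3, 0.5]
width: 85.0
```

Emit:
{"method": "arm_command", "body": {
  "rot": [
    [0.3,0.4,0],
    [0,0,0],
    [0,0,0],
    [0,0,0],
    [0,0,0]
  ],
  "slide": [
    [-2,2,-7],
    [0,0,0],
    [0,0,0],
    [0,0,0],
    [0,0,0]
  ],
  "gripper": [85,85,20,20,20]
}}

```text
clock: 19.85
eef_pos: [435.7, -277.4, 105.0]
tool_rot: [3.139, 0.002, 1.395]
force: [-0.8, -0.7, 0.3]
width: 51.2
```

Emit:
{"method": "arm_command", "body": {
  "rot": [
    [0,0,0],
    [0,0,0],
    [0,0,0],
    [0,0,0],
    [0,0,0]
  ],
  "slide": [
    [0,0,0],
    [0,0,0],
    [0,0,0],
    [0,0,0],
    [0,0,0]
  ],
  "gripper": [20,20,20,20,20]
}}

```text
clock: 20.27
eef_pos: [436.0, -277.5, 106.0]
tool_rot: [3.138, 0.003, 1.395]
force: [-0.2, 1.0, -1.5]
width: 27.6
```

Emit:
{"method": "arm_command", "body": {
  "rot": [
    [0,0,0],
    [0,0,0],
    [0,0,0],
    [0,0,0],
    [0,0,0]
  ],
  "slide": [
    [0,0,10],
    [0,0,20],
    [0,0,25],
    [0,0,25],
    [0,0,25]
  ],
  "gripper": [20,20,20,20,20]
}}

```text
clock: 20.68
eef_pos: [430.9, -274.6, 211.1]
tool_rot: [-3.131, -0.003, 1.396]
force: [0.0, 0.1, -2.1]
width: 27.3
```

Emit:
{"method": "arm_command", "body": {
  "rot": [
    [0,0,1],
    [0,0,1],
    [0,0,1],
    [0,0,1],
    [0,0,0]
  ],
  "slide": [
    [10,20,15],
    [12,25,5],
    [15,30,0],
    [15,30,0],
    [5,15,0]
  ],
  "gripper": [20,20,20,20,20]
}}

```text
clock: 21.1
eef_pos: [489.7, -158.0, 242.6]
tool_rot: [3.138, 0.005, 1.454]
force: [-0.0, 0.9, -0.7]
width: 27.4
```

Emit:
{"method": "arm_command", "body": {
  "rot": [
    [0,0,0],
    [0,0,0],
    [0,0,0],
    [0,0,0],
    [0,0,0]
  ],
  "slide": [
    [0,0,0],
    [0,0,0],
    [0,0,0],
    [0,0,0],
    [0,0,0]
  ],
  "gripper": [20,20,20,20,20]
}}

```text
clock: 21.52
eef_pos: [489.7, -155.5, 244.7]
tool_rot: [3.137, 0.005, 1.46]
force: [-0.7, 0.1, -2.3]
width: 27.6
```

Run:
```python
from h import *
for n in ['scene','side','wrist']:
    im,d,c=cam(n); np.savez(f'/tmp/t10{n}.npz',im=im,d=d,xyz=c['xyz'],att=c['attitude'])
    x,y={'scene':(170,130),'side':(280,80),'wrist':(0,0)}[n]
    save('t10'+n, im if n=='wrist' else cv2.resize(im[y:y+130,x:x+130],None,fx=4.5,fy=4.5,interpolation=cv2.INTER_CUBIC))
s=telemetry.read_state();print(s['eef_pos'],s['tool_rot'],s['qpos'].round(2))
```

```text
[ 489.83000606 -155.28921174  244.55954064] [3.13714267 0.00503458 1.45971873] [ 0.46  0.43 -0.3   1.88  0.17  0.86  1.54]
```

View pics/t10scene.png

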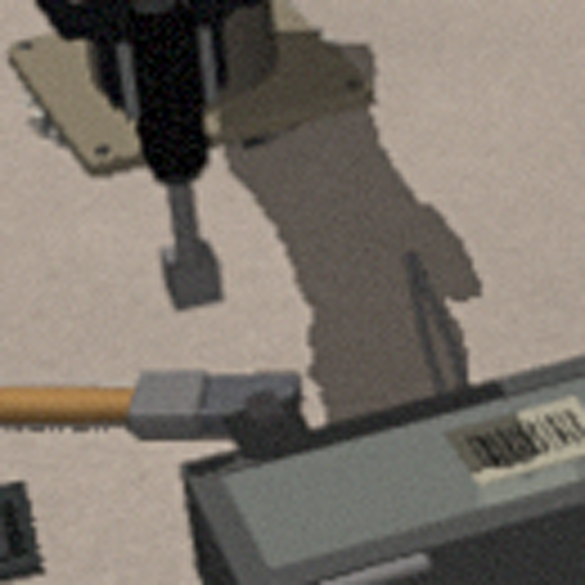

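View pics/t10side.png

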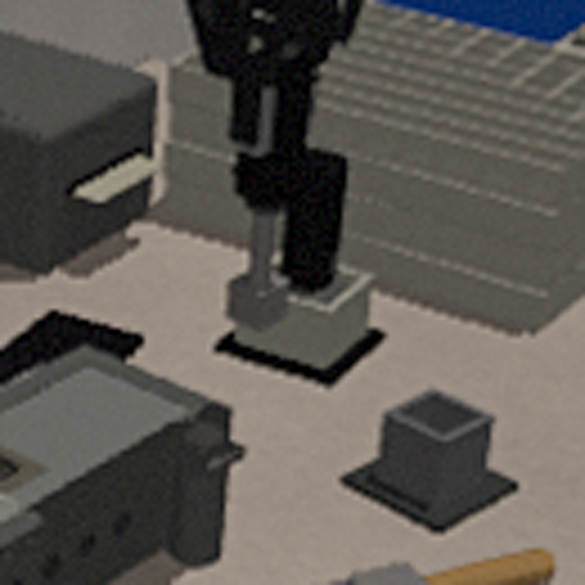

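View pics/t10wrist.png

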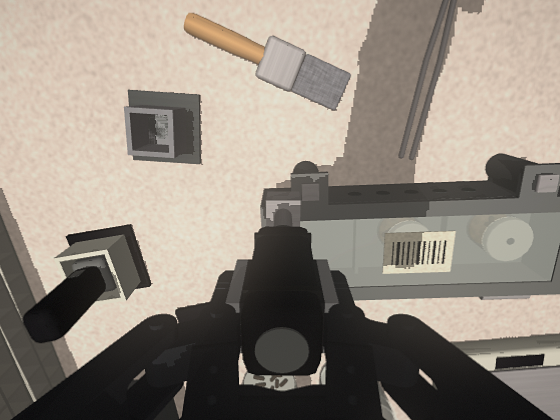

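```bash
cat > drv.py <<'E'
from h import *
def measure(tag,cx,cy,zm,bands=((3,18,'sock'),(78,92,'hand'))):
    C=[]
    for n in ['scene','side','wrist']:
        f=np.load(f'/tmp/{tag}{n}.npz'); c=get_calibration(n); c['xyz']=f['xyz'];c['attitude']=f['att']
        P=cloud(c,f['d']).reshape(-1,3); C.append(P[np.hypot(P[:,0]-cx,P[:,1]-cy)<24])
    for a,b,nm in bands:
        for Q,n in zip(C+[np.vstack(C)],['scene','side','wrist','all']):
            q=Q[(Q[:,2]>zm+a)&(Q[:,2]<zm+b)]
            if len(q)>10:
                r=cv2.minAreaRect(q[:,:2].astype(np.float32)); print(nm,n,len(q),np.round(r[0],1),np.round(r[1],1),round(r[2],1))
    for Q,n in zip(C,['scene','side','wrist']):
        if len(Q): print(n,'zmin',np.sort(Q[Q[:,2]>zm-15][:,2])[:5].round(1))
E
python3 - <<'E'
from drv import *
measure('t10',489.8,-155.3,144)
E
```

```text
sock scene 84 [ 494.3 -160. ] [32.5 17.3] 44.5
sock side 80 [ 489.1 -152.1] [28.2 26.3] 87.3
sock wrist 204 [ 477.  -154.2] [23.5  0.9] 83.0
sock all 368 [ 490.5 -152.8] [28.7 28.6] 84.7
hand scene 93 [ 497.  -161.2] [36.3 19.6] 49.6
hand side 88 [ 488.6 -151.8] [29.4 31.3] 0.4
hand wrist 636 [ 476.8 -154.5] [28.3  6.7] 85.2
hand all 817 [ 489.8 -152.6] [35. 32.] 85.0
scene zmin [143.6 144.4 145.6 145.7 145.8]
side zmin [141.8 142.7 142.9 143.7 143.9]
wrist zmin [142.5 142.8 142.9 143.  143. ]
```

Run:
```python
from drv import *
f=np.load('/tmp/t10wrist.npz'); c=get_calibration('wrist'); c['xyz']=f['xyz'];c['attitude']=f['att']; P=cloud(c,f['d'])
Q=P.reshape(-1,3)
for cx,cy in [(499.7,-131.1),(516,88.6)]:
    for z0,z1 in [(81.5,86),(72.5,86),(66,71)]:
        r=24 if z0<70 else 14
        q=Q[(Q[:,2]>z0)&(Q[:,2]<z1)&(np.hypot(Q[:,0]-cx,Q[:,1]-cy)<r)]
        if len(q)>8: print(cy,z0,len(q),q.mean(0).round(1),cv2.minAreaRect(q[:,:2].astype(np.float32)))
q=Q[np.hypot(Q[:,0]-489.8,Q[:,1]+155.3)<24]
for a in (146,152,158,214,218,222,226,230,236):
    k=q[abs(q[:,2]-a)<3]; k=k[k[:,0]<484]
    if len(k)>5: print(a,len(k),np.median(k,0).round(1))
```

```text
-131.1 81.5 116 [ 499.3 -131.3   82.4] ((499.08660888671875, -131.34466552734375), (11.169981002807617, 11.651062965393066), 85.70350646972656)
-131.1 72.5 308 [ 498.2 -131.3   80.1] ((499.4820251464844, -131.35760498046875), (15.875216484069824, 16.189498901367188), 84.92115020751953)
-131.1 66 932 [ 501.  -129.4   68. ] ((503.306884765625, -131.61102294921875), (35.213497161865234, 40.57841873168945), 86.56269073486328)
88.6 81.5 136 [515.3  87.5  82.7] ((515.2540283203125, 86.70282745361328), (12.084441184997559, 11.849454879760742), 89.20179748535156)
88.6 72.5 380 [514.2  85.5  79.8] ((515.6520385742188, 87.80381774902344), (17.124897003173828, 16.948570251464844), 83.29369354248047)
88.6 66 1094 [518.3  84.7  68.2] ((519.6322021484375, 88.08470153808594), (37.37067413330078, 40.58757400512695), 86.72328186035156)
146 66 [ 476.8 -155.1  146.1]
152 76 [ 476.9 -154.4  151.9]
158 85 [ 477.  -154.   158.3]
218 79 [ 474.7 -154.8  219.7]
222 199 [ 474.7 -153.7  221.8]
226 208 [ 474.6 -154.2  226.7]
230 351 [ 474.8 -154.7  229.8]
236 279 [ 474.7 -154.2  236. ]
```

Emit:
{"method": "arm_command", "body": {
  "rot": [
    [0,0,2],
    [0,0,0],
    [0,0,0],
    [0,0,0],
    [0,0,0]
  ],
  "slide": [
    [6,12,0],
    [5,12,0],
    [0,0,-12],
    [0,0,-12],
    [0,0,-12]
  ],
  "gripper": [20,20,20,20,20]
}}

```text
clock: 22.08
eef_pos: [504.8, -128.8, 209.9]
tool_rot: [3.13, 0.004, 1.5]
force: [0.7, 0.6, -0.5]
width: 27.4
```

Emit:
{"method": "arm_command", "body": {
  "rot": [
    [0,0,0],
    [0,0,0],
    [0,0,0],
    [0,0,0],
    [0,0,0]
  ],
  "slide": [
    [0,0,0],
    [0,0,0],
    [0,0,0],
    [0,0,0],
    [0,0,0]
  ],
  "gripper": [20,20,20,20,20]
}}

```text
clock: 22.5
eef_pos: [505.2, -126.0, 209.0]
tool_rot: [3.133, 0.002, 1.506]
force: [0.0, 0.5, -0.1]
width: 27.0
```

Emit:
{"method": "arm_command", "body": {
  "rot": [
    [0,0.5,-0.3],
    [0,0,0],
    [0,0,0],
    [0,0,0]
  ],
  "slide": [
    [-4.5,-5,-4],
    [0,0,-4],
    [0,0,-3],
    [0,0,0]
  ],
  "gripper": [20,20,20,20]
}}

```text
clock: 22.83
eef_pos: [501.0, -132.3, 198.5]
tool_rot: [3.139, 0.004, 1.499]
force: [0.1, -0.1, -2.6]
width: 27.4
```

```bash
cat > chk.py <<'E'
import sys
from drv import *
tag=sys.argv[1]; zm=None
s=telemetry.read_state(); e=s['eef_pos']; print(e.round(2),s['tool_rot'].round(4),s['force'].round(1),s['qpos'].round(2))
im,d,c=cam('wrist'); save(tag+'wrist',im); np.savez(f'/tmp/{tag}wrist.npz',im=im,d=d,xyz=c['xyz'],att=c['attitude'])
P=cloud(c,d); Q=P.reshape(-1,3)
q=Q[np.hypot(Q[:,0]-e[0],Q[:,1]-e[1])<24]
# use face toward camera
u=np.array(c['xyz'][:2])-e[:2]; u/=np.linalg.norm(u)
w=np.array([-u[1],u[0]])
A=(q[:,:2]-e[:2])@u; B=(q[:,:2]-e[:2])@w
for a in (-98,-92,-86,-26,-20):
    k=(abs(q[:,2]-e[2]-a)<3)&(A>4)
    if k.sum()>5:
        h=11.75 if a<-50 else 14
        ctr=e[:2]+u*(np.median(A[k])-h)+w*(B[k].max()+B[k].min())/2
        print(a,k.sum(),'Amed',np.median(A[k]).round(2),'B',B[k].min().round(1),B[k].max().round(1),'ctr',ctr.round(1))
for cx,cy in [(499.6,-131.2),(515.8,88.0)]:
    q=Q[(Q[:,2]>72.5)&(Q[:,2]<86)&(np.hypot(Q[:,0]-cx,Q[:,1]-cy)<14)]
    if len(q)>8: print('head',cy,len(q),np.round(q.max(0)[2],1),cv2.minAreaRect(q[:,:2].astype(np.float32)))
E
python3 chk.py t11
```

```text
[ 500.98 -132.31  198.46] [3.1393 0.0039 1.4993] [ 0.1 -0.1 -2.6] [ 0.4   0.5  -0.29  1.92  0.21  0.76  1.49]
-98 67 Amed 13.07 B -11.3 11.5 ctr [ 499.7 -132.3]
-92 77 Amed 12.96 B -11.7 11.2 ctr [ 499.8 -131.9]
-86 88 Amed 13.06 B -11.5 11.6 ctr [ 499.7 -132.3]
-26 105 Amed 14.98 B -12.9 12.9 ctr [ 500.  -132.2]
-20 186 Amed 15.16 B -12.2 14.4 ctr [ 499.7 -133.3]
head -131.2 73 80.4 ((492.2991638183594, -130.927978515625), (15.259566307067871, 1.6802244186401367), 85.24898529052734)
head 88.0 306 83.6 ((515.2026977539062, 84.488037109375), (10.439218521118164, 16.51618194580078), 86.60709381103516)
```

View pics/t11wrist.png

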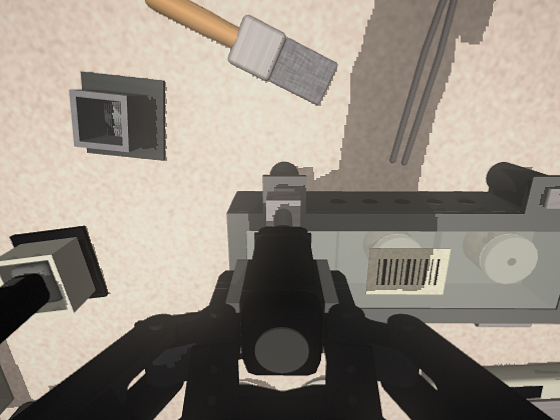

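Emit:
{"method": "arm_command", "body": {
  "rot": [
    [0,0,0],
    [0,0,0],
    [0,0,0],
    [0,0,0]
  ],
  "slide": [
    [0,1.1,0],
    [0,0,-4],
    [0,0,-4],
    [0,0,0]
  ],
  "gripper": [20,20,20,20]
}}

```text
clock: 23.22
eef_pos: [501.4, -130.9, 190.1]
tool_rot: [3.138, 0.004, 1.499]
force: [-0.2, 0.8, -1.2]
width: 27.3
```

```bash
python3 chk.py t12
```

```text
[ 501.41 -130.91  190.09] [3.1384 0.0037 1.4994] [-0.2  0.8 -1.2] [ 0.4   0.51 -0.29  1.93  0.21  0.73  1.49]
-98 65 Amed 12.95 B -11.3 11.3 ctr [ 500.2 -130.8]
-92 79 Amed 12.96 B -11.8 11.2 ctr [ 500.2 -130.5]
-86 89 Amed 12.98 B -11.5 11.6 ctr [ 500.2 -130.9]
-26 103 Amed 15.0 B -13.0 12.9 ctr [ 500.4 -130.8]
-20 188 Amed 15.11 B -12.2 14.4 ctr [ 500.2 -131.9]
head -131.2 31 77.8 ((491.7801208496094, -130.62037658691406), (15.628396034240723, 0.6165962815284729), 85.26414489746094)
head 88.0 187 80.6 ((515.3078002929688, 81.8954849243164), (17.072744369506836, 6.4665069580078125), 2.7374253273010254)
```

Emit:
{"method": "arm_command", "body": {
  "rot": [
    [0,0,0],
    [0,0,0],
    [0,0,0],
    [0,0,0],
    [0,0,0]
  ],
  "slide": [
    [-0.7,-0.4,-2],
    [0,0,-4],
    [0,0,-4],
    [0,0,-3],
    [0,0,0]
  ],
  "gripper": [20,20,20,20,20]
}}

```text
clock: 23.68
eef_pos: [500.8, -131.3, 176.0]
tool_rot: [3.138, 0.004, 1.5]
force: [-0.6, -0.3, -1.3]
width: 27.2
```

Emit:
{"method": "arm_command", "body": {
  "rot": [
    [0,0,0],
    [0,0,0],
    [0,0,0],
    [0,0,0]
  ],
  "slide": [
    [0,0,-2],
    [0,0,-1],
    [0,0,0],
    [0,0,0]
  ],
  "gripper": [20,20,20,20]
}}

```text
clock: 24.02
eef_pos: [500.8, -131.2, 172.3]
tool_rot: [3.139, 0.004, 1.5]
force: [-0.2, -0.3, -1.6]
width: 27.3
```

```bash
python3 chk.py t13
python3 - <<'E'
from h import *
im,d,c=cam('side'); save('t13side',cv2.resize(im[100:240,270:400],None,fx=4.5,fy=4.5,interpolation=cv2.INTER_CUBIC))
E
```

```text
[ 500.77 -131.22  172.32] [3.1385 0.0036 1.4997] [-0.2 -0.3 -1.6] [ 0.39  0.53 -0.28  1.94  0.22  0.69  1.48]
-98 67 Amed 12.94 B -11.3 11.4 ctr [ 499.6 -131.2]
-92 76 Amed 12.93 B -11.8 11.1 ctr [ 499.6 -130.8]
-86 89 Amed 12.99 B -11.5 11.6 ctr [ 499.5 -131.2]
-26 108 Amed 14.94 B -13.0 12.8 ctr [ 499.8 -131.1]
-20 186 Amed 15.15 B -13.9 14.4 ctr [ 499.6 -131.4]
head -131.2 115 85.9 ((487.7763366699219, -130.28977966308594), (15.202221870422363, 0.9542989134788513), 86.48893737792969)
```

View pics/t13side.png

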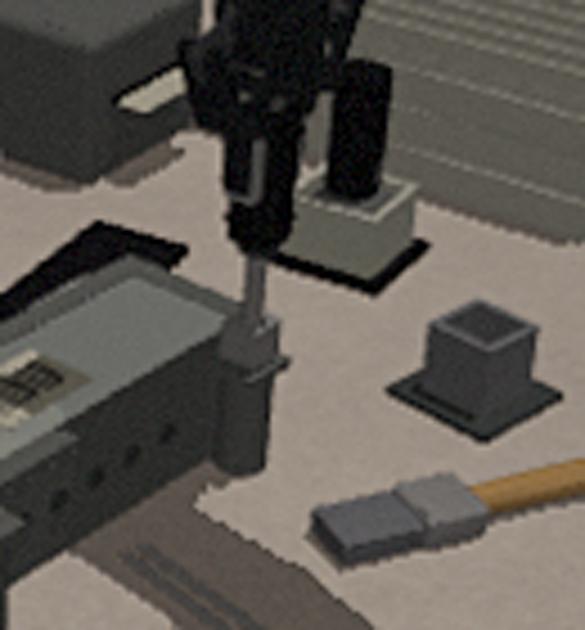

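Emit:
{"method": "arm_command", "body": {
  "rot": [
    [0,0,-5],
    [0,0,-5],
    [0,0,-5],
    [0,0,-5],
    [0,0,0]
  ],
  "slide": [
    [0,-0.1,0],
    [0,-0.1,-0.1],
    [0,-0.1,-0.1],
    [-0.1,-0.1,-0.1],
    [0,0,0]
  ],
  "gripper": [20,20,20,20,20]
}}

```text
clock: 24.53
eef_pos: [500.6, -131.7, 172.4]
tool_rot: [3.138, 0.003, 1.136]
force: [-0.1, -0.2, -4.0]
width: 27.1
```

```bash
python3 chk.py t14; python3 -c "
from h import *
print(telemetry.read_state()['torque'])"
```

```text
[ 500.61 -131.67  172.39] [3.1381 0.0033 1.1356] [-0.1 -0.2 -4. ] [ 0.32  0.52 -0.17  1.95  0.14  0.68  1.19]
-98 65 Amed 12.86 B -11.3 11.4 ctr [ 499.6 -131.2]
-92 80 Amed 12.77 B -11.8 11.2 ctr [ 499.8 -131. ]
-86 87 Amed 12.78 B -11.4 11.6 ctr [ 499.6 -131.3]
-26 105 Amed 14.88 B -13.0 13.0 ctr [ 499.8 -131.3]
-20 188 Amed 14.97 B -13.8 14.6 ctr [ 499.6 -131.6]
head -131.2 120 85.9 ((488.9958190917969, -126.34921264648438), (15.38301944732666, 0.8849007487297058), 65.08096313476562)
[-0.06354058 -0.03745701  0.04523901]
```

Emit:
{"method": "arm_command", "body": {
  "rot": [
    [0,0,-6],
    [0,0,-6],
    [0,0,-6],
    [0,0,-6],
    [0,0,-6]
  ],
  "slide": [
    [-0.1,-0.1,-0.2],
    [-0.1,-0.1,-0.2],
    [-0.1,-0.1,-0.2],
    [-0.1,-0.1,-0.2],
    [-0.1,-0.1,-0.2]
  ],
  "gripper": [20,20,20,20,20]
}}

```text
clock: 25.0
eef_pos: [500.1, -131.9, 171.8]
tool_rot: [3.138, 0.003, 0.61]
force: [0.3, 0.8, -2.3]
width: 27.1
```

Emit:
{"method": "arm_command", "body": {
  "rot": [
    [0,0,-6],
    [0,0,-6],
    [0,0,-6],
    [0,0,-6],
    [0,0,-6]
  ],
  "slide": [
    [-0.1,-0.1,-0.1],
    [-0.1,0,-0.1],
    [-0.1,0,-0.1],
    [-0.1,0,-0.1],
    [-0.1,0,-0.1]
  ],
  "gripper": [20,20,20,20,20]
}}

```text
clock: 25.42
eef_pos: [499.6, -131.8, 171.3]
tool_rot: [3.139, 0.003, 0.076]
force: [0.1, 0.2, -2.6]
width: 27.1
```

```bash
python3 chk.py t15
```

```text
[ 499.59 -131.78  171.34] [3.1389e+00 2.6000e-03 7.6400e-02] [ 0.1  0.2 -2.6] [ 0.11  0.53  0.14  1.95 -0.1   0.67  0.38]
-98 64 Amed 12.46 B -11.4 11.3 ctr [ 499.6 -131.1]
-92 76 Amed 12.43 B -11.7 11.1 ctr [ 499.8 -131.1]
-86 86 Amed 12.49 B -11.5 11.6 ctr [ 499.5 -131. ]
-26 104 Amed 14.42 B -13.1 12.8 ctr [ 499.7 -131.3]
-20 192 Amed 14.58 B -13.4 14.3 ctr [ 499.1 -131.2]
head -131.2 112 85.7 ((498.71954345703125, -119.2679214477539), (14.971382141113281, 0.9980016350746155), 5.591464042663574)
```

Emit:
{"method": "arm_command", "body": {
  "rot": [
    [0,0,-6],
    [0,0,-6],
    [0,0,-6],
    [0,0,-6],
    [0,0,-6]
  ],
  "slide": [
    [0,0,-0.1],
    [-0.1,0,-0.1],
    [0,0,-0.1],
    [-0.1,0,-0.1],
    [0,0,-0.1]
  ],
  "gripper": [20,20,20,20,20]
}}

```text
clock: 25.88
eef_pos: [499.3, -131.5, 170.8]
tool_rot: [3.139, 0.003, -0.449]
force: [-0.1, 0.0, -1.9]
width: 27.4
```

Emit:
{"method": "arm_command", "body": {
  "rot": [
    [0,0,-6],
    [0,0,-6],
    [0,0,-6],
    [0,0,-6],
    [0,0,-6]
  ],
  "slide": [
    [0,0,-0.1],
    [-0.1,0.1,-0.1],
    [0,0.1,-0.1],
    [-0.1,0,-0.1],
    [0,0.1,-0.1]
  ],
  "gripper": [20,20,20,20,20]
}}

```text
clock: 26.3
eef_pos: [499.1, -131.0, 170.3]
tool_rot: [3.139, 0.004, -0.972]
force: [-0.7, -0.4, -1.9]
width: 27.2
```

Emit:
{"method": "arm_command", "body": {
  "rot": [
    [0,0,-6],
    [0,0,-6],
    [0,0,-6],
    [0,0,-6],
    [0,0,-6]
  ],
  "slide": [
    [0,0.1,-0.1],
    [0,0.1,-0.1],
    [0,0.1,-0.1],
    [0,0,-0.1],
    [0,0.1,-0.1]
  ],
  "gripper": [20,20,20,20,20]
}}

```text
clock: 26.72
eef_pos: [499.2, -130.6, 169.8]
tool_rot: [3.139, 0.005, -1.495]
force: [0.3, -0.4, -1.7]
width: 27.1
```

```bash
python3 chk.py t16
```

```text
[ 499.21 -130.57  169.81] [ 3.1388  0.0051 -1.4952] [ 0.3 -0.4 -1.7] [-0.18  0.59  0.59  1.96 -0.49  0.74 -0.8 ]
-98 158 Amed 12.66 B -19.6 15.8 ctr [ 500.2 -132.4]
-92 81 Amed 12.23 B -11.8 11.5 ctr [ 499.7 -130.7]
-86 87 Amed 12.28 B -11.7 11.4 ctr [ 499.8 -130.7]
-26 112 Amed 14.32 B -13.4 12.5 ctr [ 499.6 -131. ]
-20 176 Amed 14.5 B -13.2 12.4 ctr [ 499.7 -131. ]
head -131.2 116 85.8 ((511.4652099609375, -130.28921508789062), (0.9577152132987976, 14.45150375366211), 5.232168197631836)
```

Emit:
{"method": "arm_command", "body": {
  "rot": [
    [0,0,-6],
    [0,0,-6],
    [0,0,-6],
    [0,0,-6],
    [0,0,-6]
  ],
  "slide": [
    [0,0,-0.1],
    [0,0,-0.1],
    [0,0,-0.1],
    [0,0,-0.1],
    [0.1,0,-0.1]
  ],
  "gripper": [20,20,20,20,20]
}}

```text
clock: 27.18
eef_pos: [499.6, -130.3, 169.3]
tool_rot: [3.138, 0.006, -2.012]
force: [-0.5, -0.1, 0.3]
width: 27.3
```

Emit:
{"method": "arm_command", "body": {
  "rot": [
    [0,0,-6],
    [0,0,-6],
    [0,0,-6],
    [0,0,-6],
    [0,0,-6]
  ],
  "slide": [
    [0,0,-0.1],
    [0.1,0,-0.1],
    [0,0,-0.1],
    [0.1,0,-0.1],
    [0,0,-0.1]
  ],
  "gripper": [20,20,20,20,20]
}}

```text
clock: 27.6
eef_pos: [499.9, -130.2, 169.3]
tool_rot: [3.136, 0.007, -2.527]
force: [-0.4, -1.0, -0.2]
width: 27.2
```

Emit:
{"method": "arm_command", "body": {
  "rot": [
    [0,0,-6],
    [0,0,-6],
    [0,0,-6],
    [0,0,-5]
  ],
  "slide": [
    [0,0,-0.1],
    [0,0,-0.1],
    [0,0,-0.1],
    [0,0,-0.1]
  ],
  "gripper": [20,20,20,20]
}}

```text
clock: 27.93
eef_pos: [500.3, -130.3, 169.3]
tool_rot: [3.134, 0.006, -2.921]
force: [-0.9, -0.9, 1.4]
width: 27.0
```

```bash
python3 chk.py t17; python3 -c "
from h import *
print(telemetry.read_state()['torque'])"
```

```text
[ 500.27 -130.31  169.26] [ 3.1342  0.0061 -2.9214] [-0.9 -0.9  1.4] [-0.39  0.74  0.99  1.97 -0.81  0.9  -1.89]
-98 334 Amed 12.76 B -19.7 22.5 ctr [ 501.9 -131. ]
-92 83 Amed 12.41 B -11.9 11.1 ctr [ 500. -131.]
-86 83 Amed 12.4 B -11.6 11.4 ctr [ 500.3 -131. ]
-26 111 Amed 14.86 B -13.2 12.6 ctr [ 500.1 -131.2]
-20 181 Amed 15.0 B -14.2 11.9 ctr [ 499.3 -131.5]
head -131.2 125 85.9 ((502.3223571777344, -142.6243133544922), (15.696146965026855, 0.8585057854652405), 12.590089797973633)
[0.01681415 0.27764726 0.07425699]
```

Emit:
{"method": "arm_command", "body": {
  "rot": [
    [0,0,-5],
    [0,0,-5],
    [0,0,-5],
    [0,0,-5],
    [0,0,0]
  ],
  "slide": [
    [0,0,0.1],
    [0,0,0],
    [0,0,0],
    [0,0,0],
    [0,0,0]
  ],
  "gripper": [20,20,20,20,20]
}}

```text
clock: 28.4
eef_pos: [500.6, -130.6, 169.3]
tool_rot: [3.133, 0.004, 3.029]
force: [-1.9, -0.3, 3.3]
width: 27.0
```

```bash
python3 -c "
from h import *
s=telemetry.read_state();print(s['torque'],s['qpos'].round(2))"
```

```text
[-0.01511978  0.19258026 -0.03180529] [-0.43  0.78  1.07  1.97 -0.88  0.95 -2.15]
```

Emit:
{"method": "arm_command", "body": {
  "rot": [
    [0,0,-5],
    [0,0,-4],
    [0,0,-4]
  ],
  "slide": [
    [0,0,0],
    [0,0,0],
    [0,0,0]
  ],
  "gripper": [20,20,20]
}}

```text
clock: 28.65
eef_pos: [500.7, -130.7, 169.3]
tool_rot: [3.132, 0.003, 2.819]
force: [-1.1, -0.9, 0.7]
width: 27.7
```

```bash
python3 chk.py t18; python3 -c "
from h import *
s=telemetry.read_state();print(s['torque'],s['qpos'].round(2))"
```

```text
[ 500.71 -130.73  169.28] [3.1324e+00 2.9000e-03 2.8193e+00] [-1.1 -0.9  0.7] [-0.45  0.81  1.12  1.97 -0.92  0.99 -2.33]
-98 274 Amed 12.59 B -15.7 22.3 ctr [ 503.6 -132.6]
-92 78 Amed 12.35 B -12.2 10.8 ctr [ 499.8 -131.1]
-86 87 Amed 12.47 B -12.0 11.1 ctr [ 500.1 -131.3]
-26 112 Amed 14.87 B -13.2 12.6 ctr [ 500.1 -131.4]
-20 180 Amed 15.03 B -13.7 13.5 ctr [ 500.3 -131.7]
head -131.2 121 85.9 ((495.92022705078125, -142.2779541015625), (1.0420823097229004, 15.613003730773926), 71.18598175048828)
[-0.11332371  0.23716058  0.31998545] [-0.45  0.81  1.12  1.97 -0.92  0.99 -2.33]
```

Emit:
{"method": "arm_command", "body": {
  "rot": [
    [0,0,3],
    [0,0,0],
    [0,0,0],
    [0,0,0],
    [0,0,0]
  ],
  "slide": [
    [0,0,1],
    [0,0,6],
    [0,0,10],
    [0,0,15],
    [0,0,15]
  ],
  "gripper": [20,20,20,20,20]
}}

```text
clock: 29.12
eef_pos: [498.9, -128.7, 215.2]
tool_rot: [3.13, -0.006, 2.892]
force: [0.3, -0.9, -0.9]
width: 26.7
```

Emit:
{"method": "arm_command", "body": {
  "rot": [
    [0,0,7],
    [0,0,7],
    [0,0,7],
    [0,0,7],
    [0,0,7]
  ],
  "slide": [
    [0,5,15],
    [0,5,5],
    [0,5,0],
    [0,5,0],
    [0,5,0]
  ],
  "gripper": [20,20,20,20,20]
}}

```text
clock: 29.53
eef_pos: [498.2, -104.8, 243.0]
tool_rot: [3.131, -0.002, -2.763]
force: [0.8, -0.7, -1.4]
width: 27.4
```

Run:
```python
from h import *
im,d,c=cam('side'); save('t19side',cv2.resize(im[90:250,210:400],None,fx=4,fy=4,interpolation=cv2.INTER_CUBIC))
s=telemetry.read_state();print(s['eef_pos'],s['tool_rot'],s['qpos'].round(2))
```

```text
[ 498.40682009 -103.57101278  243.16289474] [ 3.12963430e+00 -1.35390975e-03 -2.75616748e+00] [-0.5   0.62  1.05  1.9  -0.65  1.02 -1.91]
```

View pics/t19side.png

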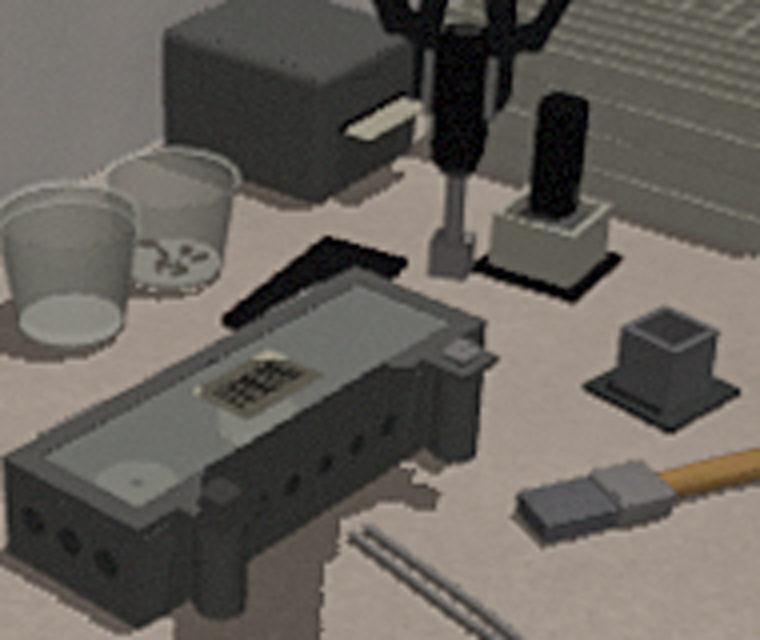

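Emit:
{"method": "arm_command", "body": {
  "rot": [
    [0,0,7],
    [0,0,7],
    [0,0,7],
    [0,0,7],
    [0,0,7]
  ],
  "slide": [
    [0,7,0],
    [0,7,0],
    [0,7,0],
    [0,7,0],
    [0,7,0]
  ],
  "gripper": [20,20,20,20,20]
}}

```text
clock: 30.0
eef_pos: [496.4, -69.2, 246.5]
tool_rot: [3.129, -0.001, -2.144]
force: [-0.3, 0.3, -2.3]
width: 27.1
```

Emit:
{"method": "arm_command", "body": {
  "rot": [
    [0,0,7],
    [0,0,7],
    [0,0,7],
    [0,0,7],
    [0,0,7]
  ],
  "slide": [
    [0,7,0],
    [0,7,0],
    [0,7,0],
    [0,7,0],
    [0,7,0]
  ],
  "gripper": [20,20,20,20,20]
}}

```text
clock: 30.42
eef_pos: [494.2, -34.5, 249.5]
tool_rot: [3.127, -0.001, -1.519]
force: [0.6, 0.0, -1.6]
width: 27.5
```

Emit:
{"method": "arm_command", "body": {
  "rot": [
    [0,0,7],
    [0,0,7],
    [0,0,7],
    [0,0,7],
    [0,0,7]
  ],
  "slide": [
    [0,7,0],
    [0,7,0],
    [0,7,0],
    [0,7,0],
    [0,7,0]
  ],
  "gripper": [20,20,20,20,20]
}}

```text
clock: 30.83
eef_pos: [492.0, -0.6, 252.2]
tool_rot: [3.124, -0.001, -0.894]
force: [0.3, -1.3, -1.1]
width: 26.9
```

Emit:
{"method": "arm_command", "body": {
  "rot": [
    [0,0,7],
    [0,0,7],
    [0,0,7],
    [0,0,7],
    [0,0,7]
  ],
  "slide": [
    [0,7,0],
    [0,7,0],
    [0,7,0],
    [0,7,0],
    [0,7,0]
  ],
  "gripper": [20,20,20,20,20]
}}

```text
clock: 31.25
eef_pos: [489.9, 32.3, 254.8]
tool_rot: [3.12, 0.0, -0.27]
force: [-0.3, -0.3, -2.3]
width: 27.2
```

```bash
python3 -c "
from h import *
s=telemetry.read_state();print(s['eef_pos'],s['tool_rot'],s['qpos'].round(2))"
```

```text
[489.93695093  32.34388723 254.80297589] [ 3.12026104e+00  2.76648272e-04 -2.69525264e-01] [-0.41  0.4   0.38  1.92 -0.16  0.86 -0.22]
```

Emit:
{"method": "arm_command", "body": {
  "rot": [
    [0,0,7],
    [0,0,7],
    [0,0,7],
    [0,0,7],
    [0,0,7]
  ],
  "slide": [
    [3,6,-2],
    [3,6,-2],
    [3,6,-2],
    [3,6,-2],
    [3,6,-2]
  ],
  "gripper": [20,20,20,20,20]
}}

```text
clock: 31.67
eef_pos: [503.3, 59.8, 247.2]
tool_rot: [3.117, 0.003, 0.355]
force: [-0.4, -0.9, -1.3]
width: 27.3
```

Emit:
{"method": "arm_command", "body": {
  "rot": [
    [0,0,7],
    [0,0,7],
    [0,0,7],
    [0,0,7],
    [0,0,7]
  ],
  "slide": [
    [3,4,-2],
    [3,4,-2],
    [3,4,-2],
    [3,4,-2],
    [3,4,-2]
  ],
  "gripper": [20,20,20,20,20]
}}

```text
clock: 32.08
eef_pos: [517.5, 76.4, 238.7]
tool_rot: [3.115, 0.009, 0.98]
force: [0.7, 0.2, -1.6]
width: 27.6
```

Emit:
{"method": "arm_command", "body": {
  "rot": [
    [0,0,7],
    [0,0,7],
    [0,0,7],
    [0,0,7],
    [0,0,0]
  ],
  "slide": [
    [0,0,-2],
    [0,0,-2],
    [0,0,-2],
    [0,0,-2],
    [0,0,0]
  ],
  "gripper": [20,20,20,20,20]
}}

```text
clock: 32.5
eef_pos: [516.8, 71.9, 231.5]
tool_rot: [3.117, 0.016, 1.481]
force: [-0.4, -0.5, -1.6]
width: 27.5
```

```bash
python3 chk.py t20
```

```text
[516.78  71.93 231.54] [3.1167 0.0158 1.4811] [-0.4 -0.5 -1.6] [-0.13  0.44 -0.1   1.89  0.09  0.8   1.19]
-98 66 Amed 10.78 B -9.9 12.8 ctr [517.6  70.4]
-92 78 Amed 10.92 B -10.5 12.5 ctr [517.5  70.8]
-86 88 Amed 11.07 B -10.3 12.9 ctr [517.3  70.5]
-26 116 Amed 14.42 B -12.4 13.4 ctr [516.3  71.5]
-20 193 Amed 14.71 B -13.3 14.9 ctr [516.   71.2]
head -131.2 321 80.4 ((499.9929504394531, -130.0716552734375), (16.00738525390625, 16.548927307128906), 86.41818237304688)
head 88.0 342 85.6 ((515.2816162109375, 88.13385009765625), (15.740540504455566, 15.77477741241455), 84.2628173828125)
```

Emit:
{"method": "arm_command", "body": {
  "rot": [
    [1,1.4,0.9],
    [0,0,0],
    [0,0,0],
    [0,0,0]
  ],
  "slide": [
    [-1,15,-8],
    [0,0,-10],
    [0,0,-8],
    [0,0,0]
  ],
  "gripper": [20,20,20,20]
}}

```text
clock: 32.88
eef_pos: [516.3, 87.6, 204.1]
tool_rot: [-3.139, 0.0, 1.481]
force: [-0.3, 0.8, -2.1]
width: 27.6
```

```bash
python3 chk.py t21
```

```text
[516.29  87.57 204.07] [-3.1393e+00  1.0000e-04  1.4814e+00] [-0.3  0.8 -2.1] [-0.14  0.49 -0.11  1.89  0.08  0.77  1.18]
-98 69 Amed 13.49 B -11.8 11.0 ctr [514.6  88.1]
-92 77 Amed 13.43 B -12.3 10.7 ctr [514.7  88.5]
-86 88 Amed 13.42 B -12.0 11.2 ctr [514.7  88.1]
-26 107 Amed 15.08 B -13.1 12.7 ctr [515.2  87.9]
-20 180 Amed 15.19 B -12.4 14.2 ctr [515.   86.7]
head -131.2 427 80.6 ((499.8655700683594, -130.17771911621094), (16.79067611694336, 16.440624237060547), 85.4227523803711)
head 88.0 72 81.9 ((508.1123962402344, 88.73956298828125), (15.519593238830566, 1.8707549571990967), 81.55365753173828)
```

View pics/t21wrist.png

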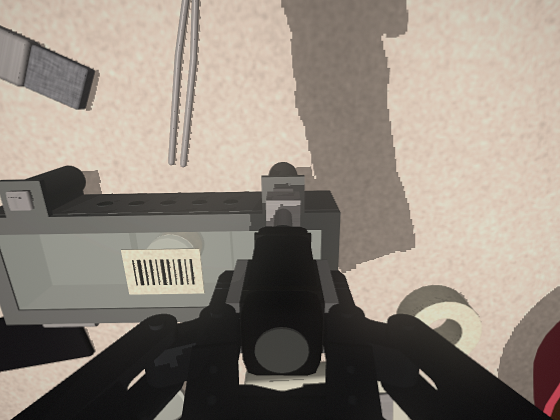

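Emit:
{"method": "arm_command", "body": {
  "rot": [
    [0,-0.1,0.8],
    [0,0,0],
    [0,0,0],
    [0,0,0],
    [0,0,0]
  ],
  "slide": [
    [0.7,0,-3],
    [0,0,-5],
    [0,0,-5],
    [0,0,0],
    [0,0,0]
  ],
  "gripper": [20,20,20,20,20]
}}

```text
clock: 33.35
eef_pos: [517.0, 87.3, 189.8]
tool_rot: [-3.141, 0.001, 1.496]
force: [0.5, -0.3, -1.6]
width: 27.5
```

```bash
python3 chk.py t22
python3 - <<'E'
from h import *
f=np.load('/tmp/t22wrist.npz'); c=get_calibration('wrist'); c['xyz']=f['xyz'];c['attitude']=f['att']; Q=cloud(c,f['d']).reshape(-1,3)
e=telemetry.read_state()['eef_pos']
for z0,z1 in ((-99,-84),(-32,-18)):
    q=Q[(Q[:,2]>e[2]+z0)&(Q[:,2]<e[2]+z1)&(np.hypot(Q[:,0]-e[0],Q[:,1]-e[1])<20)&(Q[:,0]<e[0]-6)&(abs(Q[:,1]-e[1])<9)]
    p=np.polyfit(q[:,1],q[:,0],1); print('face yaw',np.degrees(-np.arctan(p[0])))
E
```

```text
[517.05  87.31 189.84] [-3.1411e+00  1.0000e-03  1.4958e+00] [ 0.5 -0.3 -1.6] [-0.14  0.51 -0.11  1.91  0.08  0.73  1.19]
-98 73 Amed 13.25 B -11.7 11.1 ctr [515.6  87.7]
-92 76 Amed 13.24 B -12.1 10.8 ctr [515.6  88.1]
-86 86 Amed 13.25 B -11.8 11.3 ctr [515.6  87.6]
-26 97 Amed 15.06 B -13.0 12.7 ctr [516.   87.5]
-20 184 Amed 15.21 B -12.4 13.8 ctr [515.8  86.7]
head -131.2 314 80.9 ((499.4280090332031, -127.748779296875), (12.00146484375, 15.811511039733887), 80.10578155517578)
head 88.0 13 75.5 ((508.05487060546875, 91.78846740722656), (9.371404647827148, 0.6093144416809082), 86.2828369140625)
face yaw -4.700103852956243
face yaw -4.179646849493517
```

Emit:
{"method": "arm_command", "body": {
  "rot": [
    [0,0,0],
    [0,0,0],
    [0,0,0],
    [0,0,0],
    [0,0,0]
  ],
  "slide": [
    [-0.2,0.4,-4],
    [0,0,-5],
    [0,0,-5],
    [0,0,-3],
    [0,0,0]
  ],
  "gripper": [20,20,20,20,20]
}}

```text
clock: 33.82
eef_pos: [517.1, 87.6, 171.8]
tool_rot: [3.141, 0.001, 1.495]
force: [-0.2, -0.0, -0.7]
width: 27.6
```

```bash
python3 chk.py t23
python3 - <<'E'
from h import *
im,d,c=cam('side'); save('t23side',cv2.resize(im[130:270,200:330],None,fx=4.5,fy=4.5,interpolation=cv2.INTER_CUBIC))
E
```

```text
[517.07  87.63 171.78] [3.1409e+00 8.0000e-04 1.4953e+00] [-0.2 -0.  -0.7] [-0.15  0.53 -0.11  1.93  0.09  0.69  1.18]
-98 65 Amed 13.17 B -11.7 11.0 ctr [515.7  88.1]
-92 72 Amed 13.1 B -12.2 11.3 ctr [515.8  88.2]
-86 92 Amed 13.21 B -11.8 11.2 ctr [515.6  88.1]
-26 97 Amed 15.08 B -13.1 12.7 ctr [516.   87.9]
-20 189 Amed 15.19 B -13.5 13.7 ctr [515.9  87.6]
head 88.0 114 86.0 ((503.9656982421875, 88.94477844238281), (15.034747123718262, 0.9051936864852905), 86.2106704711914)
```

View pics/t23side.png

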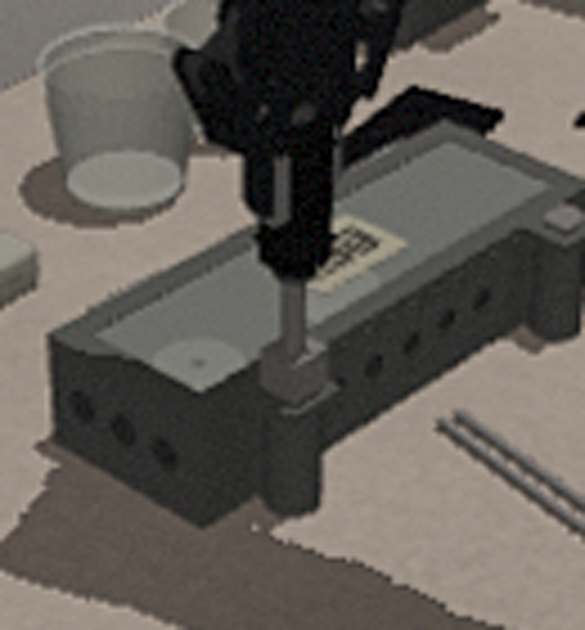

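Emit:
{"method": "arm_command", "body": {
  "rot": [
    [0,0,-5],
    [0,0,-5],
    [0,0,-5],
    [0,0,-5],
    [0,0,-5]
  ],
  "slide": [
    [0,-0.1,0],
    [-0.1,-0.1,-0.1],
    [-0.1,-0.1,-0.1],
    [-0.1,-0.1,-0.1],
    [-0.1,-0.1,-0.1]
  ],
  "gripper": [20,20,20,20,20]
}}

```text
clock: 34.33
eef_pos: [516.6, 87.3, 172.0]
tool_rot: [3.141, 0.0, 1.042]
force: [-0.2, 0.1, -2.2]
width: 27.4
```

```bash
python3 chk.py t24
```

```text
[516.55  87.28 172.  ] [3.1414 0.     1.0421] [-0.2  0.1 -2.2] [-0.24  0.53  0.02  1.93 -0.02  0.68  0.84]
-98 62 Amed 13.09 B -11.7 11.0 ctr [515.6  88.3]
-92 81 Amed 13.04 B -12.1 11.3 ctr [515.6  88.2]
-86 85 Amed 13.05 B -11.8 11.2 ctr [515.6  88.2]
-26 109 Amed 14.88 B -13.1 12.7 ctr [515.9  87.9]
-20 181 Amed 14.98 B -12.3 14.3 ctr [515.2  86.9]
head -131.2 360 78.9 ((499.3194580078125, -129.71327209472656), (17.3834171295166, 16.96354866027832), 89.16512298583984)
head 88.0 115 86.0 ((505.451171875, 94.05953979492188), (14.751062393188477, 0.8094738721847534), 58.54441833496094)
```

Emit:
{"method": "arm_command", "body": {
  "rot": [
    [0,0,-6],
    [0,0,-6],
    [0,0,-6],
    [0,0,-6],
    [0,0,-6]
  ],
  "slide": [
    [-0.1,-0.1,-0.1],
    [-0.1,-0.1,-0.1],
    [-0.1,-0.1,-0.1],
    [-0.1,-0.1,-0.1],
    [-0.1,0,-0.1]
  ],
  "gripper": [20,20,20,20,20]
}}

```text
clock: 34.8
eef_pos: [515.8, 87.2, 171.5]
tool_rot: [3.142, 0.0, 0.505]
force: [-0.3, -0.4, -3.3]
width: 27.4
```

Emit:
{"method": "arm_command", "body": {
  "rot": [
    [0,0,-6],
    [0,0,-6],
    [0,0,-6],
    [0,0,-6],
    [0,0,-6]
  ],
  "slide": [
    [-0.1,0,-0.1],
    [-0.1,0,-0.1],
    [-0.1,0,-0.1],
    [-0.1,0,-0.1],
    [-0.1,0,-0.1]
  ],
  "gripper": [20,20,20,20,20]
}}

```text
clock: 35.22
eef_pos: [515.2, 87.5, 171.0]
tool_rot: [3.141, 0.0, -0.032]
force: [0.3, -0.3, -3.0]
width: 27.4
```

```bash
python3 chk.py t25
```

```text
[515.16  87.46 170.98] [ 3.1415e+00  5.0000e-04 -3.2200e-02] [ 0.3 -0.3 -3. ] [-0.45  0.55  0.33  1.94 -0.27  0.69  0.02]
-98 66 Amed 12.71 B -18.3 11.1 ctr [518.8  88.3]
-92 76 Amed 12.61 B -12.0 10.8 ctr [515.8  88.3]
-86 92 Amed 12.67 B -11.7 11.3 ctr [515.4  88.4]
-26 108 Amed 14.5 B -12.6 12.7 ctr [515.1  88. ]
-20 186 Amed 14.59 B -13.5 13.2 ctr [515.4  88. ]
head 88.0 99 85.6 ((516.0347900390625, 100.13092803955078), (0.7973294854164124, 14.25881576538086), 87.2368392944336)
```

Emit:
{"method": "arm_command", "body": {
  "rot": [
    [0,0,-6],
    [0,0,-6],
    [0,0,-6],
    [0,0,-6],
    [0,0,-6]
  ],
  "slide": [
    [-0.1,0.1,-0.1],
    [-0.1,0,-0.1],
    [-0.1,0.1,-0.1],
    [0,0,-0.1],
    [0,0.1,-0.1]
  ],
  "gripper": [20,20,20,20,20]
}}

```text
clock: 35.68
eef_pos: [514.7, 88.1, 170.4]
tool_rot: [3.141, 0.001, -0.559]
force: [-0.6, -0.1, -3.2]
width: 27.7
```

Emit:
{"method": "arm_command", "body": {
  "rot": [
    [0,0,-6],
    [0,0,-6],
    [0,0,-6],
    [0,0,-6],
    [0,0,-6]
  ],
  "slide": [
    [0,0,-0.1],
    [0,0.1,-0.1],
    [0,0,-0.1],
    [0,0.1,-0.1],
    [0,0,-0.1]
  ],
  "gripper": [20,20,20,20,20]
}}

```text
clock: 36.1
eef_pos: [514.7, 88.7, 169.9]
tool_rot: [3.141, 0.001, -1.085]
force: [-0.3, -0.5, -2.3]
width: 27.0
```

Emit:
{"method": "arm_command", "body": {
  "rot": [
    [0,0,-6],
    [0,0,-6],
    [0,0,-6],
    [0,0,-6],
    [0,0,-6]
  ],
  "slide": [
    [0,0,-0.1],
    [0,0.1,-0.1],
    [0,0,-0.1],
    [0,0.1,-0.1],
    [0.1,0,-0.1]
  ],
  "gripper": [20,20,20,20,20]
}}

```text
clock: 36.52
eef_pos: [515.0, 89.3, 169.4]
tool_rot: [3.14, 0.002, -1.611]
force: [0.9, -0.5, -2.8]
width: 27.5
```

```bash
python3 chk.py t26
```

```text
[515.    89.33 169.39] [ 3.1400e+00  1.5000e-03 -1.6107e+00] [ 0.9 -0.5 -2.8] [-0.73  0.66  0.79  1.95 -0.65  0.81 -1.18]
-98 313 Amed 13.65 B -18.8 16.9 ctr [516.9  88.3]
-92 78 Amed 12.41 B -12.4 10.6 ctr [515.6  88.4]
-86 84 Amed 12.44 B -12.1 11.0 ctr [515.7  88.8]
-26 111 Amed 14.48 B -13.5 12.4 ctr [515.5  88.7]
-20 183 Amed 14.58 B -14.4 13.3 ctr [515.6  88.8]
head 88.0 123 85.5 ((527.3613891601562, 87.4709701538086), (16.039255142211914, 1.0221037864685059), 87.27008056640625)
```

Emit:
{"method": "arm_command", "body": {
  "rot": [
    [0,0,-6],
    [0,0,-6],
    [0,0,-6],
    [0,0,-6],
    [0,0,-6]
  ],
  "slide": [
    [0,0,-0.1],
    [0.1,0,-0.1],
    [0,0,-0.1],
    [0.1,0,0],
    [0,0,0]
  ],
  "gripper": [20,20,20,20,20]
}}

```text
clock: 36.98
eef_pos: [515.5, 89.7, 169.3]
tool_rot: [3.139, 0.002, -2.129]
force: [0.5, -1.1, -3.2]
width: 27.3
```

Emit:
{"method": "arm_command", "body": {
  "rot": [
    [0,0,-6],
    [0,0,-6],
    [0,0,-6],
    [0,0,-6],
    [0,0,-6]
  ],
  "slide": [
    [0,0,0],
    [0.1,-0.1,0],
    [0,0,0],
    [0.1,0,0],
    [0,-0.1,0]
  ],
  "gripper": [20,20,20,20,20]
}}

```text
clock: 37.4
eef_pos: [516.2, 89.7, 169.3]
tool_rot: [3.138, 0.001, -2.646]
force: [0.1, -0.2, -1.8]
width: 27.2
```

```bash
python3 chk.py t27
```

```text
[516.21  89.71 169.32] [ 3.1377e+00  9.0000e-04 -2.6462e+00] [ 0.1 -0.2 -1.8] [-0.85  0.79  1.07  1.95 -0.87  0.96 -1.99]
-98 349 Amed 12.81 B -22.0 23.4 ctr [517.4  89.1]
-92 82 Amed 12.62 B -12.5 10.4 ctr [515.7  88.4]
-86 84 Amed 12.62 B -12.2 10.8 ctr [516.   88.6]
-26 106 Amed 14.74 B -13.6 12.4 ctr [516.   88.8]
-20 180 Amed 14.98 B -14.0 11.6 ctr [515.6  88.3]
head 88.0 132 85.9 ((520.9868774414062, 78.01555633544922), (16.315570831298828, 0.8791391253471375), 28.486433029174805)
```

Emit:
{"method": "arm_command", "body": {
  "rot": [
    [0,0,-6],
    [0,0,-6],
    [0,0,-6],
    [0,0,-6],
    [0,0,-6]
  ],
  "slide": [
    [0.1,-0.1,0],
    [0,-0.1,0],
    [0.1,-0.1,0],
    [0,-0.1,0],
    [0,-0.1,0]
  ],
  "gripper": [20,20,20,20,20]
}}

```text
clock: 37.87
eef_pos: [516.9, 89.3, 169.3]
tool_rot: [3.137, -0.001, 3.124]
force: [-0.2, -0.3, -0.5]
width: 27.3
```

```bash
python3 -c "
from h import *
s=telemetry.read_state();print(s['torque'],s['qpos'].round(2))"
```

```text
[-0.24142459  0.01446339  0.18476054] [-0.89  0.86  1.19  1.95 -0.96  1.05 -2.41]
```

Emit:
{"method": "arm_command", "body": {
  "rot": [
    [0,0,-5],
    [0,0,-5],
    [0,0,-4]
  ],
  "slide": [
    [0,-0.1,0],
    [0,-0.1,0],
    [0,-0.1,0]
  ],
  "gripper": [20,20,20]
}}

```text
clock: 38.12
eef_pos: [517.2, 89.0, 169.3]
tool_rot: [3.137, -0.003, 2.889]
force: [0.3, -0.6, 1.1]
width: 27.5
```

```bash
python3 chk.py t28;python3 -c "
from h import *
s=telemetry.read_state();print(s['torque'],s['qpos'].round(2))"
```

```text
[517.21  89.03 169.31] [ 3.1368e+00 -2.7000e-03  2.8887e+00] [ 0.3 -0.6  1.1] [-0.9   0.89  1.23  1.95 -0.99  1.08 -2.62]
-98 299 Amed 13.02 B -16.3 23.1 ctr [520.2  87. ]
-92 76 Amed 12.66 B -12.9 10.1 ctr [515.6  88.5]
-86 91 Amed 12.74 B -12.4 10.5 ctr [516.   88.3]
-26 110 Amed 14.97 B -13.6 12.3 ctr [516.4  88.2]
-20 174 Amed 15.1 B -12.9 11.6 ctr [516.3  88.1]
head 88.0 130 85.7 ((513.0152587890625, 77.06221008300781), (1.196364164352417, 16.581361770629883), 74.98916625976562)
[-0.09235502  0.15451101  0.11270091] [-0.9   0.89  1.23  1.95 -0.99  1.08 -2.62]
```

Emit:
{"method": "arm_command", "body": {
  "rot": [
    [0,0,-4],
    [0,0,-2]
  ],
  "slide": [
    [0,0,0],
    [0,0,0]
  ],
  "gripper": [20,20]
}}

```text
clock: 38.33
eef_pos: [517.3, 89.0, 169.4]
tool_rot: [3.137, -0.004, 2.794]
force: [-0.5, -0.4, 0.9]
width: 27.2
```

```bash
python3 -c "
from h import *
s=telemetry.read_state();print(s['torque'],s['qpos'].round(3))"
```

```text
[-0.2057826  -0.00403911  0.41757248] [-0.904  0.9    1.244  1.947 -0.993  1.095 -2.706]
```

Hard stop (0.42 N m). Ease off, lift, check.

Emit:
{"method": "arm_command", "body": {
  "rot": [
    [0,0,4],
    [0,0,0],
    [0,0,0],
    [0,0,0],
    [0,0,0]
  ],
  "slide": [
    [0,0,1],
    [0,0,6],
    [0,0,10],
    [0,0,15],
    [0,0,20]
  ],
  "gripper": [20,20,20,20,20]
}}

```text
clock: 38.75
eef_pos: [514.7, 90.0, 219.6]
tool_rot: [3.14, -0.014, 2.886]
force: [0.9, 0.5, -1.4]
width: 27.5
```

Emit:
{"method": "arm_command", "body": {
  "rot": [
    [0,0,7],
    [0,0,7],
    [0,0,7],
    [0,0,7],
    [0,0,7]
  ],
  "slide": [
    [0,-7,10],
    [0,-10,5],
    [0,-10,0],
    [0,-10,0],
    [0,-10,0]
  ],
  "gripper": [20,20,20,20,20]
}}

```text
clock: 39.17
eef_pos: [515.6, 43.2, 243.2]
tool_rot: [3.137, -0.009, -2.767]
force: [-0.2, -0.3, -1.5]
width: 27.6
```

Run:
```python
from h import *
im,d,c=cam('side'); save('t29side',cv2.resize(im[110:270,190:390],None,fx=4,fy=4,interpolation=cv2.INTER_CUBIC))
P=cloud(c,d); Q=P.reshape(-1,3)
for cx,cy in [(499.6,-131.2),(515.8,88.2)]:
    q=Q[(np.hypot(Q[:,0]-cx,Q[:,1]-cy)<7)]; print(cy,np.percentile(q[:,2],[50,90,98]).round(1))
s=telemetry.read_state();print(s['eef_pos'],s['tool_rot'],s['qpos'].round(2))
```

```text
-131.2 [76.1 79.7 80.2]
88.2 [401.1 452.5 506.6]
[515.60572748  40.41320154 244.02285456] [ 3.13891529 -0.00832343 -2.76538705] [-0.81  0.67  1.13  1.88 -0.7   1.06 -2.16]
```

View pics/t29side.png

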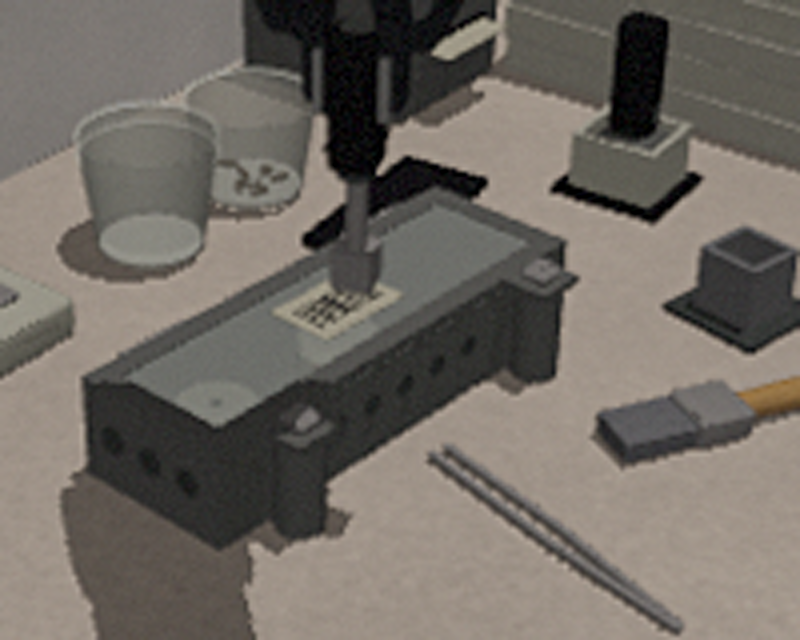

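Emit:
{"method": "arm_command", "body": {
  "rot": [
    [0,0,7],
    [0,0,7],
    [0,0,7],
    [0,0,7],
    [0,0,7]
  ],
  "slide": [
    [-8,-32,0],
    [-8,-32,0],
    [-8,-32,0],
    [-8,-32,0],
    [-8,-32,0]
  ],
  "gripper": [20,20,20,20,20]
}}

```text
clock: 39.63
eef_pos: [475.3, -115.6, 246.0]
tool_rot: [3.134, -0.006, -2.145]
force: [1.0, 0.1, -2.1]
width: 27.2
```

Emit:
{"method": "arm_command", "body": {
  "rot": [
    [0,0,7],
    [0,0,7],
    [0,0,7],
    [0,0,0],
    [0,0,0]
  ],
  "slide": [
    [-8,-32,0],
    [-8,-32,0],
    [-8,-32,0],
    [-8,-30,0],
    [0,0,0]
  ],
  "gripper": [20,20,20,20,20]
}}

```text
clock: 40.05
eef_pos: [437.0, -254.3, 251.0]
tool_rot: [3.137, -0.009, -1.779]
force: [-0.0, -0.7, -0.3]
width: 27.0
```

Emit:
{"method": "arm_command", "body": {
  "rot": [
    [0,0,0]
  ],
  "slide": [
    [0,0,0]
  ],
  "gripper": [20]
}}

```text
clock: 40.13
eef_pos: [436.0, -255.6, 251.6]
tool_rot: [3.137, -0.008, -1.785]
force: [0.8, 0.6, -2.0]
width: 27.4
```

```bash
python3 chk.py t30
```

```text
[ 436.04 -255.6   251.58] [ 3.1368 -0.0081 -1.7847] [ 0.8  0.6 -2. ] [-0.07  0.5   0.8   1.9  -0.44  0.92 -0.84]
-98 64 Amed 12.19 B -13.1 9.7 ctr [ 436.1 -257.4]
-92 83 Amed 12.15 B -13.4 10.0 ctr [ 436.1 -257.3]
-86 85 Amed 12.25 B -13.1 9.9 ctr [ 436.2 -257.3]
-26 109 Amed 14.45 B -14.0 11.8 ctr [ 436.3 -256.8]
-20 187 Amed 14.63 B -14.9 13.4 ctr [ 436.5 -256.4]
head -131.2 323 81.5 ((499.0884094238281, -131.75416564941406), (17.653980255126953, 17.395532608032227), 85.97430419921875)
```

View pics/t30wrist.png

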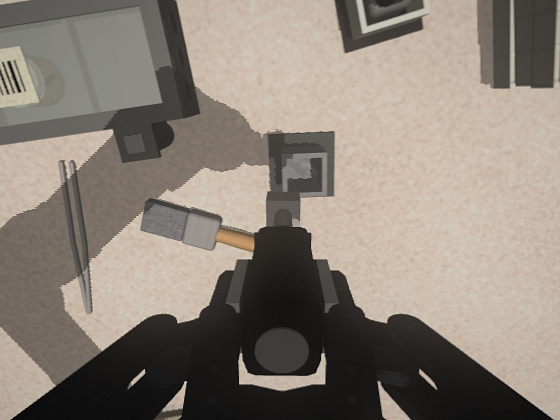

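Emit:
{"method": "arm_command", "body": {
  "rot": [
    [0.4,-0.4,2],
    [0,0,0],
    [0,0,0],
    [0,0,0],
    [0,0,0]
  ],
  "slide": [
    [-3,-11,0],
    [-3,-11,0],
    [0,0,-20],
    [0,0,-22],
    [0,0,-20]
  ],
  "gripper": [20,20,20,20,20]
}}

```text
clock: 40.6
eef_pos: [434.1, -277.2, 192.5]
tool_rot: [-3.132, -0.003, -1.749]
force: [-0.2, -1.1, -1.3]
width: 27.5
```

Emit:
{"method": "arm_command", "body": {
  "rot": [
    [0,0,0],
    [0,0,0]
  ],
  "slide": [
    [0,0,0],
    [0,0,0]
  ],
  "gripper": [20,20]
}}

```text
clock: 40.77
eef_pos: [433.0, -274.1, 189.5]
tool_rot: [-3.14, 0.0, -1.749]
force: [-0.7, -0.1, -0.3]
width: 27.3
```

```bash
python3 chk.py t31
```

```text
[ 433.02 -274.05  189.52] [-3.1397e+00  4.0000e-04 -1.7488e+00] [-0.7 -0.1 -0.3] [ 0.05  0.59  0.71  1.96 -0.53  0.79 -0.69]
-98 63 Amed 12.81 B -12.0 10.7 ctr [ 433.9 -274.9]
-92 79 Amed 12.79 B -12.4 10.5 ctr [ 433.9 -275.2]
-86 85 Amed 12.81 B -12.2 10.9 ctr [ 433.9 -274.9]
-26 108 Amed 14.63 B -13.6 12.2 ctr [ 433.5 -274.8]
-20 180 Amed 14.71 B -12.8 13.3 ctr [ 433.8 -273.9]
head -131.2 491 81.7 ((499.8159484863281, -131.45310974121094), (16.942188262939453, 15.919987678527832), 85.90164947509766)
```

View pics/t31wrist.png

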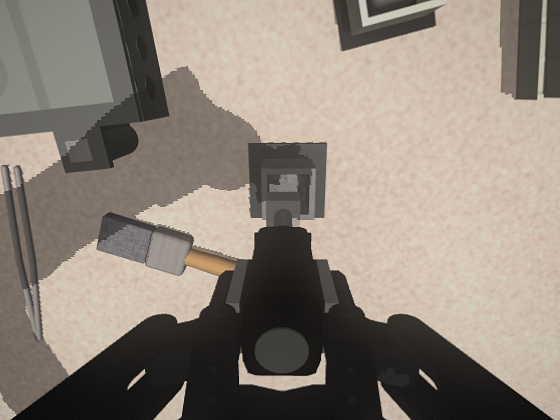

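Emit:
{"method": "arm_command", "body": {
  "rot": [
    [0,0,0],
    [0,0,0],
    [0,0,0],
    [0,0,0],
    [0,0,0]
  ],
  "slide": [
    [-3.2,-3.6,-3],
    [0,0,-10],
    [0,0,-10],
    [0,0,-3],
    [0,0,0]
  ],
  "gripper": [20,20,20,20,20]
}}

```text
clock: 41.23
eef_pos: [432.0, -277.9, 164.4]
tool_rot: [-3.134, -0.001, -1.747]
force: [-0.0, 0.2, -1.6]
width: 27.3
```

```bash
python3 chk.py t32
```

```text
[ 432.03 -277.91  164.39] [-3.1344e+00 -9.0000e-04 -1.7466e+00] [-0.   0.2 -1.6] [ 0.08  0.62  0.67  1.98 -0.57  0.73 -0.65]
-98 69 Amed 13.26 B -12.3 10.5 ctr [ 433.4 -279. ]
-92 72 Amed 13.23 B -12.6 10.8 ctr [ 433.3 -279.1]
-86 85 Amed 13.23 B -12.5 10.7 ctr [ 433.3 -279. ]
-26 103 Amed 14.7 B -13.8 12.2 ctr [ 432.6 -278.8]
-20 180 Amed 14.82 B -12.9 13.2 ctr [ 432.9 -277.9]
head -131.2 612 81.3 ((501.5645751953125, -132.2035369873047), (16.61387062072754, 19.707477569580078), 86.61564636230469)
```

View pics/t32wrist.png

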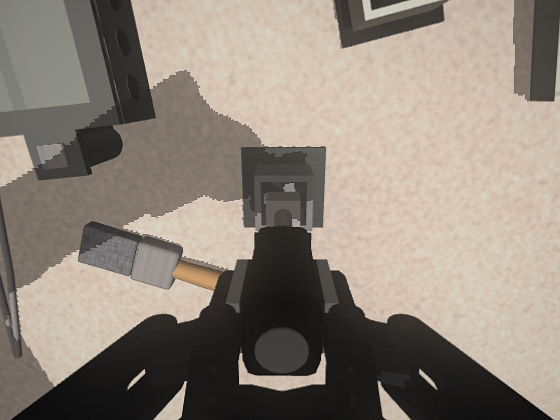

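Emit:
{"method": "arm_command", "body": {
  "rot": [
    [0,0.4,0],
    [0,0,0],
    [0,0,0],
    [0,0,0],
    [0,0,0]
  ],
  "slide": [
    [-2.5,0.5,-4],
    [0,0,-10],
    [0,0,-10],
    [0,0,-10],
    [0,0,0]
  ],
  "gripper": [20,20,20,20,20]
}}

```text
clock: 41.7
eef_pos: [429.7, -277.6, 127.8]
tool_rot: [-3.141, -0.003, -1.746]
force: [-0.6, 0.6, -1.4]
width: 27.5
```

Emit:
{"method": "arm_command", "body": {
  "rot": [
    [0,0,0],
    [0,0,0],
    [0,0,0],
    [0,0,0],
    [0,0,0]
  ],
  "slide": [
    [0,-0.5,-6],
    [0,0,-6],
    [0,0,-5],
    [0,0,-3],
    [0,0,0]
  ],
  "gripper": [20,20,20,20,20]
}}

```text
clock: 42.12
eef_pos: [429.5, -278.6, 105.8]
tool_rot: [-3.141, -0.002, -1.747]
force: [-1.4, 1.0, 6.8]
width: 27.5
```

Floor contact. Release.

Emit:
{"method": "arm_command", "body": {
  "rot": [
    [0,0,0],
    [0,0,0],
    [0,0,0],
    [0,0,0],
    [0,0,0]
  ],
  "slide": [
    [0,0,0],
    [0,0,0],
    [0,0,0],
    [0,0,0],
    [0,0,0]
  ],
  "gripper": [40,60,85,85,85]
}}

```text
clock: 42.53
eef_pos: [430.4, -279.6, 106.3]
tool_rot: [-3.138, -0.003, -1.748]
force: [1.3, -0.8, 0.2]
width: 84.7
```

Emit:
{"method": "arm_command", "body": {
  "rot": [
    [0,0,0],
    [0,0,0],
    [0,0,0],
    [0,0,0],
    [0,0,0]
  ],
  "slide": [
    [0,0,10],
    [0,0,25],
    [0,0,35],
    [0,0,40],
    [0,0,40]
  ],
  "gripper": [85,85,85,85,85]
}}

```text
clock: 42.95
eef_pos: [424.4, -275.8, 256.3]
tool_rot: [3.127, 0.002, -1.75]
force: [0.9, 0.6, -0.1]
width: 84.8
```

Emit:
{"method": "arm_command", "body": {
  "rot": [
    [0,0,7],
    [0,0,7],
    [0,0,7],
    [0,0,7],
    [0,0,7]
  ],
  "slide": [
    [20,-8,20],
    [25,-8,20],
    [25,-8,0],
    [25,-8,0],
    [20,-8,0]
  ],
  "gripper": [85,85,85,85,85]
}}

```text
clock: 43.37
eef_pos: [540.8, -319.0, 314.6]
tool_rot: [3.139, -0.01, -1.127]
force: [0.8, -0.0, -0.6]
width: 85.2
```

```bash
cat > shot.py <<'E'
import sys
from h import *
t=sys.argv[1]
for n in ['scene','side','wrist']:
    im,d,c=cam(n); save(t+n,im); np.savez(f'/tmp/{t}{n}.npz',im=im,d=d,xyz=c['xyz'],att=c['attitude'])
s=telemetry.read_state();print(s['clock'],s['eef_pos'],s['tool_rot'],s['qpos'].round(2))
E
python3 shot.py t33
```

```text
43.5167 [ 539.28459072 -319.16319377  312.90474045] [ 3.13649834 -0.00815453 -1.13454044] [ 0.13  0.58  0.61  1.49 -0.34  1.17 -0.34]
```

View pics/t33wrist.png

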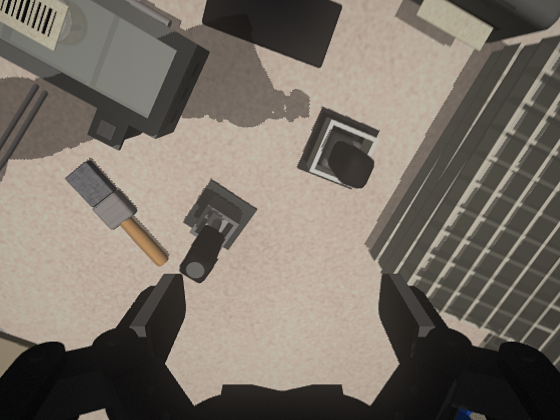

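View pics/t33side.png

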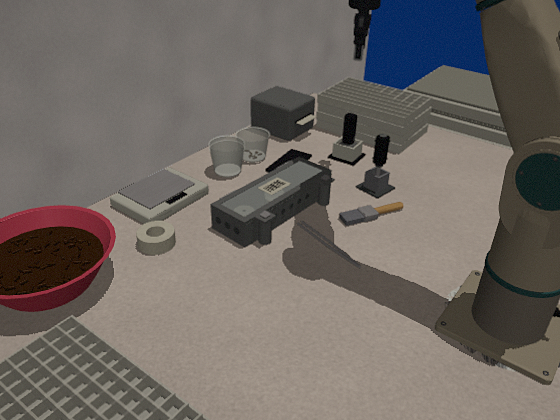

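```bash
cat > sc.py <<'E'
import sys
from h import *
f=np.load(f'/tmp/{sys.argv[1]}wrist.npz'); c=get_calibration('wrist'); c['xyz']=f['xyz'];c['attitude']=f['att']; Q=cloud(c,f['d']).reshape(-1,3)
def rr(nm,cx,cy,r,z0,z1):
    q=Q[(Q[:,2]>z0)&(Q[:,2]<z1)&(np.hypot(Q[:,0]-cx,Q[:,1]-cy)<r)]
    if len(q)>8: R_=cv2.minAreaRect(q[:,:2].astype(np.float32)); print(nm,len(q),np.round(R_[0],1),np.round(R_[1],1),round(R_[2],1), 'zmean',q[:,2].mean().round(1))
rr('driver top',431,-278,32,151,160); rr('stand foot',431,-278,65,3.5,15); rr('stand rim',431,-278,45,46,54)
rr('scan top',590,-375,45,133,146); rr('scan band',590,-375,45,90,125);rr('cradle rim',590,-375,60,46,52); rr('cradle foot',590,-375,75,4,10)
E
python3 sc.py t33
```

```text
driver top 640 [ 431.  -279.8] [27.2 28.4] 80.5 zmean 154.3
stand foot 1325 [ 431.3 -279. ] [75.  75.4] 80.2 zmean 5.2
stand rim 430 [ 430.9 -278.9] [45.9 47.6] 79.9 zmean 49.5
scan top 699 [ 582.3 -382.5] [29.6 25.7] 6.9 zmean 134.8
scan band 290 [ 586.3 -372.5] [15.2 36.8] 65.5 zmean 108.3
cradle rim 807 [ 583.6 -384.3] [66.  62.3] 3.7 zmean 47.3
cradle foot 1170 [ 583.6 -384.1] [85.  80.1] 3.6 zmean 5.6
```

Emit:
{"method": "arm_command", "body": {
  "rot": [
    [0,0,-7],
    [0,0,-7],
    [0,0,-6],
    [0,0,0],
    [0,0,0]
  ],
  "slide": [
    [15,-22,-5],
    [15,-22,-10],
    [14,-21,-15],
    [0,0,-15],
    [0,0,0]
  ],
  "gripper": [85,85,85,85,85]
}}

```text
clock: 43.93
eef_pos: [578.3, -384.5, 268.8]
tool_rot: [3.133, -0.006, -1.513]
force: [-0.8, 0.1, -1.1]
width: 85.2
```

Emit:
{"method": "arm_command", "body": {
  "rot": [
    [0,0,0],
    [0,0,0]
  ],
  "slide": [
    [0,0,0],
    [0,0,0]
  ],
  "gripper": [85,85]
}}

```text
clock: 44.1
eef_pos: [576.0, -384.1, 269.2]
tool_rot: [3.13, -0.005, -1.517]
force: [1.0, 0.9, 0.9]
width: 85.0
```

```bash
python3 shot.py t34; python3 sc.py t34
python3 - <<'E'
from h import *
f=np.load('/tmp/t34wrist.npz'); c=get_calibration('wrist'); c['xyz']=f['xyz'];c['attitude']=f['att']; Q=cloud(c,f['d']).reshape(-1,3)
for z0,z1 in ((120,142),(100,125),(60,100)):
    q=Q[(Q[:,2]>z0)&(Q[:,2]<z1)&(np.hypot(Q[:,0]-583,Q[:,1]+384)<35)]; print(z0,len(q),cv2.minAreaRect(q[:,:2].astype(np.float32)) if len(q) else '')
E
```

```text
44.25 [ 576.93718094 -384.35087578  270.15628232] [ 3.13213772 -0.00619863 -1.51544608] [ 0.2   0.75  0.68  1.34 -0.46  1.22 -0.61]
driver top 53 [ 426.5 -292.2] [ 3.6 20.8] 68.8 zmean 153.0
stand foot 1334 [ 431.8 -279. ] [75.1 75.8] 79.9 zmean 5.5
stand rim 447 [ 431.5 -279.2] [46.1 47.5] 80.0 zmean 49.4
scan top 926 [ 582.8 -382.5] [29.9 25.4] 3.8 zmean 134.9
scan band 232 [ 595.6 -381.4] [ 8.4 29.9] 5.1 zmean 108.6
cradle rim 1055 [ 584.  -384.4] [66. 62.] 3.3 zmean 47.5
cradle foot 1582 [ 584.2 -384.5] [84.2 80.1] 3.9 zmean 5.7
120 1297 ((582.614501953125, -382.6249084472656), (34.19294357299805, 29.903459548950195), 5.655971527099609)
100 178 ((595.7052001953125, -381.5478820800781), (8.204482078552246, 29.71927261352539), 4.306999683380127)
60 208 ((595.6936645507812, -381.3058776855469), (8.342632293701172, 29.830440521240234), 5.608850955963135)
```

View pics/t34wrist.png

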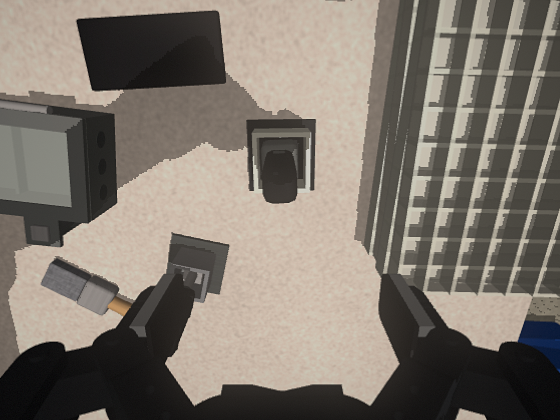

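Emit:
{"method": "arm_command", "body": {
  "rot": [
    [0.3,-0.5,1.3],
    [0,0,0],
    [0,0,0],
    [0,0,0],
    [0,0,0]
  ],
  "slide": [
    [6,2,-10],
    [0,0,-30],
    [0,0,-30],
    [0,0,-20],
    [0,0,0]
  ],
  "gripper": [62,62,62,62,62]
}}

```text
clock: 44.67
eef_pos: [586.8, -380.8, 181.7]
tool_rot: [-3.129, -0.005, -1.484]
force: [0.5, 0.5, 0.1]
width: 62.1
```

Emit:
{"method": "arm_command", "body": {
  "rot": [
    [0,0,0],
    [0,0,0]
  ],
  "slide": [
    [0,0,0],
    [0,0,0]
  ],
  "gripper": [62,62]
}}

```text
clock: 44.83
eef_pos: [587.3, -380.0, 181.8]
tool_rot: [-3.129, -0.004, -1.483]
force: [-0.8, -0.5, -0.7]
width: 61.9
```

Run:
```python
from h import *
f=np.load('/tmp/t34wrist.npz'); c=get_calibration('wrist'); c['xyz']=f['xyz'];c['attitude']=f['att']; Q=cloud(c,f['d']).reshape(-1,3)
q=Q[(Q[:,2]>20)&(Q[:,2]<150)&(abs(Q[:,0]-583)<60)&(Q[:,1]<-425)]; print(len(q), q.max(0) if len(q) else '')
im,d,c=cam('wrist'); Q=cloud(c,d).reshape(-1,3)
q=Q[(Q[:,2]>131)&(Q[:,2]<140)&(np.hypot(Q[:,0]-583,Q[:,1]+384)<35)]; print(cv2.minAreaRect(q[:,:2].astype(np.float32)))
save('t35w',im)
s=telemetry.read_state();print(s['clock'],s['eef_pos'],s['tool_rot'],s['qpos'].round(2))
```

```text
22365 [ 642.99589213 -498.23304969  117.24309949]
((583.2348022460938, -382.8350524902344), (31.240375518798828, 27.317712783813477), 5.3559489250183105)
44.8833 [ 587.63997528 -380.3569022   182.504344  ] [-3.12803091 -0.00505219 -1.48270186] [ 0.22  0.82  0.62  1.44 -0.52  1.04 -0.53]
```

Emit:
{"method": "arm_command", "body": {
  "rot": [
    [0.2,0.8,0],
    [0,0,0],
    [0,0,0],
    [0,0,0],
    [0,0,0]
  ],
  "slide": [
    [-4.5,-2.5,-8],
    [0,0,-18],
    [0,0,-18],
    [0,0,-5],
    [0,0,0]
  ],
  "gripper": [62,62,62,62,62]
}}

```text
clock: 45.3
eef_pos: [585.6, -386.8, 138.5]
tool_rot: [-3.134, -0.008, -1.481]
force: [0.5, -0.1, -0.3]
width: 61.8
```

Emit:
{"method": "arm_command", "body": {
  "rot": [
    [0.4,0.4,-0.3],
    [0,0,0],
    [0,0,0],
    [0,0,0],
    [0,0,0]
  ],
  "slide": [
    [-2.5,4,-8],
    [0,0,-15],
    [0,0,-15],
    [0,0,-8],
    [0,0,0]
  ],
  "gripper": [62,62,62,62,62]
}}

```text
clock: 45.72
eef_pos: [584.3, -384.2, 93.7]
tool_rot: [-3.137, -0.004, -1.487]
force: [-0.0, -0.3, -0.3]
width: 61.8
```

Emit:
{"method": "arm_command", "body": {
  "rot": [
    [0.2,0.2,0],
    [0,0,0],
    [0,0,0],
    [0,0,0],
    [0,0,0]
  ],
  "slide": [
    [-1.2,1.5,-6],
    [0,0,0],
    [0,0,0],
    [0,0,0],
    [0,0,0]
  ],
  "gripper": [62,22,22,22,22]
}}

```text
clock: 46.13
eef_pos: [583.5, -383.2, 88.4]
tool_rot: [-3.14, -0.0, -1.487]
force: [0.3, 0.1, -1.7]
width: 29.6
```

Emit:
{"method": "arm_command", "body": {
  "rot": [
    [0,0,0],
    [0,0,0],
    [0,0,0],
    [0,0,0],
    [0,0,0]
  ],
  "slide": [
    [0,0,0],
    [0,0,0],
    [0,0,10],
    [0,0,20],
    [0,0,25]
  ],
  "gripper": [22,22,22,22,22]
}}

```text
clock: 46.55
eef_pos: [580.3, -380.0, 140.2]
tool_rot: [3.135, 0.007, -1.488]
force: [-1.1, -0.7, -1.0]
width: 29.2
```

Emit:
{"method": "arm_command", "body": {
  "rot": [
    [0,0,0],
    [0,0,0],
    [0,0,0],
    [0,0,0],
    [0,0,0]
  ],
  "slide": [
    [0,0,35],
    [0,10,35],
    [0,30,25],
    [0,38,10],
    [0,38,0]
  ],
  "gripper": [22,22,22,22,22]
}}

```text
clock: 46.97
eef_pos: [576.5, -275.5, 258.7]
tool_rot: [3.141, -0.008, -1.505]
force: [1.5, -0.0, -1.8]
width: 29.3
```

Emit:
{"method": "arm_command", "body": {
  "rot": [
    [0,0,0],
    [0,0,0],
    [0,0,0],
    [0,0,0],
    [0,0,0]
  ],
  "slide": [
    [0,38,0],
    [0,38,0],
    [0,38,0],
    [0,38,0],
    [0,38,0]
  ],
  "gripper": [22,22,22,22,22]
}}

```text
clock: 47.38
eef_pos: [575.5, -79.8, 266.4]
tool_rot: [-3.133, -0.01, -1.511]
force: [1.2, 0.9, -1.6]
width: 29.5
```

Emit:
{"method": "arm_command", "body": {
  "rot": [
    [0,0,0],
    [0,0,0],
    [0,0,0],
    [0,0,0],
    [0,0,0]
  ],
  "slide": [
    [0,30,0],
    [0,10,0],
    [0,0,0],
    [0,0,0],
    [0,0,0]
  ],
  "gripper": [22,22,22,22,22]
}}

```text
clock: 47.8
eef_pos: [575.3, -26.3, 269.0]
tool_rot: [-3.131, -0.002, -1.496]
force: [0.1, 0.2, -1.1]
width: 29.0
```

```bash
python3 shot.py t36
```

```text
47.95 [575.20298311 -27.55653291 268.90225218] [-3.13060065e+00 -2.82327689e-03 -1.49805595e+00] [-0.46  0.57  0.74  1.71 -0.44  1.03 -1.07]
```

View pics/t36wrist.png

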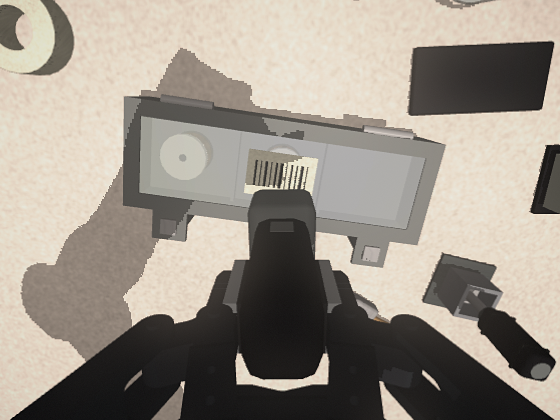

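View pics/t36scene.png

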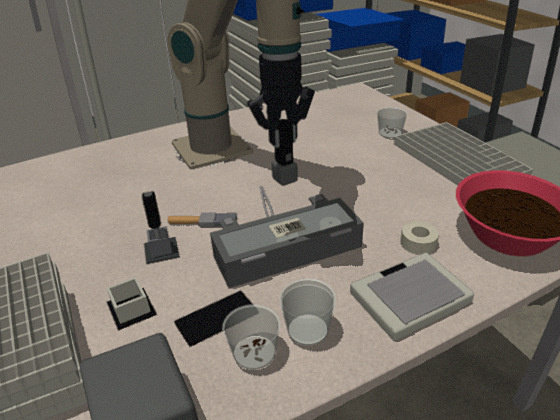

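Run:
```python
from h import *
f=np.load('/tmp/t6wrist.npz'); c=get_calibration('wrist'); c['xyz']=f['xyz'];c['attitude']=f['att']
print(onplane(c,[(338,54),(387.5,55),(382,133),(333,132),(360,93.5)],68.5).round(1))
f=np.load('/tmp/t36wrist.npz'); c['xyz']=f['xyz'];c['attitude']=f['att']; Q=cloud(c,f['d']).reshape(-1,3)
e=np.array([575.2,-27.6,268.9])
for z0,z1 in ((189,225),(232,245)):
    q=Q[(Q[:,2]>z0)&(Q[:,2]<z1)&(np.hypot(Q[:,0]-e[0],Q[:,1]-e[1])<36)]; print(len(q),q.min(0).round(1),q.max(0).round(1),cv2.minAreaRect(q[:,:2].astype(np.float32)))
print(Q[(np.hypot(Q[:,0]-e[0],Q[:,1]-e[1])<30)&(Q[:,2]>150)][:,2].min())
```

```text
[[559.1   9.3  68.5]
 [603.8   5.8  68.5]
 [601.  -63.3  68.5]
 [553.7 -59.4  68.5]
 [579.3 -25.7  68.5]]
1056 [560.8 -48.6 192.2] [598.7  -6.5 225. ] ((579.8052978515625, -27.324987411499023), (36.390445709228516, 40.366336822509766), 3.420269727706909)
319 [582.9 -42.  234.6] [592.9 -12.3 245. ] ((588.3340454101562, -26.78509521484375), (8.526651382446289, 29.82699966430664), 4.486847877502441)
192.16540693310782
```

Emit:
{"method": "arm_command", "body": {
  "rot": [
    [0,0.6,0],
    [0,0,0],
    [0,0,0],
    [0,0,0],
    [0,0,0]
  ],
  "slide": [
    [2,1,-10],
    [0,0,0],
    [0,0,0],
    [0,0,0],
    [0,0,0]
  ],
  "gripper": [22,22,22,22,22]
}}

```text
clock: 48.37
eef_pos: [577.1, -31.9, 257.3]
tool_rot: [3.14, -0.004, -1.506]
force: [-0.9, -0.6, -1.5]
width: 29.3
```

Emit:
{"method": "arm_command", "body": {
  "rot": [
    [0,0,0],
    [0,0,0],
    [0,0,0],
    [0,0,0],
    [0,0,0]
  ],
  "slide": [
    [0,0,0],
    [0,0,0],
    [0,0,0],
    [0,0,0],
    [0,0,0]
  ],
  "gripper": [22,22,22,22,22]
}}

```text
clock: 48.78
eef_pos: [577.1, -32.1, 257.5]
tool_rot: [3.14, -0.004, -1.506]
force: [-0.5, 0.6, -1.2]
width: 29.1
```

Emit:
{"method": "arm_command", "body": {
  "rot": [
    [0,0,0],
    [0,0,0],
    [0,0,0],
    [0,0,0],
    [0,0,0]
  ],
  "slide": [
    [0,0,0],
    [0,0,0],
    [0,0,0],
    [0,0,0],
    [0,0,0]
  ],
  "gripper": [22,22,22,22,22]
}}

```text
clock: 49.2
eef_pos: [577.1, -31.7, 257.7]
tool_rot: [3.141, -0.004, -1.506]
force: [-0.9, -0.3, -2.1]
width: 29.0
```

Emit:
{"method": "arm_command", "body": {
  "rot": [
    [0,0,0],
    [0,0,0],
    [0,0,0],
    [0,0,0],
    [0,0,0]
  ],
  "slide": [
    [0,0,0],
    [0,0,0],
    [0,0,0],
    [0,0,0],
    [0,0,0]
  ],
  "gripper": [22,22,22,22,22]
}}

```text
clock: 49.62
eef_pos: [577.2, -31.7, 257.7]
tool_rot: [3.141, -0.004, -1.506]
force: [-0.2, -0.5, -2.3]
width: 29.6
```

Emit:
{"method": "arm_command", "body": {
  "rot": [
    [0,0,0],
    [0,0,0],
    [0,0,0],
    [0,0,0],
    [0,0,0]
  ],
  "slide": [
    [0,0,0],
    [0,0,0],
    [0,0,0],
    [0,0,0],
    [0,0,0]
  ],
  "gripper": [22,22,22,22,22]
}}

```text
clock: 50.03
eef_pos: [577.2, -31.7, 257.7]
tool_rot: [3.141, -0.004, -1.506]
force: [0.4, -0.8, -1.1]
width: 29.2
```

```bash
python3 shot.py t37
python3 - <<'E'
from h import *
for n in ('scene','side'):
    f=np.load(f'/tmp/t37{n}.npz'); im=f['im']; x,y=(220,100) if n=='scene' else (220,60)
    save('t37z'+n,cv2.resize(im[y:y+160,x:x+130],None,fx=3.7,fy=3.7,interpolation=cv2.INTER_CUBIC))
    c=get_calibration(n); Q=cloud(c,f['d']).reshape(-1,3)
    q=Q[(Q[:,2]>170)&(Q[:,2]<215)&(np.hypot(Q[:,0]-577,Q[:,1]+27)<34)]; print(n,len(q),q.min(0).round(1),q.max(0).round(1))
E
```

```text
50.1833 [577.14988677 -31.79129626 257.73712583] [ 3.14060485 -0.00401893 -1.50579865] [-0.45  0.59  0.74  1.7  -0.45  1.02 -1.06]
scene 395 [556.4 -55.1 176.6] [600.6 -13.8 215. ]
side 341 [552.1 -51.3 175.3] [594.1  -5.8 214.8]
```

View pics/t37zside.png

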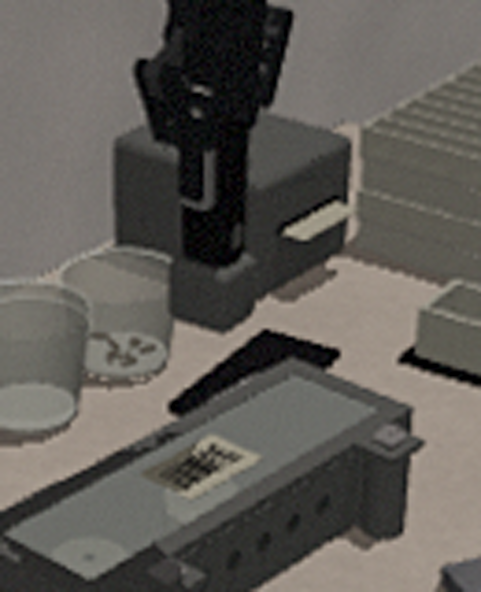

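Emit:
{"method": "arm_command", "body": {
  "rot": [
    [0,0,0],
    [0,0,0],
    [0,0,0],
    [0,0,0],
    [0,0,0]
  ],
  "slide": [
    [1,2,0],
    [0,2,0],
    [0,1.5,0],
    [0,0,0],
    [0,0,0]
  ],
  "gripper": [22,22,22,22,22]
}}

```text
clock: 50.6
eef_pos: [578.3, -25.4, 257.7]
tool_rot: [3.141, -0.004, -1.505]
force: [0.8, 0.2, -2.1]
width: 29.0
```

Emit:
{"method": "arm_command", "body": {
  "rot": [
    [0,0,0],
    [0,0,0],
    [0,0,0],
    [0,0,0],
    [0,0,0]
  ],
  "slide": [
    [0,0,0],
    [0,0,0],
    [0,0,0],
    [0,0,0],
    [0,0,0]
  ],
  "gripper": [22,22,22,22,22]
}}

```text
clock: 51.02
eef_pos: [578.3, -25.5, 257.7]
tool_rot: [3.141, -0.004, -1.505]
force: [-0.9, -0.5, -1.2]
width: 29.2
```

Emit:
{"method": "arm_command", "body": {
  "rot": [
    [0,0,0],
    [0,0,0],
    [0,0,0],
    [0,0,0],
    [0,0,0]
  ],
  "slide": [
    [0,0,0],
    [0,0,0],
    [0,0,0],
    [0,0,0],
    [0,0,0]
  ],
  "gripper": [22,22,22,22,22]
}}

```text
clock: 51.43
eef_pos: [578.3, -25.7, 257.8]
tool_rot: [3.141, -0.004, -1.506]
force: [1.1, 0.1, -1.3]
width: 29.1
```

Emit:
{"method": "arm_command", "body": {
  "rot": [
    [0,0,0],
    [0,0,0],
    [0,0,0],
    [0,0,0],
    [0,0,0]
  ],
  "slide": [
    [0,0,0],
    [0,0,0],
    [0,0,0],
    [0,0,0],
    [0,0,0]
  ],
  "gripper": [22,22,22,22,22]
}}

```text
clock: 51.85
eef_pos: [578.3, -25.7, 257.7]
tool_rot: [3.141, -0.004, -1.506]
force: [0.2, 0.5, -1.8]
width: 29.6
```

Emit:
{"method": "arm_command", "body": {
  "rot": [
    [0,0,0],
    [0,0,0],
    [0,0,0],
    [0,0,0],
    [0,0,0]
  ],
  "slide": [
    [0,-30,0],
    [0,-38,0],
    [0,-38,0],
    [0,-38,0],
    [0,-38,0]
  ],
  "gripper": [22,22,22,22,22]
}}

```text
clock: 52.27
eef_pos: [580.2, -198.4, 256.0]
tool_rot: [3.14, 0.006, -1.482]
force: [0.3, -0.2, -1.6]
width: 29.2
```

Emit:
{"method": "arm_command", "body": {
  "rot": [
    [0,0,0],
    [0,0,0],
    [0,0,0],
    [0,0,0],
    [0,0,0]
  ],
  "slide": [
    [1,-38,0],
    [1,-38,0],
    [1,-38,0],
    [1,-30,0],
    [0,0,0]
  ],
  "gripper": [22,22,22,22,22]
}}

```text
clock: 52.68
eef_pos: [579.8, -359.8, 256.2]
tool_rot: [3.138, -0.002, -1.491]
force: [-1.0, -1.3, -1.3]
width: 29.8
```

Emit:
{"method": "arm_command", "body": {
  "rot": [
    [0,0,0],
    [0,0,0]
  ],
  "slide": [
    [0,0,0],
    [0,0,0]
  ],
  "gripper": [22,22]
}}

```text
clock: 52.85
eef_pos: [578.3, -362.7, 255.4]
tool_rot: [3.137, -0.003, -1.496]
force: [0.1, 0.0, -0.9]
width: 29.2
```

Emit:
{"method": "arm_command", "body": {
  "rot": [
    [0.2,-0.3,-0.7],
    [0,0,0],
    [0,0,0],
    [0,0,0],
    [0,0,0]
  ],
  "slide": [
    [3,-11,0],
    [3,-11,-20],
    [0,0,-30],
    [0,0,-30],
    [0,0,-10]
  ],
  "gripper": [22,22,22,22,22]
}}

```text
clock: 53.27
eef_pos: [590.5, -382.7, 167.5]
tool_rot: [-3.13, -0.002, -1.502]
force: [-0.8, 1.0, -2.0]
width: 29.4
```

Emit:
{"method": "arm_command", "body": {
  "rot": [
    [0,0,0],
    [0,0,0]
  ],
  "slide": [
    [0,0,0],
    [0,0,0]
  ],
  "gripper": [22,22]
}}

```text
clock: 53.43
eef_pos: [590.6, -379.9, 165.1]
tool_rot: [-3.133, 0.002, -1.5]
force: [0.6, 0.4, -1.3]
width: 29.3
```

```bash
cat > sq.py <<'E'
import sys
from h import *
im,d,c=cam('wrist'); save(sys.argv[1],im); Q=cloud(c,d).reshape(-1,3); s=telemetry.read_state(); e=s['eef_pos']; print(e.round(1),s['tool_rot'].round(4),s['force'].round(1))
D=np.hypot(Q[:,0]-e[0],Q[:,1]-e[1])
for nm,a,b,r in (('head side',-80,-44,36),('grip side',-36,-20,36)):
    q=Q[(Q[:,2]>e[2]+a)&(Q[:,2]<e[2]+b)&(D<r)]
    if len(q)>8: print(nm,len(q),q.min(0).round(1),q.max(0).round(1),cv2.minAreaRect(q[:,:2].astype(np.float32)))
for nm,z0,z1,r in (('rim',45,50,65),('foot',3.5,10,75)):
    q=Q[(Q[:,2]>z0)&(Q[:,2]<z1)&(np.hypot(Q[:,0]-584,Q[:,1]+384)<r)]
    if len(q)>8: print(nm,len(q),q.min(0).round(1),q.max(0).round(1),cv2.minAreaRect(q[:,:2].astype(np.float32)))
E
python3 sq.py t38
```

```text
[ 591.  -379.9  165.5] [-3.1324e+00  1.4000e-03 -1.4995e+00] [ 0.7  0.3 -1.9]
head side 1154 [ 575.7 -400.7   88.3] [ 614.  -358.7  121.5] ((595.0493774414062, -379.45538330078125), (36.34370422363281, 40.411556243896484), 3.5999741554260254)
grip side 490 [ 598.  -394.1  129.9] [ 608.3 -364.4  145.5] ((603.7303466796875, -378.8939208984375), (8.889869689941406, 29.874500274658203), 4.915586948394775)
rim 1199 [ 552.4 -417.4   45.1] [ 618.8 -352.1   49.2] ((583.90869140625, -384.7509765625), (66.39449310302734, 62.03361892700195), 3.6918089389801025)
foot 2543 [ 538.9 -426.8    3.5] [ 628.8 -342.2   10. ] ((583.8631591796875, -384.6630859375), (85.41185760498047, 80.21973419189453), 3.6525144577026367)
```

View pics/t38.png

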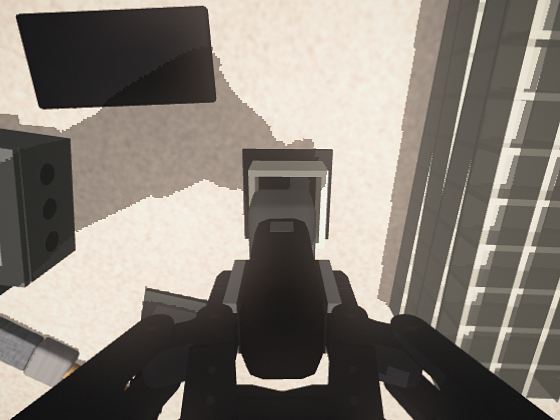

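Emit:
{"method": "arm_command", "body": {
  "rot": [
    [0,0.5,-0.4],
    [0,0,0],
    [0,0,0],
    [0,0,0],
    [0,0,0]
  ],
  "slide": [
    [-7.3,-5,-2],
    [0,0,-8],
    [0,0,-6],
    [0,0,0],
    [0,0,0]
  ],
  "gripper": [22,22,22,22,22]
}}

```text
clock: 53.9
eef_pos: [585.7, -387.2, 154.2]
tool_rot: [-3.135, -0.004, -1.506]
force: [0.4, -0.6, -0.7]
width: 29.1
```

```bash
python3 sq.py t39
```

```text
[ 585.6 -387.2  154.1] [-3.1348 -0.0037 -1.5061] [-0.5 -0.6 -1.5]
head side 1071 [ 569.9 -408.3   77.5] [ 608.9 -366.4  110.1] ((589.4739990234375, -387.15777587890625), (37.110939025878906, 40.02069854736328), 4.0525593757629395)
grip side 469 [ 593.3 -401.7  119.1] [ 603.4 -371.8  134.1] ((598.6712036132812, -386.4371032714844), (8.831459045410156, 29.904441833496094), 3.8292784690856934)
rim 1489 [ 549.3 -417.3   45. ] [ 618.9 -351.8   49.8] ((584.0963134765625, -384.7670593261719), (66.28657531738281, 62.16618728637695), 3.726475954055786)
foot 2934 [ 539.  -426.9    3.5] [ 628.8 -342.5   10. ] ((583.8884887695312, -384.68658447265625), (84.90530395507812, 80.21890258789062), 3.7670435905456543)
```

Emit:
{"method": "arm_command", "body": {
  "rot": [
    [0.2,0.4,0],
    [0,0,0],
    [0,0,0],
    [0,0,0],
    [0,0,0]
  ],
  "slide": [
    [-2.1,2.7,-2],
    [0,0,-6],
    [0,0,-6],
    [0,0,0],
    [0,0,0]
  ],
  "gripper": [22,22,22,22,22]
}}

```text
clock: 54.37
eef_pos: [583.7, -384.1, 139.2]
tool_rot: [-3.141, 0.0, -1.506]
force: [0.3, 0.4, -1.3]
width: 29.6
```

```bash
python3 sq.py t40
```

```text
[ 583.6 -383.9  139.1] [ 3.1415e+00  8.0000e-04 -1.5056e+00] [ 0.3  0.3 -1.5]
head side 1071 [ 567.5 -405.    62.2] [ 606.2 -363.1   95. ] ((587.2291259765625, -383.86370849609375), (36.91744613647461, 40.13581085205078), 3.7716474533081055)
grip side 469 [ 591.2 -398.4  104. ] [ 601.1 -368.7  119. ] ((596.5111694335938, -383.23828125), (8.565322875976562, 29.850297927856445), 4.1507344245910645)
rim 1862 [ 549.3 -417.4   45. ] [ 618.9 -351.8   49.8] ((584.1090698242188, -384.7744140625), (65.9422378540039, 62.31671142578125), 3.679731845855713)
foot 3105 [ 538.7 -426.8    3.6] [ 628.9 -342.4   10. ] ((583.8450927734375, -384.67913818359375), (85.5409927368164, 80.24439239501953), 3.657825469970703)
```

View pics/t40.png

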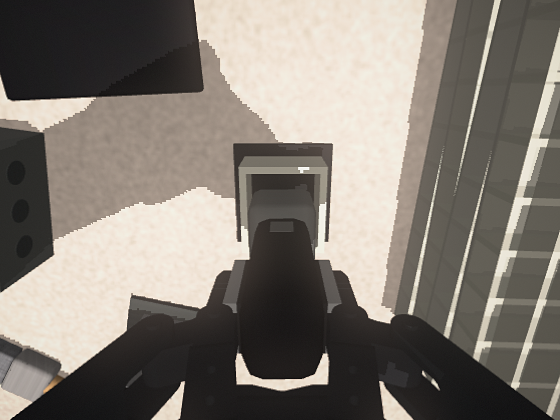

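Emit:
{"method": "arm_command", "body": {
  "rot": [
    [0,0,0],
    [0,0,0],
    [0,0,0],
    [0,0,0],
    [0,0,0]
  ],
  "slide": [
    [0,0,-4],
    [0,0,-7],
    [0,0,-8],
    [0,0,-7],
    [0,0,0]
  ],
  "gripper": [22,22,22,22,22]
}}

```text
clock: 54.83
eef_pos: [583.7, -383.9, 110.5]
tool_rot: [-3.141, 0.001, -1.506]
force: [0.1, 1.0, -1.8]
width: 29.3
```

Emit:
{"method": "arm_command", "body": {
  "rot": [
    [0,0,0],
    [0,0,0],
    [0,0,0],
    [0,0,0],
    [0,0,0]
  ],
  "slide": [
    [0,-0.5,-6],
    [0,0,-6],
    [0,0,-5],
    [0,0,-4],
    [0,0,0]
  ],
  "gripper": [22,22,22,22,22]
}}

```text
clock: 55.25
eef_pos: [584.1, -385.1, 87.7]
tool_rot: [-3.14, -0.0, -1.506]
force: [-0.7, 0.5, 4.9]
width: 29.3
```

Emit:
{"method": "arm_command", "body": {
  "rot": [
    [0,0,0],
    [0,0,0],
    [0,0,0],
    [0,0,0],
    [0,0,0]
  ],
  "slide": [
    [0,0,0],
    [0,0,0],
    [0,0,0],
    [0,0,0],
    [0,0,0]
  ],
  "gripper": [40,60,75,75,75]
}}

```text
clock: 55.67
eef_pos: [584.6, -385.8, 88.1]
tool_rot: [-3.139, -0.002, -1.506]
force: [0.5, 0.2, -0.1]
width: 74.6
```

Emit:
{"method": "arm_command", "body": {
  "rot": [
    [0,0,0],
    [0,0,0],
    [0,0,0],
    [0,0,0],
    [0,0,0]
  ],
  "slide": [
    [0,0,10],
    [0,0,25],
    [0,0,35],
    [0,0,40],
    [0,0,40]
  ],
  "gripper": [75,75,75,75,75]
}}

```text
clock: 56.08
eef_pos: [578.7, -380.4, 234.5]
tool_rot: [3.128, 0.011, -1.507]
force: [1.5, -0.8, -0.2]
width: 74.9
```

Emit:
{"method": "arm_command", "body": {
  "rot": [
    [0,0,0],
    [0,0,0],
    [0,0,0],
    [0,0,0],
    [0,0,0]
  ],
  "slide": [
    [-15,30,25],
    [-15,30,25],
    [-15,30,25],
    [-10,20,0],
    [0,0,0]
  ],
  "gripper": [75,75,75,75,75]
}}

```text
clock: 56.5
eef_pos: [524.0, -275.6, 325.2]
tool_rot: [-3.138, -0.002, -1.511]
force: [-0.9, -0.2, -1.1]
width: 75.1
```

```bash
python3 shot.py t41; python3 sc.py t41
python3 - <<'E'
from h import *
f=np.load('/tmp/t41side.npz'); c=get_calibration('side'); Q=cloud(c,f['d']).reshape(-1,3)
for cx,cy in [(499.6,-131.2),(515.8,88.2)]:
    q=Q[(np.hypot(Q[:,0]-cx,Q[:,1]-cy)<6)]; print(cy,np.percentile(q[:,2],[50,90,98]).round(1))
q=Q[(abs(Q[:,0]-530)<12)&(abs(Q[:,1]+25)<60)]; print('lid front z',np.median(q[:,2]))
save('t41z',cv2.resize(f['im'][80:260,190:410],None,fx=3.5,fy=3.3,interpolation=cv2.INTER_CUBIC))
E
```

```text
56.65 [ 525.26372564 -280.2736065   324.06917858] [-3.13841566 -0.00648154 -1.514308  ] [-0.01  0.55  0.75  1.57 -0.39  1.17 -0.7 ]
driver top 581 [ 430.9 -279.8] [26.8 26.6] 78.8 zmean 154.4
stand foot 1213 [ 431.2 -279. ] [75.  75.7] 79.9 zmean 5.3
stand rim 384 [ 431.5 -279. ] [46.1 47.3] 79.9 zmean 49.4
scan top 728 [ 583.5 -384.5] [29.9 25.7] 4.3 zmean 134.8
scan band 303 [ 588.  -374.9] [15.6 36.9] 63.0 zmean 108.5
cradle rim 874 [ 583.4 -384.3] [65.  62.7] 3.3 zmean 47.4
cradle foot 1257 [ 583.4 -384. ] [84.9 80.3] 3.4 zmean 5.6
-131.2 [77.8 80.8 81. ]
88.2 [79.8 81.2 81.7]
lid front z 40.165555884651326
```

View pics/t41z.png

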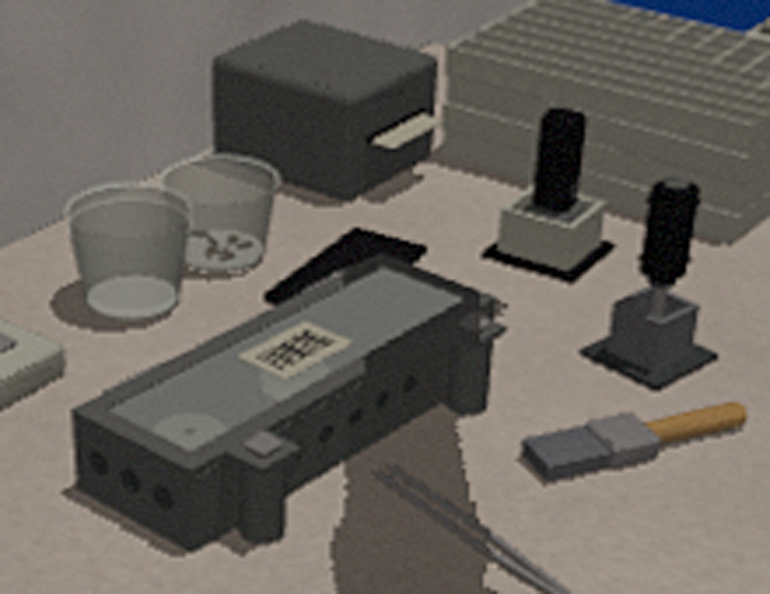

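View pics/t41wrist.png

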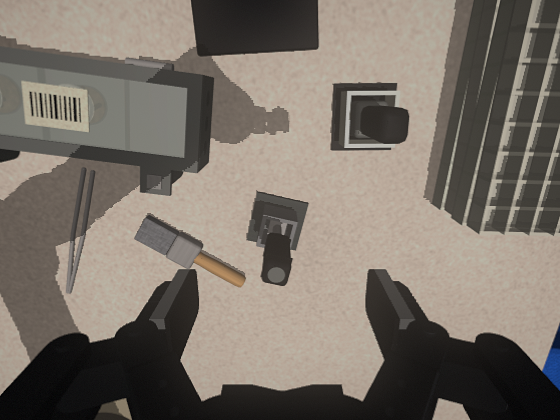

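View pics/t41scene.png

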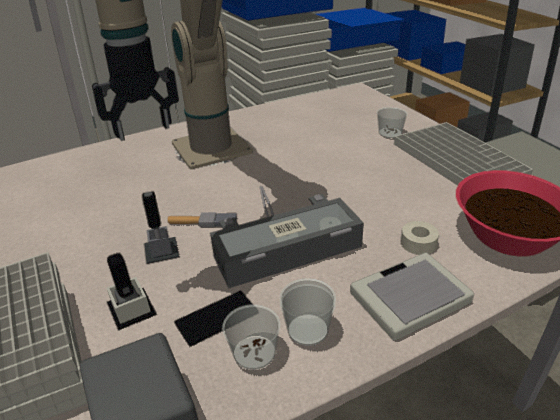

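Run:
```python
from h import *
for t in ('t6','t41'):
  for n in ('side','scene'):
    f=np.load(f'/tmp/{t}{n}.npz'); c=get_calibration(n); Q=cloud(c,f['d']).reshape(-1,3)
    for cx,cy in [(499.6,-131.2),(515.8,88.2)]:
        q=Q[(np.hypot(Q[:,0]-cx,Q[:,1]-cy)<9)&(Q[:,2]>72)&(Q[:,2]<90)]; print(t,n,cy,len(q),np.percentile(q[:,2],[75,90,98]).round(1) if len(q)>3 else '')
print(telemetry.read_state()['clock'])
```

```text
t6 side -131.2 27 [81.8 82.4 83.6]
t6 side 88.2 33 [82.2 83.7 83.9]
t6 scene -131.2 42 [82.6 83.5 83.9]
t6 scene 88.2 30 [82.7 83.3 84.2]
t41 side -131.2 23 [79.1 80.3 81. ]
t41 side 88.2 33 [79.7 80.9 81.4]
t41 scene -131.2 35 [79.7 80.5 81.7]
t41 scene 88.2 31 [79.3 80.9 81.8]
56.65
```

Run:
```python
from h import *
for t,n in (('t6','wrist'),('t7','wrist'),('t10','wrist'),('t20','wrist'),('t36','wrist'),('t33','wrist'),('t41','wrist'),('t6','side'),('t41','side'),('t6','scene'),('t41','scene')):
    f=np.load(f'/tmp/{t}{n}.npz'); c=get_calibration(n); c['xyz']=f['xyz'];c['attitude']=f['att']; Q=cloud(c,f['d']).reshape(-1,3)
    for cx,cy in [(499.6,-131.2),(515.8,88.2)]:
        D=np.hypot(Q[:,0]-cx,Q[:,1]-cy)
        q=Q[(D<3.5)&(Q[:,2]<95)&(Q[:,2]>60)]; e=Q[(D<19)&(D>13)&(Q[:,2]<73)&(Q[:,2]>64)]
        if len(q)>2: print(t,n,cy,len(q),'top',np.median(q[:,2]).round(1),'ear',np.median(e[:,2]).round(1),len(e))
```

```text
t6 wrist -131.2 36 top 82.2 ear 67.9 494
t7 wrist -131.2 35 top 82.5 ear 68.1 481
t10 wrist -131.2 44 top 82.3 ear 68.0 497
t10 wrist 88.2 45 top 82.8 ear 68.2 565
t20 wrist -131.2 47 top 79.3 ear 69.3 668
t20 wrist 88.2 48 top 84.2 ear 69.6 599
t36 wrist -131.2 30 top 79.4 ear 69.5 413
t36 wrist 88.2 31 top 80.2 ear 69.7 468
t33 wrist -131.2 32 top 79.9 ear 70.0 490
t41 wrist -131.2 26 top 79.9 ear 69.9 381
t6 side -131.2 4 top 81.5 ear 67.7 36
t6 side 88.2 7 top 83.1 ear 67.5 50
t41 side 88.2 5 top 80.3 ear 68.8 58
t6 scene -131.2 7 top 83.5 ear 68.7 55
t6 scene 88.2 4 top 82.8 ear 69.0 48
t41 scene -131.2 6 top 80.0 ear 70.3 57
t41 scene 88.2 5 top 79.3 ear 70.2 53
```

Run:
```python
from h import *
for t in ('t36','t20'):
    f=np.load(f'/tmp/{t}wrist.npz'); c=get_calibration('wrist'); c['xyz']=f['xyz'];c['attitude']=f['att']; Q=cloud(c,f['d']).reshape(-1,3)
    for cx,cy in [(499.6,-131.2),(515.8,88.2)]:
        q=Q[(np.hypot(Q[:,0]-cx,Q[:,1]-cy)<13)&(Q[:,2]<95)&(Q[:,2]>72)]; print(t,cy,len(q),cv2.minAreaRect(q[:,:2].astype(np.float32)))
f=np.load('/tmp/t36wrist.npz'); save('t36h',np.hstack([cv2.resize(f['im'][205:255,a:a+50],None,fx=7,fy=7,interpolation=cv2.INTER_CUBIC) for a in (145,345)]))
```

```text
t36 -131.2 224 ((500.19879150390625, -130.36016845703125), (16.413917541503906, 16.450817108154297), 85.26817321777344)
t36 88.2 241 ((515.9530639648438, 88.23778533935547), (16.057504653930664, 16.59737777709961), 86.4793472290039)
t20 -131.2 329 ((499.9929504394531, -130.0716552734375), (16.00738525390625, 16.548927307128906), 86.41818237304688)
t20 88.2 342 ((515.2816162109375, 88.13385009765625), (15.740540504455566, 15.77477741241455), 84.2628173828125)
```

View pics/t36h.png

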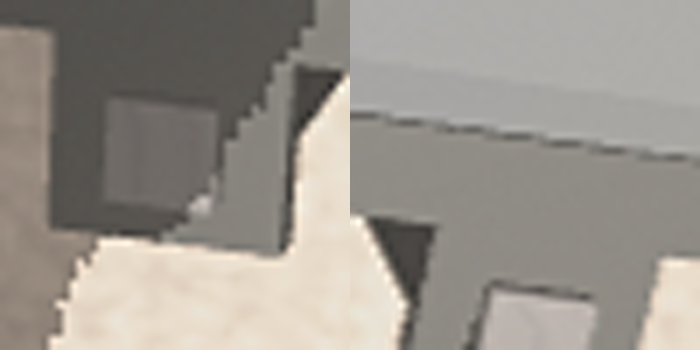

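```bash
python3 -c "
from h import *
print(ctrl.finish_job())"
```

```text
the job is handed in; nothing more can be done
None
```

I handed the job in at about 57 s of the 210 s allowed. The hand-in gives no verdict, so the results below rest on my own checks.

- **Tubs:** I found two tubs and no third in any view. They stand upright, one in the +104 mm bay and one in the middle bay. I last saw both through the lid while holding the scanner over the box.
- **Lid and screws:** The lid is shut. I set the key square on each screw, within about 1 mm of its axis, and turned both to the hard stop. The last turns read 0.32 N m on the right and 0.42 N m on the left. Both heads look lined up with the box, as they should after three quarters of a turn.
- **Scanner:** I held it about 105–110 mm above the label, with the middle off by about 6 mm. I then centred it and held it still for about 1.2 s more.
- **Stands:** The key is within about 1 mm and the scanner within about 0.5 mm of the centre of their stands. Both are upright and let go, and the other things on the table look unmoved.

Two readings disagree slightly:
- **Lid height:** Depth shows the lid's ears about 1.5 mm higher than just after I shut the lid. That is about 0.01 rad, well under the 0.04 limit and possibly camera error.
- **Left screw:** The depth readings of how far the left head went down scatter widely. The wrist view gives about 4.1 mm against 4.5 mm expected. The hard stop and the head's angle both say it is home.

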